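# Rack the cut tubes and pipes and lock the bar

### The arm

A 6-joint arm with a two-finger parallel gripper is mounted at the origin on the work surface. World frame = base frame: x ahead of the robot, y to its left, z up, the work surface at z = 0. Lengths are in m, angles in degrees, forces in N, time in s.
With the tool pointing down it reaches from about 0.275 to 0.725 m from the base axis. Payload 5.6 kg.
Tool frame: the origin (TCP) lies at the very end of the fingers, on their centre line; the grasp point (between the pads) lies arm.hold_point_z behind it (arm.hold_point_z is the distance from the TCP to the grasp point, in m); x points along the fingers, z is the direction in which the jaws open and shut, and the axes are right-handed (so a half turn about x gives the same grasp; the last joint's range is limited). The gripper opens to 85 mm and grips with 20 to 120 N. Pads are 22 mm wide; open, the fingers measure 114 mm over their backs; the gripper's body (76 mm by 85 mm) begins 54 mm behind the grasp point. The pads swing forward as they close: fully open they stand 13 mm farther back than shut.
Start: joints at [-49.928, 14.616, 6.199, 0, -81.583, -16.306], TCP at [0.222, -0.503, 0.231] pointing down, gripper open.
Joint ranges: [-168.99, 168.99], [-69.2, 112.95], [-62.41, 85.93], [-164.36, 98.24], [-168.68, -3.75], [-174.98, 174.98]. Speed limits (degrees/s): [147.25, 147.25, 180, 180, 180, 180].

### API

Orientations are given as [roll, pitch, yaw] about the fixed x, y, z axes, in that order (R = Rz(yaw) Ry(pitch) Rx(roll)).
In Python, from plant import arm, vision, finder gives the robot as it stands.
- The arm moves only by the tool carry_out, never from a script. Its argument "steps" is a list that holds one entry, the list of rows, each a list of 7 numbers: the closure in counts, from 0 (fully open) to 255 (shut), then the shift along the world's x, y, z in m, then the turn, a rotation vector about the world's x, y, z in degrees. In form: [[[hand, x, y, z, ax, ay, az], ...]]. A call has 1 to 12 rows; each row shifts and turns the commanded pose from where the row before left it; what a row does not reach is not made up. A row lasts 1/12 s, in which the tool goes at most 41.7 mm and 7.16 degrees, less where a joint would pass 70% of its speed; a pose out of reach is approached as far as the arm can. A call with a gripper value outside its range is refused whole. The fingers move at their own pace and stop on an object; "force" is the grip in N (left out, the last holds). Time passes only in rows, so rows that do not move let the fingers close. It gives the time, the measured TCP pose, the force and the opening at its end, in the units of the state.
- arm.state(): the state, without advancing time (a new reading comes with each control period).
- vision.capture(name): name is "side" or "top" or "wrist"; returns a dict with "color" (400x640x3 uint8, red, green, blue), "fx", "fy", "cx", "cy" (pixels), "rvec" (rotation vector, rad) and "tvec" (3), from world to camera coordinates, as OpenCV has them; the wrist camera has in their place "T_tool_cam" (4x4, takes a point from camera to tool coordinates, whose origin is the TCP and whose axes are the tool frame's). Camera axes: x right, y down, z forward; pixel columns grow to the right and rows downward; lengths in m; the calibration is good to about 2 mm. A picture is of the moment at which its call begins: read the wrist's pose just before it. There is no depth.
- arm.finish_job(): hands the job in, once; it reports no verdict.
Trained networks look in a picture, given as the dict that the camera call returned (one of the last four; its "shot" number tells which), for a name from the list of things; names that differ only in an ending like _2 or _b are one class to them, and where a whole thing is asked for, a point or a joint stands for the part that bears it (a point fixed in the world has none). Each returns a list of dicts, best first, with "confidence" (0 to 1); they miss things now and then, are a little off and sometimes report something else, mostly with a low value. They report only what shows in the picture. A call takes as long as a camera call. They do not tell look-alikes from the thing itself.
- finder.outline_of(picture, thing): "mask" (400x640 bool, what is visible of it) and "bbox" ([left, top, width, height] in pixels, round what is visible of it).
The state is a dict: "time_s": time; "joint_positions": joint angles; "joint_velocities": joint speeds; "joint_torque": joint torques, N m; "position": TCP position; "orientation": TCP orientation; "contact_force": force on the tool from outside, world axes, zero at the start; "moment": the same for the moment, N m; "gripper_width": finger opening in m.
Only numpy, scipy, OpenCV 4.12 (cv2) and the standard library are available. Lean on these libraries where they do the work, as an engineer would, in place of code of your own. Each camera call takes 0.05 s, during which the arm holds its last target.

### The job

Stand every loose cut piece upright in the rack: square tubes in the left lane (as the robot sees it), round pipes in the right lane, each row along the middle of its lane, the squares lined up with it, starting at the far stop wall and side by side with no more than a few millimetres between pieces. When all are in, slide the retaining bar fully shut, then put the lock pin fully home through the bar and the rack. Leave the hammer, wrench and spray can where they are.

Things in the scene. Friction and masses are not known exactly. Their poses are not given: they have to be found in the camera images.
- rack: Fixed grey steel rack. Origin: centre of its underside on the bench; z up, x along the lanes from the front (robot side) to the far stop wall, y left. Base 190 mm wide (y), x -118 to +104 mm, 12 mm thick. Two lanes, centred at y +52 and -52 mm, 58 mm wide between strips 4 mm high (46 mm wide between lanes, 8 mm outside). Stop wall's top 52 mm above the bench, inner face x +96 mm.
- left_lane (a point): Left lane (square tubes): point on the lane floor (12 mm above the bench), mid-width, at the foot of the stop wall; axes as the rack's. Pieces in the lane have negative x here; one touching the wall has its centre at x -25 mm. The retaining bar's inner edge runs at x -168 mm, so a lane takes three pieces.
- right_lane (a point): The same point of the right lane (round pipes).
- retaining_bar (a joint): Flat steel bar (28 mm wide, 10 mm thick, underside 40 mm above the bench) sliding across the rack's front. Value in m: 0 = shut, against its end stop, its hole over the rack's lock hole; grows to 0.12 as it slides open along the rack's -y (right). Stays where left; about 3 N to move.
- bar_handle (a point): On the bar's upright round handle post, 18 mm diameter, 50 mm tall, from 50 to 100 mm above the bench; the point is on its axis 82 mm above the bench. It travels with the bar along the rack's y. 48 mm to the right (rack -y) of the bar's hole.
- bar_hole (a point): Centre of the bar's lock hole, at the bar's top face, 50 mm above the bench; hole 14 mm diameter, vertical, through the 10 mm bar; travels with the bar.
- lock_hole (a point): Centre of the mouth of the rack's lock hole, 14 mm diameter, vertical, in a lug at the rack's front right corner, mouth 37 mm above the bench, through to the bench. Directly beneath the bar's hole when the bar is shut. Axes as the rack's.
- pin_stand: Fixed aluminium block 50 x 50 x 50 mm with a 13 mm hole in its top, in which the lock pin waits upright. Origin: centre of its underside.
- pin_grip (a point): In the lock pin's grip tab, 70 mm above the foot, 14 mm below the tab's top. z up the pin. Steel pin, 70 g: shaft 10 mm diameter, 44 mm long, tapered foot; above it a collar 23 mm diameter, 6 mm thick; then an upright flat tab 12 mm thick (pin x), 22 mm wide (pin y), 34 mm tall. Waits upright in the stand, collar on the stand's top, foot 6 mm above the bench.
- pin_foot (a point): Centre of the lock pin's lower end. With the pin fully home its collar lies on the bar and its foot is 6 mm above the bench.
- square1_mid (a point): Short cut piece of square steel tube, 50 x 50 mm outside, 4 mm wall, 40 mm tall, standing on end, open at the top; about 200 g. The point is on its axis, half-way up; z along the axis, x and y square to its sides. May be absent (None).
- square2_mid (a point): Short cut piece of square steel tube, 50 x 50 mm outside, 4 mm wall, 40 mm tall, standing on end, open at the top; about 200 g. The point is on its axis, half-way up; z along the axis, x and y square to its sides. May be absent (None).
- square3_mid (a point): Short cut piece of square steel tube, 50 x 50 mm outside, 4 mm wall, 40 mm tall, standing on end, open at the top; about 200 g. The point is on its axis, half-way up; z along the axis, x and y square to its sides. May be absent (None).
- pipe1_mid (a point): Short cut piece of round steel pipe, 50 mm outside diameter, 4 mm wall, 40 mm tall, standing on end, open at the top; about 200 g. The point is on its axis, half-way up; z along the axis. May be absent (None).
- pipe2_mid (a point): Short cut piece of round steel pipe, 50 mm outside diameter, 4 mm wall, 40 mm tall, standing on end, open at the top; about 200 g. The point is on its axis, half-way up; z along the axis. May be absent (None).
- pipe3_mid (a point): Short cut piece of round steel pipe, 50 mm outside diameter, 4 mm wall, 40 mm tall, standing on end, open at the top; about 200 g. The point is on its axis, half-way up; z along the axis. May be absent (None).
- hammer: Claw-less workshop hammer lying on the bench; leave alone.
- wrench: Open-ended wrench lying on the bench; leave alone.
- spray_can: Plain aluminium can, 60 mm diameter, 150 mm tall, standing; leave alone.
There are look-alikes about, which are no part of the job. What is shaped like the part that bears pipe3_mid but orange is not meant.

How it is judged (in metres and radians):
On the way, in this order (a step that is already met when the one before it is completed fails the run):
1. all pieces stand in neat rows in their lanes (y of square1_mid in the frame of left_lane between -0.008 and 0.008 m and x of square1_mid in the frame of left_lane between -0.146 and -0.021 m and z of square1_mid in the frame of left_lane between 0.016 and 0.024 m and angle between each of square1_mid, square2_mid, square3_mid, pipe1_mid, pipe2_mid, pipe3_mid's own z axis and vertical below 0.08 rad and (x of square1_mid in the frame of left_lane above -0.033 m or horizontal distance between square1_mid and square2_mid below 0.058 m or horizontal distance between square1_mid and square3_mid below 0.058 m) and (angle between the x axis of square1_mid and the x axis of left_lane, either way round below 0.15 rad or angle between the y axis of square1_mid and the x axis of left_lane, either way round below 0.15 rad) and y of square2_mid in the frame of left_lane between -0.008 and 0.008 m and x of square2_mid in the frame of left_lane between -0.146 and -0.021 m and z of square2_mid in the frame of left_lane between 0.016 and 0.024 m and (x of square2_mid in the frame of left_lane above -0.033 m or horizontal distance between square2_mid and square1_mid below 0.058 m or horizontal distance between square2_mid and square3_mid below 0.058 m) and (angle between the x axis of square2_mid and the x axis of left_lane, either way round below 0.15 rad or angle between the y axis of square2_mid and the x axis of left_lane, either way round below 0.15 rad) and y of square3_mid in the frame of left_lane between -0.008 and 0.008 m and x of square3_mid in the frame of left_lane between -0.146 and -0.021 m and z of square3_mid in the frame of left_lane between 0.016 and 0.024 m and (x of square3_mid in the frame of left_lane above -0.033 m or horizontal distance between square3_mid and square1_mid below 0.058 m or horizontal distance between square3_mid and square2_mid below 0.058 m) and (angle between the x axis of square3_mid and the x axis of left_lane, either way round below 0.15 rad or angle between the y axis of square3_mid and the x axis of left_lane, either way round below 0.15 rad) and x of any of square1_mid, square2_mid, square3_mid in the frame of left_lane above -0.033 m and y of pipe1_mid in the frame of right_lane between -0.008 and 0.008 m and x of pipe1_mid in the frame of right_lane between -0.146 and -0.021 m and z of pipe1_mid in the frame of right_lane between 0.016 and 0.024 m and (x of pipe1_mid in the frame of right_lane above -0.033 m or horizontal distance between pipe1_mid and pipe2_mid below 0.058 m or horizontal distance between pipe1_mid and pipe3_mid below 0.058 m) and y of pipe2_mid in the frame of right_lane between -0.008 and 0.008 m and x of pipe2_mid in the frame of right_lane between -0.146 and -0.021 m and z of pipe2_mid in the frame of right_lane between 0.016 and 0.024 m and (x of pipe2_mid in the frame of right_lane above -0.033 m or horizontal distance between pipe2_mid and pipe1_mid below 0.058 m or horizontal distance between pipe2_mid and pipe3_mid below 0.058 m) and y of pipe3_mid in the frame of right_lane between -0.008 and 0.008 m and x of pipe3_mid in the frame of right_lane between -0.146 and -0.021 m and z of pipe3_mid in the frame of right_lane between 0.016 and 0.024 m and (x of pipe3_mid in the frame of right_lane above -0.033 m or horizontal distance between pipe3_mid and pipe1_mid below 0.058 m or horizontal distance between pipe3_mid and pipe2_mid below 0.058 m) and x of any of pipe1_mid, pipe2_mid, pipe3_mid in the frame of right_lane above -0.033 m), for 0.2 s.
2. the retaining bar is slid fully shut (value of joint retaining_bar below 0.004 m), for 0.2 s.
3. the lock pin is fully home through bar and rack (z of pin_foot in the frame of lock_hole below -0.026 m and horizontal distance between pin_foot and lock_hole below 0.006 m and angle between pin_foot's own z axis and vertical below 0.12 rad), for 0.2 s.
At the end, for the whole second after the job is handed in: Pieces upright on lane floors (0.08 rad), within 8 mm of mid-lane, squares square to it (0.15 rad), each row from within 8 mm of the stop wall, each piece within 8 mm of the wall or a neighbour, behind the bar; bar within 4 mm of shut; pin foot 26 mm below the rack hole mouth; at rest (all of step 1 and all of step 3 and value of joint retaining_bar below 0.004 m and linear speed of each of lock_pin, square1, square2, square3, pipe1, pipe2, pipe3 below 0.02 m/s); the robot touches nothing.
It fails at once if hammer is moved more than 30 mm or knocked over (distance of hammer from where it was at the start of the episode above 0.03 m).
It fails at once if wrench is moved more than 30 mm or knocked over (distance of wrench from where it was at the start of the episode above 0.03 m).
It fails at once if spray can is moved more than 30 mm or knocked over (distance of spray_can from where it was at the start of the episode above 0.03 m).
Of square1, square2, square3, pipe1, pipe2, pipe3 only 4 to 6 are there at a start; the rules pass over those that are not, and their reading is None.
At some moment in a run one of square1, square2, square3, pipe1, pipe2, pipe3 may be knocked a few centimetres aside while the robot is not near it.
It also fails if it takes over 208 s, if anything falls off the work surface, if the arm or the gripper's body presses on something with over 40 N, if the wrist force passes 120 N, or if a joint passes its speed limit or range.

## Working session

There is one attempt and no reset: what is moved stays moved. The work goes in short steps, Python scripts to look and compute and a tool call to move; the robot and the scene stay as the last step left them, time stands still between calls to the robot, and variables do not carry over. Pictures are saved under pics/ and viewed, and the job is handed in when it is done.

Besides the shell and the picture viewer there is one more tool, called after "Emit:" by a JSON object that holds its "op" and its "data". carry_out: Moves the arm, as the interface text tells. Its arguments: {"type":"object","properties":{"steps":{"type":"array","items":{"type":"array","items":{"type":"array","items":{"type":"number"}}}},"force":{"type":"number"}},"required":["steps"]}

```bash
ls -la; mkdir -p pics; python3 - <<'E'
from plant import arm, vision, finder
import cv2, numpy as np
print(arm.state()); print(arm.hold_point_z)
for n in ["side","top","wrist"]:
    c=vision.capture(n); cv2.imwrite(f"pics/{n}0.png",c["color"][:,:,::-1])
    print(n,{k:v for k,v in c.items() if k!="color"})
E
```

```text
total 12
drwxr-xr-x  3 agent agent 4096 Dec  7 16:45 .
drwxr-xr-x 23 root  root  4096 Dec  7 16:45 ..
drwxr-xr-x  2 agent agent 4096 Dec  7 16:45 pics
{'time_s': 0.0, 'joint_positions': array([-4.99257251e+01,  1.46535700e+01,  6.13056659e+00, -2.63247023e-02,
       -8.15843189e+01, -1.63062286e+01]), 'joint_velocities': array([-0.08733069, -0.047438  ,  0.11263881,  0.02557907,  0.07631202,
       -0.05214128]), 'joint_torque': array([-5.63230824e-04, -3.86631310e+01,  2.37947398e+01,  5.36558971e+00,
       -6.13917175e-03,  4.75561777e-06]), 'position': array([ 0.22151259, -0.50287227,  0.23039259]), 'orientation': array([  2.67103154,  89.88956438, 116.43520068]), 'contact_force': array([0.36795771, 0.12871092, 0.3044992 ]), 'moment': array([-0.03204687,  0.00444774, -0.03295371]), 'gripper_width': 0.08564521614483454}
0.0187
side {'fx': 477.5863530317239, 'fy': 477.5863530317239, 'cx': 318.98332655377055, 'cy': 195.1157237257187, 'rvec': array([ 0.32148149, -2.78778101,  1.14690454]), 'tvec': array([0.5157223 , 0.20140306, 1.24120528]), 'shot': 1}
top {'fx': 446.6744620914851, 'fy': 446.6744620914851, 'cx': 317.54948386839254, 'cy': 199.7714331861884, 'rvec': array([ 2.19305579, -2.19213654,  0.0512849 ]), 'tvec': array([-0.05923078,  0.54300574,  1.27105579]), 'shot': 2}
wrist {'fx': 291.8509328861397, 'fy': 291.8509328861397, 'cx': 313.26524594168353, 'cy': 199.81472054867353, 'T_tool_cam': array([[-5.29329523e-04, -3.11130869e-01,  9.50366930e-01,
        -1.44085082e-01],
       [ 1.08849943e-04, -9.50367076e-01, -3.11130856e-01,
         7.95747369e-02],
       [ 9.99999854e-01, -6.12433616e-05,  5.36923928e-04,
         4.40431102e-04],
       [ 0.00000000e+00,  0.00000000e+00,  0.00000000e+00,
         1.00000000e+00]]), 'shot': 3}
```

View pics/top0.png

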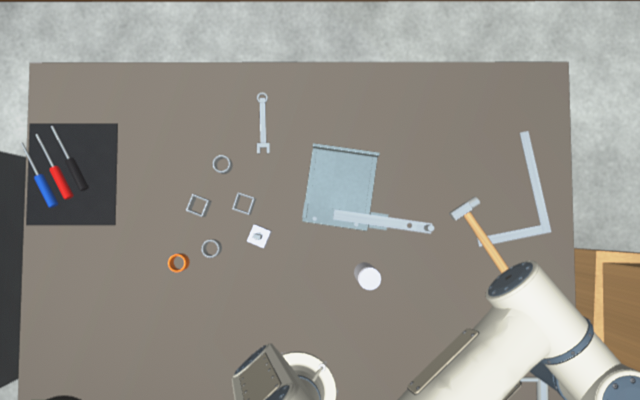

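View pics/side0.png

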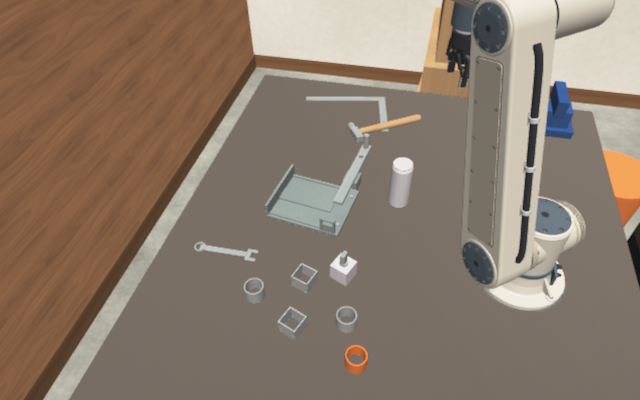

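View pics/wrist0.png

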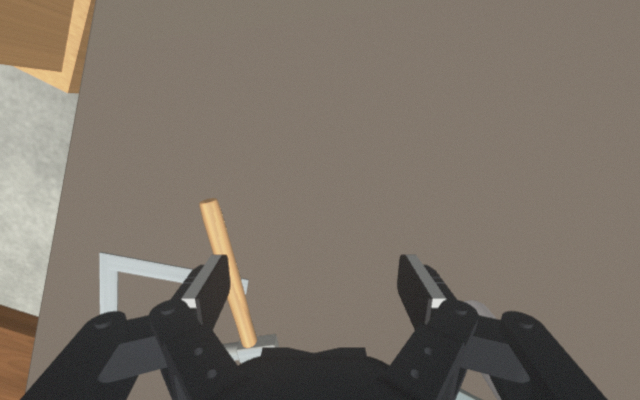

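```bash
cat > h.py <<'E'
from plant import arm, vision, finder
import cv2, numpy as np
from scipy.optimize import minimize
from scipy.spatial.transform import Rotation as R
def cap(name):
    s=arm.state(); c=vision.capture(name)
    if name=="wrist":
        T=np.eye(4); T[:3,:3]=R.from_euler('xyz',s["orientation"],degrees=True).as_matrix(); T[:3,3]=s["position"]
        E=np.linalg.inv(T@c["T_tool_cam"]); c["R"]=E[:3,:3]; c["t"]=E[:3,3]
    else:
        c["R"]=cv2.Rodrigues(c["rvec"])[0]; c["t"]=c["tvec"]
    return c
def proj(c,P):
    q=np.asarray(P)@c["R"].T+c["t"]
    return np.c_[c["fx"]*q[:,0]/q[:,2]+c["cx"], c["fy"]*q[:,1]/q[:,2]+c["cy"]]
def ray(c,u,v,z):
    d=c["R"].T@np.array([(u-c["cx"])/c["fx"],(v-c["cy"])/c["fy"],1]); o=-c["R"].T@c["t"]
    return o+d*(z-o[2])/d[2]
def save(c,name,box=None,scale=1):
    im=c["color"][:,:,::-1].copy()
    if box: x,y,w,h=box; im=im[y:y+h,x:x+w]
    if scale!=1: im=cv2.resize(im,None,fx=scale,fy=scale,interpolation=cv2.INTER_CUBIC)
    cv2.imwrite("pics/"+name,im)
E
python3 - <<'E'
from h import *
for n in ["top","side"]:
    c=cap(n)
    for t in ["square1_mid","pipe1_mid","pin_grip","pin_stand","rack","retaining_bar","hammer","wrench","spray_can"]:
        for o in finder.outline_of(c,t):
            m=o["mask"]; ys,xs=np.nonzero(m); z={"square1_mid":.02,"pipe1_mid":.02,"pin_grip":.07,"pin_stand":.05,"rack":.01,"retaining_bar":.05,"spray_can":.15}.get(t,.01)
            print(n,t,round(o["confidence"],2),o["bbox"],len(xs),(xs.mean().round(1),ys.mean().round(1)),ray(c,xs.mean(),ys.mean(),z).round(3))
    save(c,n+"_z.png",(150,80,320,240) if n=="top" else (180,80,320,300),2.4 if n=="top" else 2)
E
```

```text
top square1_mid 0.28 [199.5, 238.9, 22.6, 17.5] 131 (np.float64(211.2), np.float64(247.3)) [0.407 0.244 0.02 ]
top pipe1_mid 0.74 [212.5, 157.7, 20.2, 15.8] 179 (np.float64(222.2), np.float64(163.5)) [0.647 0.215 0.02 ]
top pipe1_mid 0.4 [247.6, 223.9, 26.4, 23.3] 323 (np.float64(259.6), np.float64(235.1)) [0.442 0.106 0.02 ]
top pin_grip 0.43 [253.0, 234.4, 9.6, 6.9] 40 (np.float64(257.8), np.float64(235.5)) [0.442 0.104 0.07 ]
top pin_stand 0.55 [247.2, 224.7, 24.3, 22.3] 300 (np.float64(258.3), np.float64(235.3)) [0.442 0.106 0.05 ]
top pin_stand 0.42 [190.5, 193.8, 19.3, 22.8] 169 (np.float64(197.6), np.float64(205.4)) [0.525 0.276 0.05 ]
top pin_stand 0.22 [332.6, 211.5, 103.5, 22.5] 942 (np.float64(382.1), np.float64(221.0)) [ 0.482 -0.239  0.05 ]
top rack 0.81 [302.8, 142.5, 130.6, 91.0] 5913 (np.float64(346.8), np.float64(190.9)) [ 0.569 -0.143  0.01 ]
top retaining_bar 0.86 [332.1, 211.5, 100.7, 18.0] 940 (np.float64(381.7), np.float64(220.7)) [ 0.483 -0.238  0.05 ]
top hammer 0.89 [448.5, 199.2, 60.7, 70.5] 919 (np.float64(478.5), np.float64(230.4)) [ 0.455 -0.521  0.01 ]
t
[... 1290 characters left out ...]
4(198.3)) [ 0.572 -0.14   0.01 ]
side retaining_bar 0.64 [332.0, 135.1, 38.0, 71.5] 689 (np.float64(352.4), np.float64(171.9)) [ 0.482 -0.236  0.05 ]
side hammer 0.89 [348.2, 115.3, 73.2, 26.3] 640 (np.float64(378.7), np.float64(126.9)) [ 0.444 -0.529  0.01 ]
side hammer 0.5 [265.6, 135.4, 105.1, 103.5] 4431 (np.float64(316.0), np.float64(198.7)) [ 0.574 -0.139  0.01 ]
side wrench 0.82 [192.9, 243.2, 65.8, 18.2] 412 (np.float64(225.1), np.float64(251.1)) [0.767 0.109 0.01 ]
side wrench 0.42 [387.7, 157.3, 31.3, 49.5] 969 (np.float64(399.6), np.float64(181.8)) [ 0.338 -0.265  0.01 ]
side spray_can 0.6 [388.9, 157.5, 26.2, 48.4] 998 (np.float64(399.7), np.float64(182.3)) [ 0.334 -0.114  0.15 ]
```

```bash
ls pics
```

```text
side0.png
side_z.png
top0.png
top_z.png
wrist0.png
```

View pics/top_z.png

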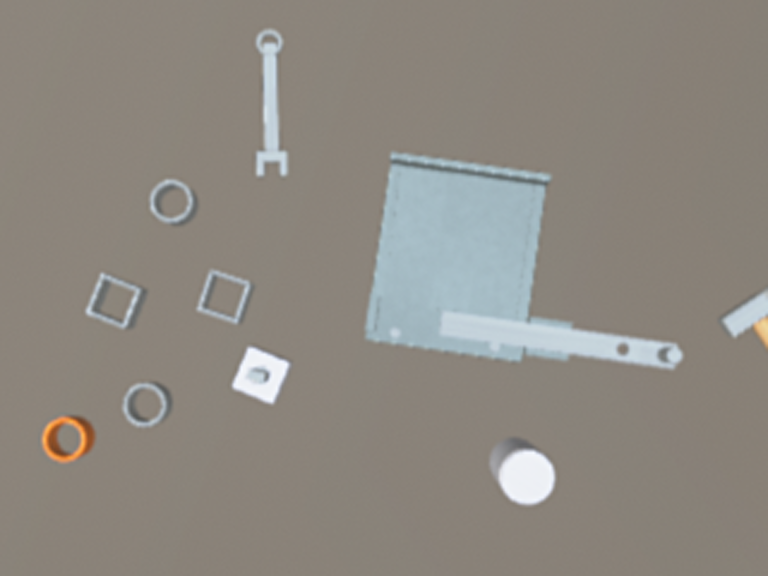

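View pics/side_z.png

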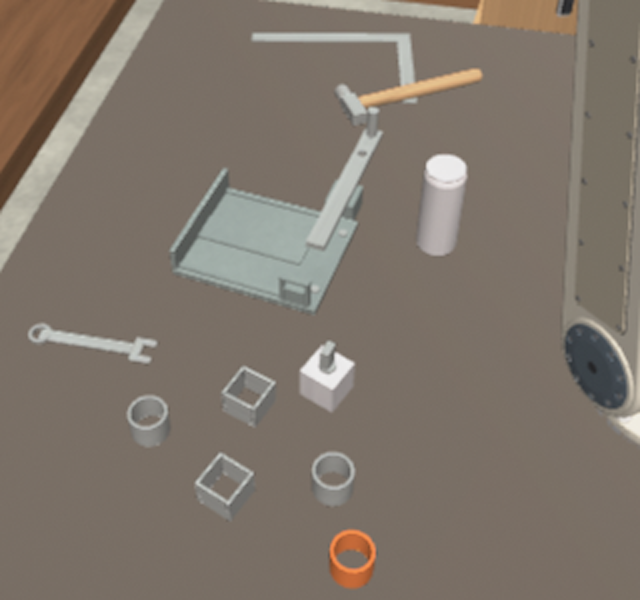

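```bash
cat >> h.py <<'E'
def seg(c,u,v,r=25,thr=6):
    """bluish-grey component(s) near pixel u,v, filled"""
    im=cv2.GaussianBlur(c["color"],(3,3),0).astype(int); d=im[:,:,2]-im[:,:,0]
    u,v=int(round(u)),int(round(v)); y0,x0=max(v-r,0),max(u-r,0)
    win=d[y0:v+r,x0:u+r]; bg=np.median(np.r_[win[0],win[-1],win[:,0],win[:,-1]])
    m=(win-bg>thr).astype(np.uint8)
    cs,_=cv2.findContours(m,cv2.RETR_EXTERNAL,cv2.CHAIN_APPROX_NONE)
    cs=[k for k in cs if cv2.contourArea(k)>20]
    k=max(cs,key=cv2.contourArea)
    out=np.zeros(d.shape,np.uint8); cv2.drawContours(out,[k+np.array([[x0,y0]])],-1,1,-1)
    return out
def model(kind,x,y,yaw,h=.04,z0=0.,s=.025):
    if kind=="sq": a=np.deg2rad(yaw)+np.pi/4+np.arange(4)*np.pi/2; r=s*np.sqrt(2)
    else: a=np.arange(24)*np.pi/12; r=s
    p=np.c_[x+r*np.cos(a),y+r*np.sin(a)]
    return np.r_[np.c_[p,np.full(len(p),z0)],np.c_[p,np.full(len(p),z0+h)]]
def fit(cs,ms,kind,x,y,yaw=0,h=.04,z0=0.,s=.025,scan=True):
    S=4
    def cost(p):
        t=0
        for c,m in zip(cs,ms):
            q=proj(c,model(kind,p[0],p[1],p[2]*100,h,z0,s)); k=cv2.convexHull(q.astype(np.float32))[:,0]
            ys,xs=np.nonzero(m); x0,y0=xs.min()-8,ys.min()-8; w,hh=xs.max()-x0+8,ys.max()-y0+8
            a=cv2.resize(m[y0:y0+hh,x0:x0+w].astype(np.float32),None,fx=S,fy=S,interpolation=cv2.INTER_LINEAR)>.5
            b=np.zeros(a.shape,np.uint8); cv2.fillPoly(b,[np.round(((k-[x0,y0])+.5)*S-.5).astype(np.int32)],1)
            b=b>0; t+=1-(a&b).sum()/max((a|b).sum(),1)
        return t/len(cs)
    best=None
    for w in ([yaw] if kind!="sq" or not scan else range(0,90,10)):
        r=minimize(cost,[x,y,w/100],method="Nelder-Mead",options=dict(initial_simplex=[[x,y,w/100],[x+.008,y,w/100],[x,y+.008,w/100],[x,y,w/100+.08]],xatol=1e-4,fatol=1e-4))
        if best is None or r.fun<best.fun: best=r
    return best.x*[1,1,100],best.fun
E
cat > m1.py <<'E'
from h import *
ct=cap("top"); cs=cap("side")
for nm,kind,u,v,h,z in [("sqA","sq",198,205,.04,0),("sqB","sq",243,203,.04,0),("piA","pi",221,163,.04,0),("piB","pi",210,248,.04,0)]:
    p=ray(ct,u,v,.02); 
    mt=seg(ct,u,v,20)
    q=proj(cs,[p])[0]; ms=seg(cs,*q,24)
    for k,(C,M) in {"t":([ct],[mt]),"s":([cs],[ms]),"b":([ct,cs],[mt,ms])}.items():
        r,f=fit(C,M,kind,p[0],p[1],0,h,z); print(nm,k,r.round(4),round(f,3),mt.sum(),ms.sum())
E
python3 m1.py
```

```text
sqA t [ 0.5276  0.2829 65.1036] 0.095 441 684
sqA s [ 0.5271  0.2817 69.2217] 0.03 441 684
sqA b [ 0.5272  0.2818 66.856 ] 0.067 441 684
sqB t [ 0.5328  0.1531 71.8871] 0.123 417 583
sqB s [  0.5329   0.1513 -18.1471] 0.031 417 583
sqB b [ 0.5328  0.1517 71.824 ] 0.08 417 583
piA t [0.6461 0.2166 1.7255] 0.092 333 459
piA s [0.6456 0.215  7.4224] 0.042 333 459
piA b [0.6457 0.2154 4.7152] 0.07 333 459
piB t [0.4043 0.2447 7.3169] 0.089 339 503
piB s [0.4049 0.2439 4.9424] 0.029 339 503
piB b [0.405  0.2439 3.2791] 0.062 339 503
```

```bash
python3 - <<'E'
from h import *
save(cap("top"),"rt.png",(295,135,150,105),5.3)
save(cap("side"),"rs.png",(255,125,130,120),5)
E
```

```text
(no output)
```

View pics/rt.png

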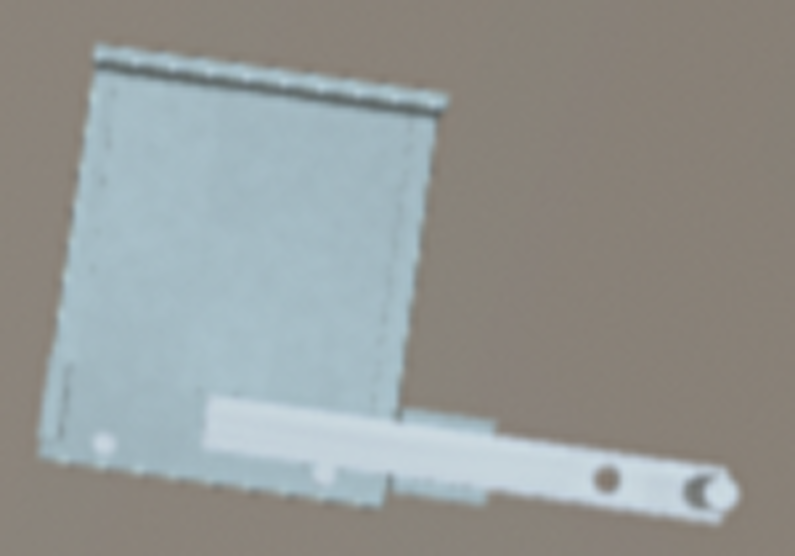

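View pics/rs.png

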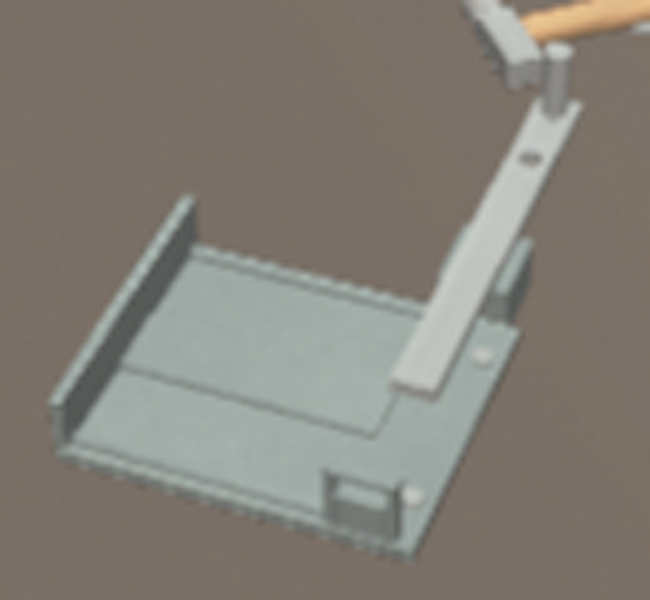

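```bash
cat > rk.py <<'E'
from h import *
from scipy.optimize import least_squares
ct=cap("top"); cs=cap("side")
T=lambda u,v:((u+.5)/5.3-.5+295,(v+.5)/5.3-.5+135)
S=lambda u,v:((u+.5)/5-.5+255,(v+.5)/5-.5+125)
obs=[(ct,T(95,42),(.104,.095,.052)),(ct,T(450,92),(.104,-.095,.052)),(ct,T(38,458),(-.118,.095,.012)),(ct,T(382,506),(-.118,-.095,.012)),
(cs,S(190,195),(.104,-.095,.052)),(cs,S(52,402),(.104,.095,.052)),(cs,S(62,455),(.104,.095,0)),(cs,S(412,558),(-.118,.095,0)),(cs,S(518,332),(-.118,-.095,.012))]
def w(p,P): 
    c,s=np.cos(p[2]),np.sin(p[2]); return np.array([p[0]+c*P[0]-s*P[1],p[1]+s*P[0]+c*P[1],P[2]])
def res(p,ob): return np.concatenate([proj(c,[w(p,P)])[0]-uv for c,uv,P in ob])
for ob in (obs,obs[:4],obs[4:]):
    r=least_squares(res,[.56,-.1,-.15],args=(ob,)); print(r.x.round(4),np.rad2deg(r.x[2]).round(2)); print(r.fun.reshape(-1,2).round(1).tolist())
p=least_squares(res,[.56,-.1,-.15],args=(obs,)).x
for c,f,uvh,uvp in ((ct,T,(608,479),(724,492)),(cs,S,(530,158),(558,48))):
    for uv,z in ((uvh,.05),(uvp,.1)):
        q=ray(c,*f(*uv),z); d=q[:2]-p[:2]; cc,ss=np.cos(p[2]),np.sin(p[2]); print(q.round(4),"rack:",(cc*d[0]+ss*d[1]).round(4),(-ss*d[0]+cc*d[1]).round(4))
for y in (.052,-.052): print("lane",w(p,(.096,y,.012)).round(4))
# pin stand
mt=None
E
python3 rk.py
```

```text
[ 0.5848 -0.1243 -0.1449] -8.3
[[0.1, 0.3], [0.2, 0.5], [-0.1, 0.1], [0.5, 0.6], [-1.0, -0.6], [-0.7, -0.7], [-0.9, 0.9], [0.1, 1.2], [0.8, -1.1]]
[ 0.5859 -0.1239 -0.1429] -8.18
[[-0.1, -0.1], [-0.1, 0.1], [-0.2, -0.2], [0.4, 0.2]]
[ 0.5838 -0.1247 -0.148 ] -8.48
[[-0.5, -0.7], [-0.4, -0.9], [-0.6, 0.8], [0.4, 1.3], [1.2, -1.0]]
[ 0.471  -0.3148  0.05  ] rack: -0.0851 -0.2049
[ 0.4647 -0.3631  0.1   ] rack: -0.0844 -0.2536
[ 0.4709 -0.3131  0.05  ] rack: -0.0855 -0.2032
[ 0.4641 -0.3634  0.1   ] rack: -0.0849 -0.2539
lane [ 0.6873 -0.0867  0.012 ]
lane [ 0.6723 -0.1897  0.012 ]
```

```bash
cat >> h.py <<'E'
def st():
    s=arm.state(); M=R.from_euler('xyz',s["orientation"],degrees=True).as_matrix()
    z=M[:,2]; 
    print("t %.2f pos"%s["time_s"],s["position"].round(4),"jaw %.2f"%np.rad2deg(np.arctan2(z[1],z[0])),"down",M[:,0].round(4),"w %.4f"%s["gripper_width"],"F",s["contact_force"].round(1),"j",s["joint_positions"].round(0).tolist())
    # rotvec needed to make exactly down
    return s,M
def plan(x,y,z,jaw):
    s,M=st()
    a=np.deg2rad(jaw); zt=np.array([np.cos(a),np.sin(a),0]); xt=np.array([0,0,-1.]); T=np.c_[xt,np.cross(zt,xt),zt]
    rv=R.from_matrix(T@M.T).as_rotvec(degrees=True)
    print("move",(np.array([x,y,z])-s["position"]).round(4),"rot",rv.round(2))
E
python3 - <<'E'
from h import *
s,M=st(); print(M.round(3)); plan(.5328,.1517,.15,72); plan(.5328,.1517,.15,-108)
E
```

```text
t 1.45 pos [ 0.2217 -0.5034  0.2313] jaw 113.77 down [ 0. -0. -1.] w 0.0858 F [ 0.3  0.1 -0.4] j [-50.0, 15.0, 6.0, 0.0, -82.0, -16.0]
[[ 0.    -0.915 -0.403]
 [-0.    -0.403  0.915]
 [-1.     0.    -0.   ]]
t 1.45 pos [ 0.2217 -0.5034  0.2313] jaw 113.77 down [ 0. -0. -1.] w 0.0858 F [ 0.3  0.1 -0.4] j [-50.0, 15.0, 6.0, 0.0, -82.0, -16.0]
move [ 0.3111  0.6551 -0.0813] rot [  0.    -0.   -41.77]
t 1.45 pos [ 0.2217 -0.5034  0.2313] jaw 113.77 down [ 0. -0. -1.] w 0.0858 F [ 0.3  0.1 -0.4] j [-50.0, 15.0, 6.0, 0.0, -82.0, -16.0]
move [ 0.3111  0.6551 -0.0813] rot [  0.     0.   138.23]
```

Emit:
{"op": "carry_out", "data": {"steps": [[[0, 0.0173, 0.0364, 0, 0, 0, -2.32], [0, 0.0173, 0.0364, 0, 0, 0, -2.32], [0, 0.0173, 0.0364, 0, 0, 0, -2.32], [0, 0.0173, 0.0364, 0, 0, 0, -2.32], [0, 0.0173, 0.0364, 0, 0, 0, -2.32], [0, 0.0173, 0.0364, 0, 0, 0, -2.32], [0, 0.0173, 0.0364, 0, 0, 0, -2.32], [0, 0.0173, 0.0364, 0, 0, 0, -2.32], [0, 0.0173, 0.0364, 0, 0, 0, -2.32], [0, 0.0173, 0.0364, 0, 0, 0, -2.32], [0, 0.0173, 0.0364, 0, 0, 0, -2.32], [0, 0.0173, 0.0364, 0, 0, 0, -2.32]]], "force": 60}}

```text
time_s: 2.45
position: [0.4296, -0.0645, 0.2317]
orientation: [-80.9, 89.9, 4.9]
contact_force: [0.5, -1.0, 0.3]
gripper_width: 0.0853
```

Emit:
{"op": "carry_out", "data": {"steps": [[[0, 0.0173, 0.0364, 0, 0, 0, -2.32], [0, 0.0173, 0.0364, 0, 0, 0, -2.32], [0, 0.0173, 0.0364, 0, 0, 0, -2.32], [0, 0.0173, 0.0364, -0.02, 0, 0, -2.32], [0, 0.0173, 0.0364, -0.02, 0, 0, -2.32], [0, 0.0173, 0.0364, -0.02, 0, 0, -2.32], [0, 0, 0, -0.02, 0, 0, 0], [0, 0, 0, 0, 0, 0, 0]]]}}

```text
time_s: 3.12
position: [0.5271, 0.1447, 0.1508]
orientation: [127.4, 89.5, -160.5]
contact_force: [-0.8, 0.5, -0.5]
gripper_width: 0.0858
```

```bash
cat > chk.py <<'E'
from h import *
import sys
plan(.5328,.1517,.15,72)
c=cap("wrist"); save(c,sys.argv[1])
u,v=proj(c,[[.5328,.1517,.02]])[0]; print("proj",u,v)
E
python3 chk.py w1.png
```

```text
t 3.12 pos [0.5271 0.1447 0.1508] jaw 72.10 down [-0.0082 -0.0029 -1.    ] w 0.0858 F [-0.8  0.5 -0.5] j [32.0, 17.0, -3.0, -0.0, -71.0, -140.0]
move [ 0.0057  0.007  -0.0008] rot [ 0.17 -0.47 -0.1 ]
proj 321.9302310718329 194.2913959647712
```

View pics/w1.png

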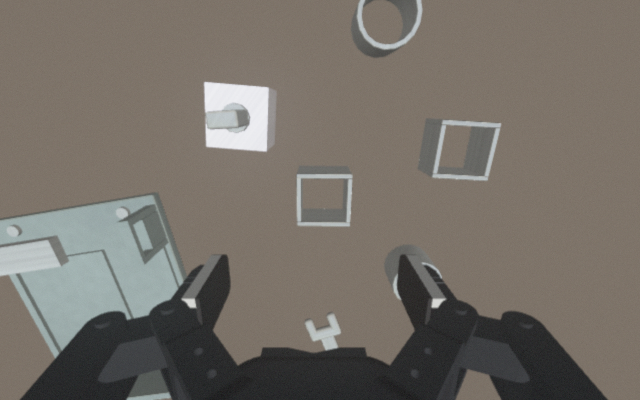

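Emit:
{"op": "carry_out", "data": {"steps": [[[0, 0, 0, -0.03, 0, 0, 0], [0, 0, 0, -0.03, 0, 0, 0], [0, 0, 0, -0.03, 0, 0, 0], [0, 0, 0, -0.03, 0, 0, 0], [0, 0, 0, -0.02, 0, 0, 0], [0, 0, 0, 0, 0, 0, 0], [0, 0, 0, 0, 0, 0, 0], [0, 0, 0, 0, 0, 0, 0]]]}}

```text
time_s: 3.83
position: [0.531, 0.1439, 0.0184]
orientation: [-53.6, 89.8, 18.4]
contact_force: [-0.2, -0.0, 1.4]
gripper_width: 0.0851
```

```bash
python3 -c "
from h import *
plan(.5328,.1517,.011,72)"
```

```text
t 3.83 pos [0.531  0.1439 0.0184] jaw 72.01 down [ 0.004   0.0013 -1.    ] w 0.0851 F [-0.2 -0.   1.4] j [32.0, 24.0, -14.0, 0.0, -52.0, -140.0]
move [ 0.0018  0.0078 -0.0074] rot [-0.08  0.23 -0.01]
```

Emit:
{"op": "carry_out", "data": {"steps": [[[0, 0.002, 0.0078, 0, 0, 0, 0], [0, 0, 0, -0.007, 0, 0, 0], [0, 0, 0, 0, 0, 0, 0], [200, 0, 0, 0, 0, 0, 0], [200, 0, 0, 0, 0, 0, 0], [200, 0, 0, 0, 0, 0, 0], [200, 0, 0, 0, 0, 0, 0], [200, 0, 0, 0, 0, 0, 0], [200, 0, 0, 0, 0, 0, 0]]]}}

```text
time_s: 4.58
position: [0.5316, 0.1517, 0.0092]
orientation: [-52.2, 90.0, 19.8]
contact_force: [-0.6, 0.3, 3.9]
gripper_width: 0.0491
```

```bash
cat > lane.py <<'E'
from h import *
import sys
# usage lane.py lane xoff z : plan to lane position
RX,RY,RA=.5848,-.1243,np.deg2rad(-8.3)
y={"L":.052,"R":-.052}[sys.argv[1]]; x=.096+float(sys.argv[2])
X=RX+np.cos(RA)*x-np.sin(RA)*y; Y=RY+np.sin(RA)*x+np.cos(RA)*y
print("target",round(X,4),round(Y,4)); plan(X,Y,float(sys.argv[3]),81.7)
E
python3 lane.py L -0.027 .13
```

```text
target 0.6606 -0.0828
t 4.58 pos [0.5316 0.1517 0.0092] jaw 72.02 down [ 8.e-04  3.e-04 -1.e+00] w 0.0491 F [-0.6  0.3  3.9] j [32.0, 25.0, -14.0, 0.0, -51.0, -140.0]
move [ 0.129  -0.2345  0.1208] rot [-0.02  0.05  9.68]
```

Emit:
{"op": "carry_out", "data": {"steps": [[[200, 0, 0, 0.03, 0, 0, 0], [200, 0, 0, 0.03, 0, 0, 0], [200, 0.0129, -0.0234, 0.02, 0, 0, 0.97], [200, 0.0129, -0.0234, 0.02, 0, 0, 0.97], [200, 0.0129, -0.0234, 0, 0, 0, 0.97], [200, 0.0129, -0.0234, 0, 0, 0, 0.97], [200, 0.0129, -0.0234, 0, 0, 0, 0.97], [200, 0.0129, -0.0234, 0, 0, 0, 0.97], [200, 0.0129, -0.0234, 0, 0, 0, 0.97], [200, 0.0129, -0.0234, 0, 0, 0, 0.97], [200, 0.0129, -0.0234, 0, 0, 0, 0.97], [200, 0.0129, -0.0234, 0, 0, 0, 0.97]]]}}

```text
time_s: 5.58
position: [0.66, -0.0836, 0.1076]
orientation: [87.2, 89.9, 168.9]
contact_force: [0.3, 1.0, -1.0]
gripper_width: 0.0491
```

Emit:
{"op": "carry_out", "data": {"steps": [[[200, 0, 0, 0, 0, 0, 0], [200, 0, 0, 0, 0, 0, 0]]]}}

```text
time_s: 5.75
position: [0.6597, -0.0837, 0.107]
orientation: [91.2, 89.8, 172.8]
contact_force: [-1.1, 0.8, -2.2]
gripper_width: 0.0488
```

```bash
python3 lane.py L -0.027 .022; python3 - <<'E'
from h import *
c=cap("wrist"); save(c,"w2.png"); save(cap("side"),"s2.png",(200,100,260,240),2.5)
E
```

```text
target 0.6606 -0.0828
t 5.75 pos [ 0.6597 -0.0837  0.107 ] jaw 81.55 down [-2.6e-03  3.0e-04 -1.0e+00] w 0.0488 F [-1.1  0.8 -2.2] j [6.0, 31.0, 13.0, -0.0, -72.0, -105.0]
move [ 0.0008  0.0009 -0.085 ] rot [-0.02 -0.15  0.15]
```

View pics/w2.png

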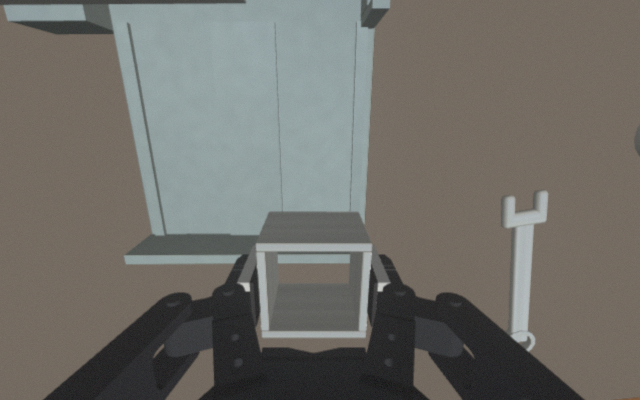

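View pics/s2.png

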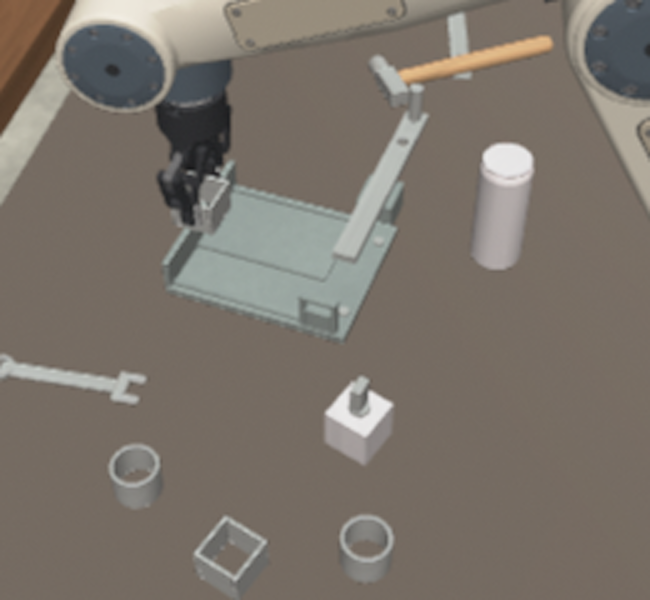

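```bash
cat > ov.py <<'E'
from h import *
import sys
RX,RY,RA=.5848,-.1243,np.deg2rad(-8.3)
def W(P): P=np.atleast_2d(P); c,s=np.cos(RA),np.sin(RA); return np.c_[RX+c*P[:,0]-s*P[:,1],RY+s*P[:,0]+c*P[:,1],P[:,2]]
def overlay(c,name,sc=1.25):
    im=cv2.resize(c["color"][:,:,::-1],None,fx=sc,fy=sc)
    def line(a,b,col):
        q=proj(c,W(np.linspace(a,b,20)))*sc; cv2.polylines(im,[q.astype(np.int32)],False,col,1)
    for y in (.081,.023,-.023,-.081): line((-.11,y,.016),(.096,y,.016),(0,0,255))
    line((.096,.095,.052),(.096,-.095,.052),(255,0,0)); line((.104,.095,.052),(.104,-.095,.052),(255,0,0))
    for y in (.095,-.095): line((-.118,y,.012),(.104,y,.012),(0,255,0))
    line((-.118,-.095,.012),(-.118,.095,.012),(0,255,0))
    cv2.imwrite("pics/"+name,im)
if __name__=="__main__": overlay(cap(sys.argv[1]),sys.argv[2])
E
python3 ov.py wrist o1.png
```

```text
(no output)
```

View pics/o1.png

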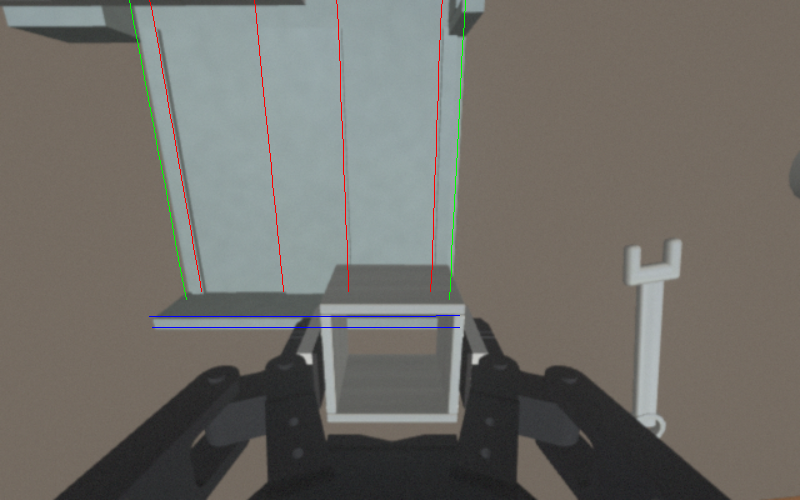

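Emit:
{"op": "carry_out", "data": {"steps": [[[200, -0.001, 0.002, 0, 0, 0, 0], [200, 0, 0, -0.02, 0, 0, 0], [200, 0, 0, -0.02, 0, 0, 0], [200, 0, 0, -0.02, 0, 0, 0], [200, 0, 0, -0.015, 0, 0, 0], [200, 0, 0, 0, 0, 0, 0], [200, 0, 0, 0, 0, 0, 0]]]}}

```text
time_s: 6.48
position: [0.6586, -0.0798, 0.0334]
orientation: [110.0, 89.9, -168.2]
contact_force: [-0.1, 0.2, -1.1]
gripper_width: 0.049
```

```bash
python3 lane.py L -0.029 .022; python3 ov.py wrist o2.png
```

```text
target 0.6586 -0.0825
t 6.48 pos [ 0.6586 -0.0798  0.0334] jaw 81.77 down [-1.6e-03 -3.0e-04 -1.0e+00] w 0.0490 F [-0.1  0.2 -1.1] j [7.0, 34.0, 6.0, 0.0, -63.0, -105.0]
move [-0.     -0.0028 -0.0114] rot [ 0.02 -0.09 -0.07]
```

View pics/o2.png

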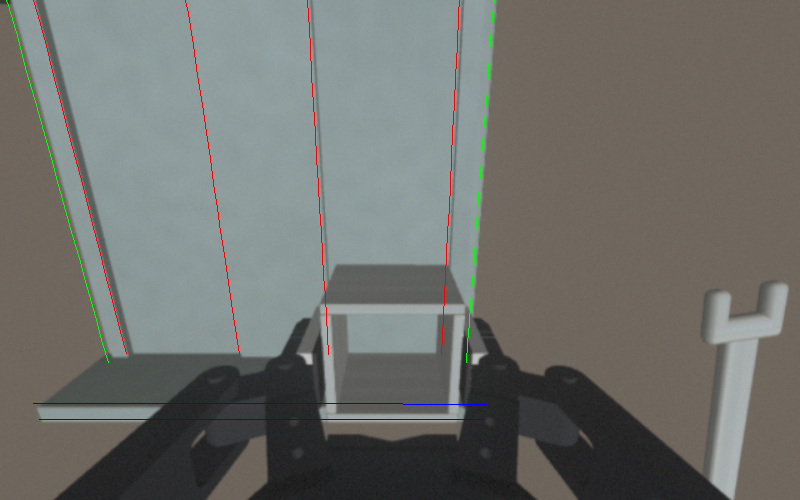

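Emit:
{"op": "carry_out", "data": {"steps": [[[200, 0, -0.001, -0.006, 0, 0, 0], [200, 0, 0, -0.005, 0, 0, 0], [200, 0, 0, 0, 0, 0, 0], [50, 0, 0, 0, 0, 0, 0], [50, 0, 0, 0, 0, 0, 0], [50, 0, 0, 0, 0, 0, 0], [50, 0, 0, 0, 0, 0, 0], [50, 0, 0, 0.03, 0, 0, 0], [50, 0, 0, 0.03, 0, 0, 0], [50, 0, 0, 0.03, 0, 0, 0], [50, 0, 0, 0.03, 0, 0, 0]]]}}

```text
time_s: 7.45
position: [0.6592, -0.0815, 0.1445]
orientation: [-106.6, 90.0, -24.9]
contact_force: [2.0, 0.0, 1.2]
gripper_width: 0.0686
```

```bash
python3 - <<'E'
from h import *
plan(.5272,.2818,.13,68)
c=cap("wrist"); save(c,"w3.png")
E
```

```text
t 7.45 pos [ 0.6592 -0.0815  0.1445] jaw 81.71 down [ 5.e-04 -2.e-04 -1.e+00] w 0.0686 F [2.  0.  1.2] j [6.0, 29.0, 16.0, 0.0, -76.0, -105.0]
move [-0.132   0.3633 -0.0145] rot [  0.02   0.03 -13.71]
```

View pics/w3.png

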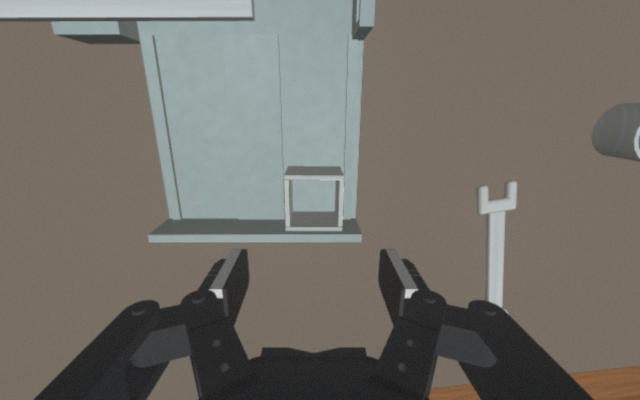

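Emit:
{"op": "carry_out", "data": {"steps": [[[50, -0.0132, 0.0363, 0, 0, 0, -1.37], [50, -0.0132, 0.0363, 0, 0, 0, -1.37], [50, -0.0132, 0.0363, 0, 0, 0, -1.37], [50, -0.0132, 0.0363, 0, 0, 0, -1.37], [50, -0.0132, 0.0363, 0, 0, 0, -1.37], [50, -0.0132, 0.0363, 0, 0, 0, -1.37], [50, -0.0132, 0.0363, 0, 0, 0, -1.37], [50, -0.0132, 0.0363, 0, 0, 0, -1.37], [50, -0.0132, 0.0363, 0, 0, 0, -1.37], [50, -0.0132, 0.0363, 0, 0, 0, -1.37], [50, 0, 0, 0, 0, 0, 0], [50, 0, 0, 0, 0, 0, 0]]]}}

```text
time_s: 8.5
position: [0.5265, 0.2836, 0.1428]
orientation: [-26.8, 90.0, 41.4]
contact_force: [0.5, -0.0, -0.1]
gripper_width: 0.0686
```

```bash
cat > pieces.py <<'E'
from h import *
import sys
# pieces.py : refit pieces by top+side;  optional wrist fit
kind,x,y=sys.argv[1],float(sys.argv[2]),float(sys.argv[3])
cams=sys.argv[4] if len(sys.argv)>4 else "ts"
for n in cams:
    c=cap({"t":"top","s":"side","w":"wrist"}[n]); q=proj(c,[[x,y,.02]])[0]
    m=seg(c,*q,{"t":20,"s":24,"w":60}[n]); r,f=fit([c],[m],kind,x,y,0); print(n,r.round(4),round(f,3))
E
python3 - <<'E'
from h import *
plan(.5272,.2818,.010,68)
c=cap("wrist"); save(c,"w4.png")
E
python3 pieces.py sq .5272 .2818 tsw
```

```text
t 8.50 pos [0.5265 0.2836 0.1428] jaw 68.21 down [ 3.e-04  3.e-04 -1.e+00] w 0.0686 F [ 0.5 -0.  -0.1] j [43.0, 22.0, 4.0, 0.0, -72.0, -155.0]
move [ 0.0007 -0.0018 -0.1328] rot [-0.02  0.02 -0.21]
t [ 0.5268  0.288  56.5364] 0.345
s [  0.5272   0.2818 -21.5217] 0.031
w [ 0.5277  0.2827 68.8095] 0.029
```

View pics/w4.png

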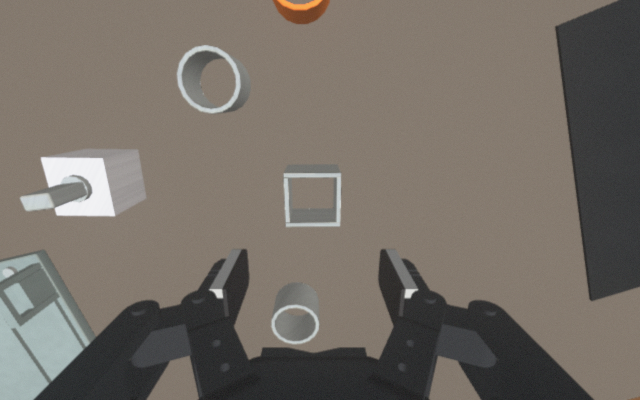

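Emit:
{"op": "carry_out", "data": {"steps": [[[50, 0.001, -0.0014, -0.035, 0, 0, 0.5], [50, 0, 0, -0.035, 0, 0, 0], [50, 0, 0, -0.03, 0, 0, 0], [50, 0, 0, -0.025, 0, 0, 0], [50, 0, 0, -0.007, 0, 0, 0], [50, 0, 0, 0, 0, 0, 0], [50, 0, 0, 0, 0, 0, 0], [200, 0, 0, 0, 0, 0, 0], [200, 0, 0, 0, 0, 0, 0], [200, 0, 0, 0, 0, 0, 0], [200, 0, 0, 0, 0, 0, 0], [200, 0, 0, 0, 0, 0, 0]]]}}

```text
time_s: 9.7
position: [0.5298, 0.2812, 0.0132]
orientation: [-37.8, 89.7, 30.7]
contact_force: [-0.2, -0.3, 5.4]
gripper_width: 0.0494
```

```bash
sed -i 's/^RX,RY,RA=.*/RX,RY,RA=.5850,-.1225,np.deg2rad(-8.3)/' lane.py ov.py; python3 lane.py L -0.081 .13
```

```text
target 0.6073 -0.0732
t 9.70 pos [0.5298 0.2812 0.0132] jaw 68.54 down [ 0.004   0.0024 -1.    ] w 0.0494 F [-0.2 -0.3  5.4] j [43.0, 29.0, -6.0, 0.0, -55.0, -154.0]
move [ 0.0776 -0.3544  0.1168] rot [-0.16  0.21 13.16]
```

Emit:
{"op": "carry_out", "data": {"steps": [[[200, 0, 0, 0.04, 0, 0, 0], [200, 0, 0, 0.04, 0, 0, 0], [200, 0.0078, -0.0354, 0.02, 0, 0, 1.32], [200, 0.0078, -0.0354, 0, 0, 0, 1.32], [200, 0.0078, -0.0354, 0, 0, 0, 1.32], [200, 0.0078, -0.0354, 0, 0, 0, 1.32], [200, 0.0078, -0.0354, 0, 0, 0, 1.32], [200, 0.0078, -0.0354, 0, 0, 0, 1.32], [200, 0.0078, -0.0354, 0, 0, 0, 1.32], [200, 0.0078, -0.0354, 0, 0, 0, 1.32], [200, 0.0078, -0.0354, 0, 0, 0, 1.32], [200, 0.0078, -0.0354, 0, 0, 0, 1.32]]]}}

```text
time_s: 10.7
position: [0.6061, -0.0754, 0.1111]
orientation: [-13.9, 90.0, 67.9]
contact_force: [1.3, 0.2, -2.3]
gripper_width: 0.0493
```

Emit:
{"op": "carry_out", "data": {"steps": [[[200, 0, 0, 0, 0, 0, 0], [200, 0, 0, 0, 0, 0, 0]]]}}

```text
time_s: 10.87
position: [0.606, -0.0757, 0.1105]
orientation: [62.0, 90.0, 143.5]
contact_force: [0.3, -0.4, -1.9]
gripper_width: 0.049
```

```bash
python3 lane.py L -0.0775 .0255;  python3 ov.py wrist o3.png
```

```text
target 0.6108 -0.0737
t 10.87 pos [ 0.606  -0.0757  0.1105] jaw 81.50 down [-5.e-04  3.e-04 -1.e+00] w 0.0490 F [ 0.3 -0.4 -1.9] j [8.0, 25.0, 3.0, -0.0, -68.0, -106.0]
move [ 0.0048  0.002  -0.085 ] rot [-0.02 -0.03  0.2 ]
```

View pics/o3.png

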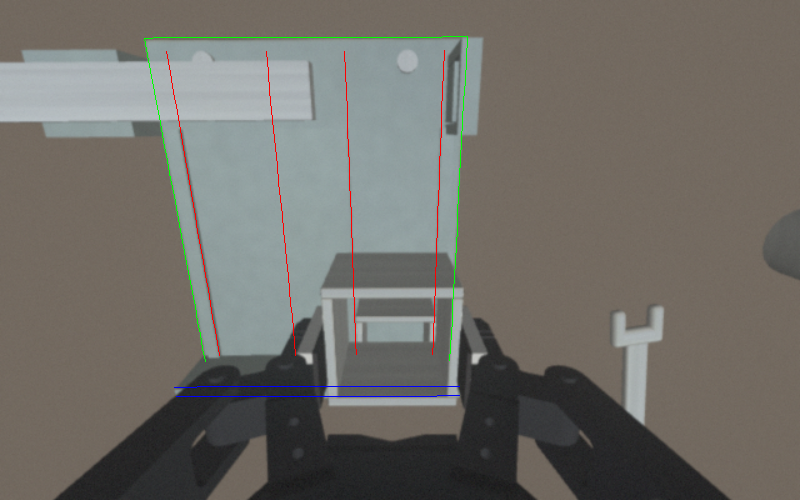

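Emit:
{"op": "carry_out", "data": {"steps": [[[200, 0.002, 0.0023, -0.02, 0, 0, 0], [200, 0, 0, -0.02, 0, 0, 0], [200, 0, 0, -0.02, 0, 0, 0], [200, 0, 0, -0.018, 0, 0, 0], [200, 0, 0, 0, 0, 0, 0], [200, 0, 0, 0, 0, 0, 0]]]}}

```text
time_s: 11.42
position: [0.6076, -0.0705, 0.0325]
orientation: [105.4, 89.9, -172.8]
contact_force: [-0.1, 0.5, -1.7]
gripper_width: 0.049
```

```bash
python3 lane.py L -0.081 .0255;  python3 ov.py wrist o4.png; python3 -c "
from h import *
save(cap('side'),'s4.png',(230,130,150,120),5)"
```

```text
target 0.6073 -0.0732
t 11.42 pos [ 0.6076 -0.0705  0.0325] jaw 81.79 down [-1.9e-03 -2.0e-04 -1.0e+00] w 0.0490 F [-0.1  0.5 -1.7] j [8.0, 29.0, -3.0, -0.0, -59.0, -106.0]
move [-0.0002 -0.0027 -0.007 ] rot [ 0.01 -0.11 -0.09]
```

View pics/o4.png

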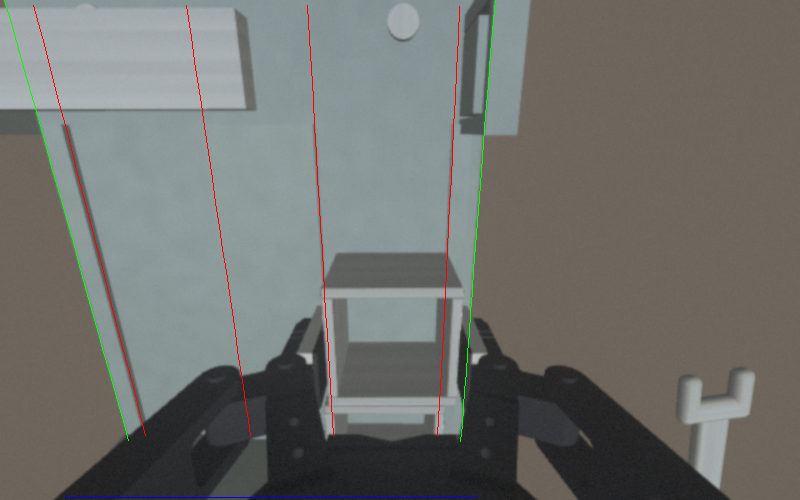

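View pics/s4.png

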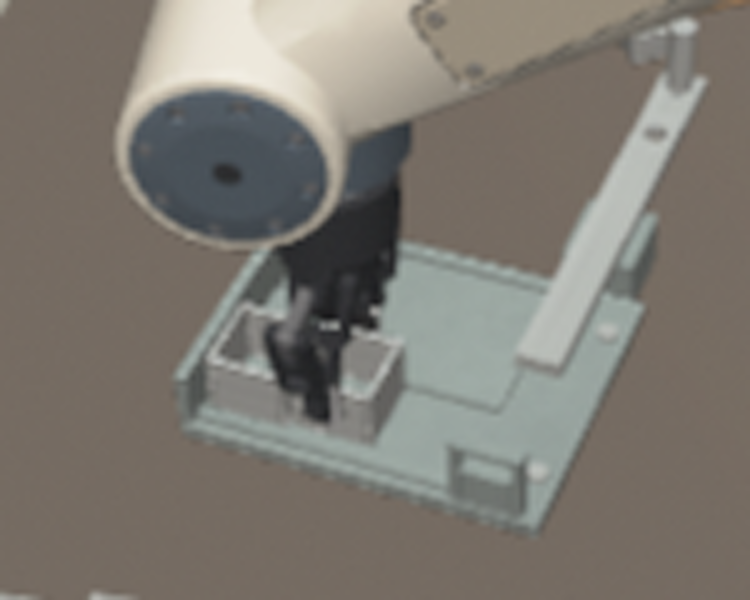

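Emit:
{"op": "carry_out", "data": {"steps": [[[200, -0.001, -0.0025, 0, 0, 0, 0], [200, 0, 0, -0.006, 0, 0, 0], [200, 0, 0, 0, 0, 0, 0], [200, 0.001, 0, 0, 0, 0, 0], [200, 0.001, 0, 0, 0, 0, 0], [200, 0.001, 0, 0, 0, 0, 0], [200, 0, 0, 0, 0, 0, 0]]]}}

```text
time_s: 12.1
position: [0.6106, -0.074, 0.0269]
orientation: [-83.4, 90.0, -1.7]
contact_force: [0.4, -0.1, -2.3]
gripper_width: 0.0488
```

```bash
python3 lane.py L -0.08 .0255; python3 -c "
from h import *
save(cap('side'),'s5.png',(230,130,150,120),5)"
```

```text
target 0.6083 -0.0734
t 12.10 pos [ 0.6106 -0.074   0.0269] jaw 81.71 down [ 5.e-04 -0.e+00 -1.e+00] w 0.0488 F [ 0.4 -0.1 -2.3] j [8.0, 29.0, -3.0, 0.0, -58.0, -106.0]
move [-0.0023  0.0007 -0.0014] rot [ 0.    0.03 -0.01]
```

View pics/s5.png

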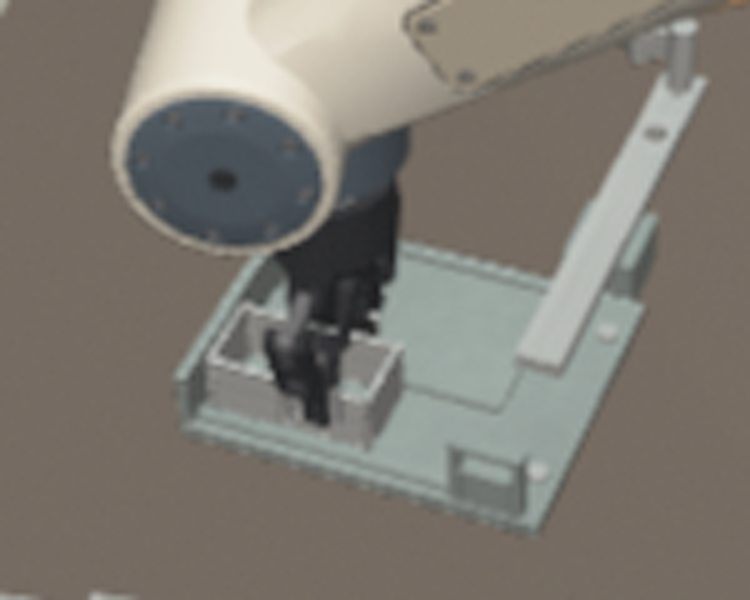

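Emit:
{"op": "carry_out", "data": {"steps": [[[200, 0.0005, 0, -0.0015, 0, 0, 0], [200, 0, 0, 0, 0, 0, 0], [50, 0, 0, 0, 0, 0, 0], [50, 0, 0, 0, 0, 0, 0], [50, 0, 0, 0, 0, 0, 0], [50, 0, 0, 0, 0, 0, 0], [50, 0, 0, 0.03, 0, 0, 0], [50, 0, 0, 0.035, 0, 0, 0], [50, 0, 0, 0.035, 0, 0, 0], [50, 0, 0, 0.02, 0, 0, 0], [50, 0, 0, 0, 0, 0, 0]]]}}

```text
time_s: 13.07
position: [0.6138, -0.0744, 0.1516]
orientation: [-85.4, 89.4, -3.7]
contact_force: [0.5, 0.4, 0.2]
gripper_width: 0.0685
```

```bash
python3 -c "
from h import *
plan(.6457,.2154,.14,70)
save(cap('wrist'),'w6.png')"
```

```text
t 13.07 pos [ 0.6138 -0.0744  0.1516] jaw 81.74 down [ 1.080e-02 -7.000e-04 -9.999e-01] w 0.0685 F [0.5 0.4 0.2] j [8.0, 24.0, 8.0, 0.0, -73.0, -106.0]
move [ 0.0319  0.2898 -0.0116] rot [  0.1    0.61 -11.74]
```

View pics/w6.png

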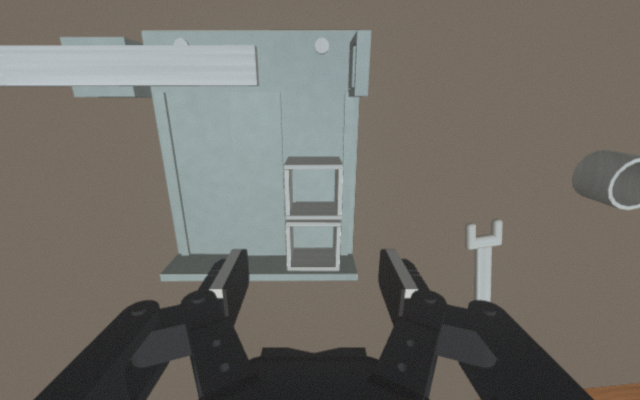

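Emit:
{"op": "carry_out", "data": {"steps": [[[50, 0.004, 0.0362, 0, 0, 0.6, 0], [50, 0.004, 0.0362, 0, 0, 0, 0], [50, 0.004, 0.0362, 0, 0, 0, 0], [50, 0.004, 0.0362, 0, 0, 0, 0], [50, 0.004, 0.0362, 0, 0, 0, 0], [50, 0.004, 0.0362, 0, 0, 0, 0], [50, 0.004, 0.0362, -0.01, 0, 0, 0], [50, 0.004, 0.0362, 0, 0, 0, 0], [50, 0, 0, 0, 0, 0, 0], [50, 0, 0, 0, 0, 0, 0]]]}}

```text
time_s: 13.95
position: [0.6418, 0.2175, 0.1328]
orientation: [104.0, 89.2, -174.1]
contact_force: [-0.2, -1.1, 0.7]
gripper_width: 0.0685
```

```bash
python3 -c "
from h import *
plan(.6457,.2154,.011,81.7)"; python3 pieces.py pi .6457 .2154 wt
```

```text
t 13.95 pos [0.6418 0.2175 0.1328] jaw 81.87 down [-0.0136 -0.0014 -0.9999] w 0.0685 F [-0.2 -1.1  0.7] j [32.0, 32.0, 18.0, -0.0, -77.0, -130.0]
move [ 0.0039 -0.0021 -0.1218] rot [ 0.08 -0.78 -0.17]
w [ 0.646   0.2161 -1.1664] 0.025
t [0.6482 0.2159 2.3905] 0.558
```

Emit:
{"op": "carry_out", "data": {"steps": [[[50, 0.004, -0.0016, -0.03, 0, -0.6, 0], [50, 0, 0, -0.03, 0, 0, 0], [50, 0, 0, -0.03, 0, 0, 0], [50, 0, 0, -0.025, 0, 0, 0], [50, 0, 0, -0.005, 0, 0, 0], [50, 0, 0, 0, 0, 0, 0], [50, 0, 0, 0, 0, 0, 0], [200, 0, 0, 0, 0, 0, 0], [200, 0, 0, 0, 0, 0, 0], [200, 0, 0, 0, 0, 0, 0], [200, 0, 0, 0, 0, 0, 0], [200, 0, 0, 0, 0, 0, 0]]]}}

```text
time_s: 15.05
position: [0.6485, 0.2145, 0.0184]
orientation: [-64.3, 89.7, 17.4]
contact_force: [-1.2, 0.2, 5.5]
gripper_width: 0.0487
```

```bash
python3 lane.py R -0.029 .13
```

```text
target 0.6438 -0.1836
t 15.05 pos [0.6485 0.2145 0.0184] jaw 81.74 down [ 0.005   0.0016 -1.    ] w 0.0487 F [-1.2  0.2  5.5] j [31.0, 36.0, 9.0, 0.0, -62.0, -130.0]
move [-0.0047 -0.3981  0.1116] rot [-0.09  0.29 -0.04]
```

Emit:
{"op": "carry_out", "data": {"steps": [[[200, 0, 0, 0.04, 0, 0, 0], [200, 0, 0, 0.04, 0, 0, 0], [200, 0, -0.036, 0.02, 0, 0, 0], [200, 0, -0.036, 0, 0, 0, 0], [200, 0, -0.036, 0, 0, 0, 0], [200, 0, -0.036, 0, 0, 0, 0], [200, 0, -0.036, 0, 0, 0, 0], [200, 0, -0.036, 0, 0, 0, 0], [200, 0, -0.036, 0, 0, 0, 0], [200, 0, -0.036, 0, 0, 0, 0], [200, 0, -0.036, 0, 0, 0, 0], [200, 0, -0.036, 0, 0, 0, 0]]]}}

```text
time_s: 16.05
position: [0.6465, -0.1476, 0.116]
orientation: [-58.7, 89.9, 23.0]
contact_force: [1.0, -0.1, -2.6]
gripper_width: 0.0486
```

Emit:
{"op": "carry_out", "data": {"steps": [[[200, -0.002, -0.036, 0, 0, 0, 0], [200, 0, 0, 0, 0, 0, 0], [200, 0, 0, 0, 0, 0, 0]]]}}

```text
time_s: 16.3
position: [0.6443, -0.1842, 0.1155]
orientation: [-48.9, 90.0, 32.6]
contact_force: [0.6, 1.0, -2.1]
gripper_width: 0.0486
```

```bash
python3 lane.py R -0.026 .031;  python3 ov.py wrist o5.png
```

```text
target 0.6468 -0.1841
t 16.30 pos [ 0.6443 -0.1842  0.1155] jaw 81.50 down [ 4.e-04  3.e-04 -1.e+00] w 0.0486 F [ 0.6  1.  -2.1] j [-3.0, 31.0, 14.0, -0.0, -73.0, -96.0]
move [ 0.0025  0.0001 -0.0845] rot [-0.02  0.02  0.2 ]
```

View pics/o5.png

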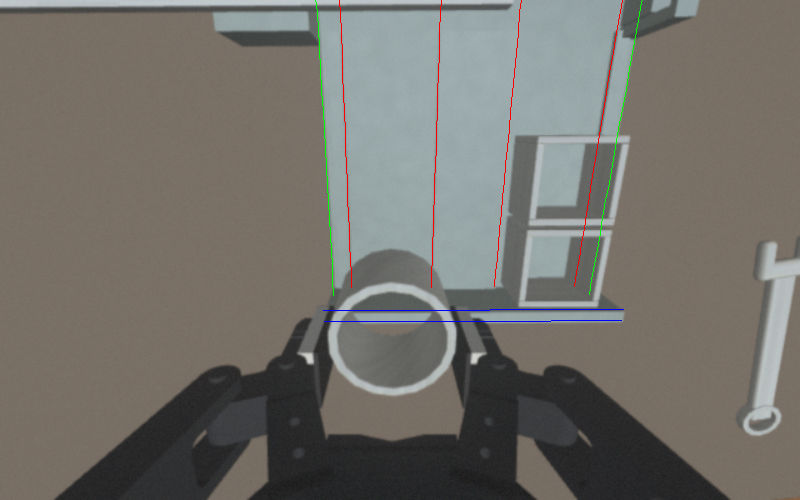

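Emit:
{"op": "carry_out", "data": {"steps": [[[200, 0.0005, 0, -0.02, 0, 0, 0], [200, 0, 0, -0.02, 0, 0, 0], [200, 0, 0, -0.02, 0, 0, 0], [200, 0, 0, -0.015, 0, 0, 0], [200, 0, 0, 0, 0, 0, 0], [200, 0, 0, 0, 0, 0, 0]]]}}

```text
time_s: 16.85
position: [0.645, -0.1809, 0.0401]
orientation: [97.3, 89.9, 179.1]
contact_force: [-0.2, -0.1, -0.1]
gripper_width: 0.0482
```

```bash
python3 lane.py R -0.0265 .031;  python3 ov.py wrist o6.png;  python3 -c "
from h import *
save(cap('side'),'s6.png',(230,130,150,120),5)"
```

```text
target 0.6463 -0.184
t 16.85 pos [ 0.645  -0.1809  0.0401] jaw 81.80 down [-0.0014  0.     -1.    ] w 0.0482 F [-0.2 -0.1 -0.1] j [-2.0, 34.0, 8.0, 0.0, -64.0, -96.0]
move [ 0.0012 -0.0031 -0.0091] rot [-0.   -0.08 -0.1 ]
```

View pics/o6.png

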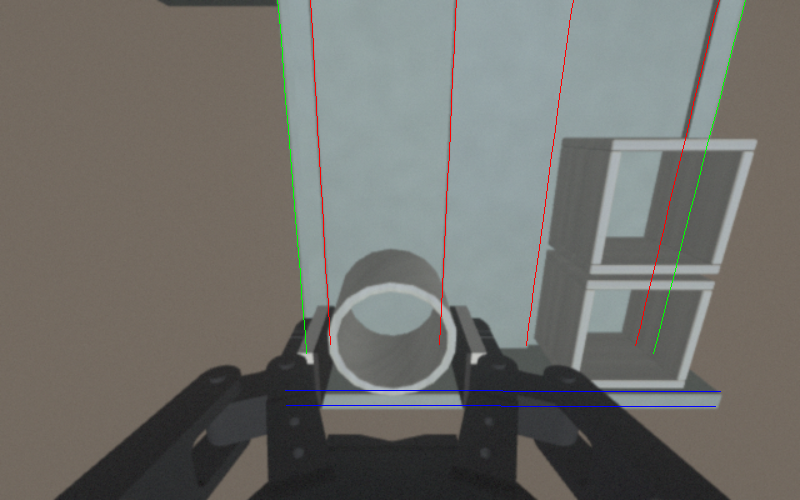

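View pics/s6.png

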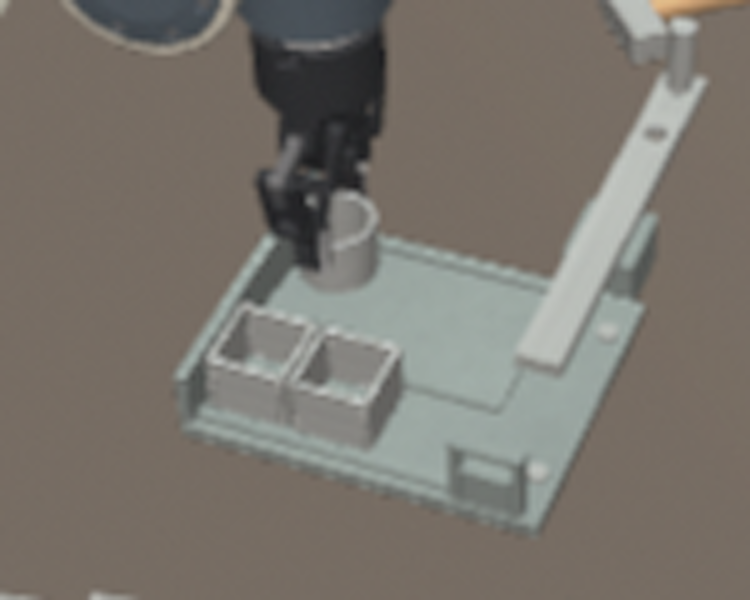

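Emit:
{"op": "carry_out", "data": {"steps": [[[200, 0.001, -0.003, 0, 0, 0, 0], [200, 0, 0, -0.005, 0, 0, 0], [200, 0, 0, -0.004, 0, 0, 0], [200, 0, 0, 0, 0, 0, 0], [200, 0, 0, 0, 0, 0, 0]]]}}

```text
time_s: 17.37
position: [0.646, -0.1851, 0.0309]
orientation: [92.7, 90.0, 174.4]
contact_force: [-0.2, -0.3, -1.1]
gripper_width: 0.0487
```

```bash
python3 lane.py R -0.0265 .031
```

```text
target 0.6463 -0.184
t 17.37 pos [ 0.646  -0.1851  0.0309] jaw 81.69 down [-6.e-04  1.e-04 -1.e+00] w 0.0487 F [-0.2 -0.3 -1.1] j [-3.0, 35.0, 8.0, -0.0, -63.0, -96.0]
move [0.0003 0.0011 0.0001] rot [-0.   -0.04  0.01]
```

Emit:
{"op": "carry_out", "data": {"steps": [[[200, 0, 0.001, -0.0008, 0, 0, 0], [200, 0, 0, 0, 0, 0, 0], [50, 0, 0, 0, 0, 0, 0], [50, 0, 0, 0, 0, 0, 0], [50, 0, 0, 0, 0, 0, 0], [50, 0, 0, 0, 0, 0, 0], [50, 0, 0, 0.03, 0, 0, 0], [50, 0, 0, 0.035, 0, 0, 0], [50, 0, 0, 0.035, 0, 0, 0], [50, 0, 0, 0.01, 0, 0, 0], [50, 0, 0, 0, 0, 0, 0]]]}}

```text
time_s: 18.28
position: [0.6486, -0.1846, 0.1457]
orientation: [-93.1, 89.5, -11.4]
contact_force: [0.4, -1.4, -0.2]
gripper_width: 0.0688
```

```bash
python3 -c "
from h import *
plan(.405,.2439,.14,45)"; python3 ov.py wrist o7.png; python3 -c "
from h import *
save(cap('top'),'t7.png')"
```

```text
t 18.28 pos [ 0.6486 -0.1846  0.1457] jaw 81.72 down [ 0.0089 -0.0018 -1.    ] w 0.0688 F [ 0.4 -1.4 -0.2] j [-3.0, 30.0, 17.0, 0.0, -76.0, -96.0]
move [-0.2436  0.4285 -0.0057] rot [  0.26   0.46 -36.72]
```

View pics/o7.png

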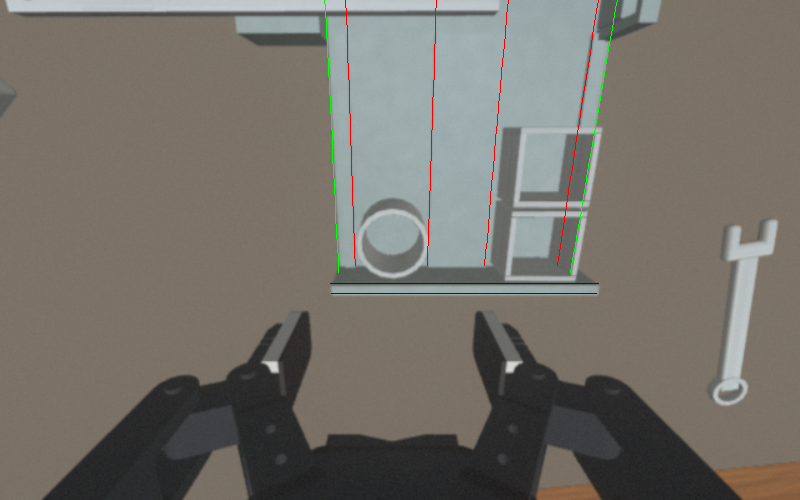

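View pics/t7.png

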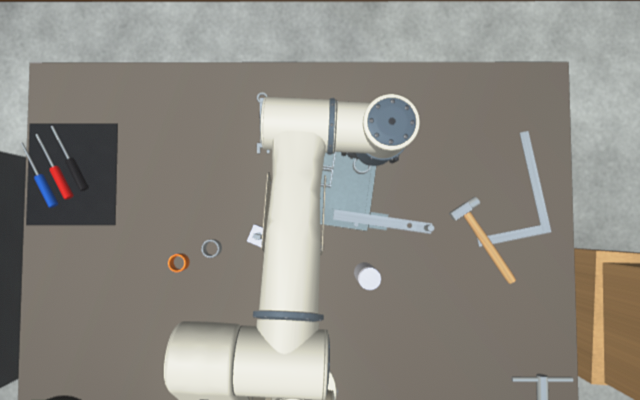

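Emit:
{"op": "carry_out", "data": {"steps": [[[50, -0.0187, 0.033, 0, 0, 0, 0], [50, -0.0187, 0.033, 0, 0, 0, 0], [50, -0.0187, 0.033, 0, 0, 0, 0], [50, -0.0187, 0.033, 0, 0, 0, 0], [50, -0.0187, 0.033, 0, 0, 0, 0], [50, -0.0187, 0.033, 0, 0, 0, 0], [50, -0.0187, 0.033, 0, 0, 0, 0], [50, -0.0187, 0.033, 0, 0, 0, 0], [50, -0.0187, 0.033, 0, 0, 0, 0], [50, -0.0187, 0.033, 0, 0, 0, 0], [50, -0.0187, 0.033, 0, 0, 0, 0], [50, -0.0187, 0.033, 0, 0, 0, 0]]]}}

```text
time_s: 19.38
position: [0.4199, 0.2128, 0.1393]
orientation: [136.2, 89.9, -142.1]
contact_force: [1.1, 0.6, 0.3]
gripper_width: 0.0688
```

Emit:
{"op": "carry_out", "data": {"steps": [[[50, -0.0187, 0.033, 0, 0, 0, 0], [50, 0, 0, 0, 0, 0, 0], [50, 0, 0, 0, 0, 0, 0]]]}}

```text
time_s: 19.63
position: [0.4016, 0.246, 0.1393]
orientation: [139.9, 89.9, -138.2]
contact_force: [0.7, -0.8, 0.1]
gripper_width: 0.0684
```

```bash
python3 -c "
from h import *
plan(.405,.2439,.011,81.7)
save(cap('wrist'),'w8.png')"; python3 pieces.py pi .405 .2439 ws
```

```text
t 19.63 pos [0.4016 0.246  0.1393] jaw 81.93 down [-0.0017 -0.0016 -1.    ] w 0.0684 F [ 0.7 -0.8  0.1] j [51.0, 9.0, -15.0, -0.0, -66.0, -149.0]
move [ 0.0034 -0.0021 -0.1283] rot [ 0.09 -0.1  -0.23]
w [0.406  0.2444 4.5093] 0.026
s [ 0.405   0.2433 -4.7314] 0.243
```

View pics/w8.png

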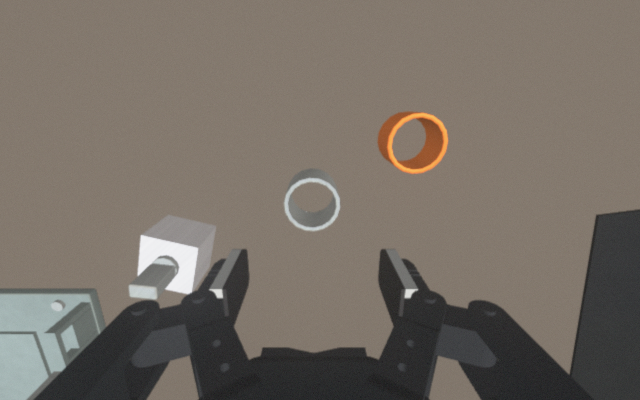

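Pipe at (312,204), as predicted; the orange look-alike at (413,142) is clear of the fingers. Going down.

Emit:
{"op": "carry_out", "data": {"steps": [[[50, 0.0042, -0.0017, -0.03, 0, 0, 0], [50, 0, 0, -0.03, 0, 0, 0], [50, 0, 0, -0.03, 0, 0, 0], [50, 0, 0, -0.025, 0, 0, 0], [50, 0, 0, -0.012, 0, 0, 0], [50, 0, 0, 0, 0, 0, 0], [50, 0, 0, 0, 0, 0, 0], [200, 0, 0, 0, 0, 0, 0], [200, 0, 0, 0, 0, 0, 0], [200, 0, 0, 0, 0, 0, 0], [200, 0, 0, 0, 0, 0, 0], [200, 0, 0, 0, 0, 0, 0]]]}}

```text
time_s: 20.78
position: [0.4085, 0.2436, 0.0152]
orientation: [-53.3, 89.8, 28.4]
contact_force: [-0.8, -2.3, 6.4]
gripper_width: 0.0489
```

```bash
python3 lane.py R -0.084 .13
```

```text
target 0.5894 -0.1757
t 20.78 pos [0.4085 0.2436 0.0152] jaw 81.73 down [ 0.0026  0.0014 -1.    ] w 0.0489 F [-0.8 -2.3  6.4] j [50.0, 17.0, -25.0, 0.0, -48.0, -148.0]
move [ 0.1809 -0.4193  0.1148] rot [-0.08  0.15 -0.03]
```

Emit:
{"op": "carry_out", "data": {"steps": [[[200, 0, 0, 0.04, 0, 0, 0], [200, 0, 0, 0.04, 0, 0, 0], [200, 0, 0, 0.04, 0, 0, 0], [200, 0.0151, -0.035, 0, 0, 0, 0], [200, 0.0151, -0.035, 0, 0, 0, 0], [200, 0.0151, -0.035, 0, 0, 0, 0], [200, 0.0151, -0.035, 0, 0, 0, 0], [200, 0.0151, -0.035, 0, 0, 0, 0], [200, 0.0151, -0.035, 0, 0, 0, 0], [200, 0.0151, -0.035, 0, 0, 0, 0], [200, 0.0151, -0.035, 0, 0, 0, 0], [200, 0.0151, -0.035, 0, 0, 0, 0]]]}}

```text
time_s: 21.78
position: [0.5437, -0.0735, 0.1342]
orientation: [-56.0, 89.9, 25.7]
contact_force: [0.7, 1.0, -1.4]
gripper_width: 0.0485
```

Emit:
{"op": "carry_out", "data": {"steps": [[[200, 0.0151, -0.035, 0, 0, 0, 0], [200, 0.0151, -0.035, 0, 0, 0, 0], [200, 0.0151, -0.035, 0, 0, 0, 0], [200, 0, 0, 0, 0, 0, 0], [200, 0, 0, 0, 0, 0, 0]]]}}

```text
time_s: 22.2
position: [0.5886, -0.1786, 0.133]
orientation: [47.1, 90.0, 128.6]
contact_force: [0.1, 0.6, -1.3]
gripper_width: 0.0487
```

```bash
python3 lane.py R -0.0835 .028;  python3 ov.py wrist o8.png
```

```text
target 0.5899 -0.1758
t 22.20 pos [ 0.5886 -0.1786  0.133 ] jaw 81.50 down [-3.e-04  4.e-04 -1.e+00] w 0.0487 F [ 0.1  0.6 -1.3] j [-2.0, 24.0, 6.0, -0.0, -72.0, -96.0]
move [ 0.0013  0.0029 -0.105 ] rot [-0.03 -0.02  0.2 ]
```

View pics/o8.png

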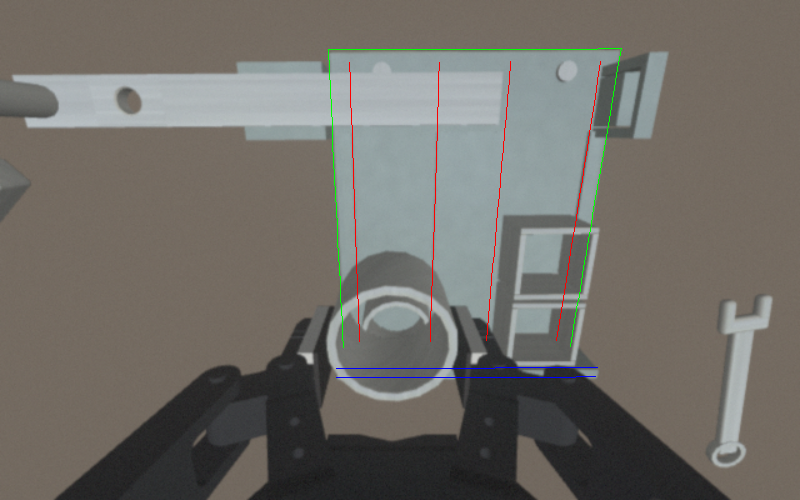

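Emit:
{"op": "carry_out", "data": {"steps": [[[200, 0.0005, 0, -0.025, 0, 0, 0], [200, 0, 0, -0.025, 0, 0, 0], [200, 0, 0, -0.025, 0, 0, 0], [200, 0, 0, -0.02, 0, 0, 0], [200, 0, 0, 0, 0, 0, 0], [200, 0, 0, 0, 0, 0, 0]]]}}

```text
time_s: 22.75
position: [0.5884, -0.1758, 0.0385]
orientation: [99.8, 89.9, -178.4]
contact_force: [0.1, -0.9, -0.8]
gripper_width: 0.0488
```

```bash
python3 lane.py R -0.0825 .028;  python3 ov.py wrist o9.png;python3 -c "
from h import *
save(cap('side'),'s9.png',(230,130,150,120),5)"
```

```text
target 0.5909 -0.1759
t 22.75 pos [ 0.5884 -0.1758  0.0385] jaw 81.79 down [-0.0017 -0.     -1.    ] w 0.0488 F [ 0.1 -0.9 -0.8] j [-2.0, 29.0, -2.0, 0.0, -59.0, -96.0]
move [ 0.0024 -0.0001 -0.0105] rot [ 0.   -0.1  -0.09]
```

View pics/o9.png

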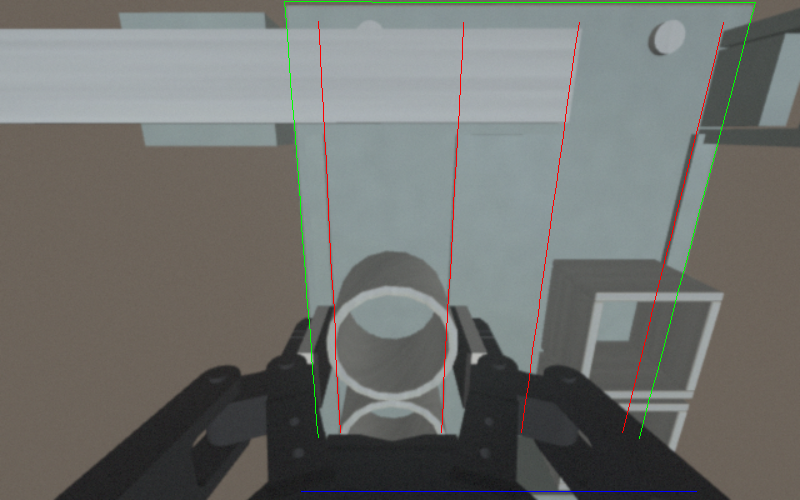

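View pics/s9.png

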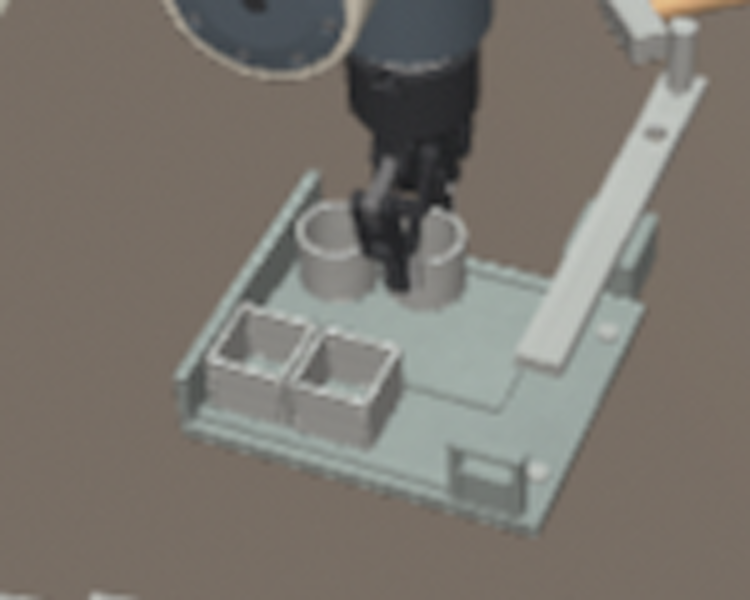

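Emit:
{"op": "carry_out", "data": {"steps": [[[200, 0, 0, -0.005, 0, 0, 0], [200, 0, 0, -0.005, 0, 0, 0], [200, 0, 0, 0, 0, 0, 0], [200, 0, 0, 0, 0, 0, 0], [200, 0.001, -0.0001, 0, 0, 0, 0], [200, 0.001, -0.0001, 0, 0, 0, 0], [200, 0.001, -0.0001, 0, 0, 0, 0], [200, 0.001, -0.0002, 0, 0, 0, 0], [200, 0, 0, 0, 0, 0, 0]]]}}

```text
time_s: 23.6
position: [0.5933, -0.1773, 0.0285]
orientation: [-102.0, 90.0, -20.3]
contact_force: [-1.2, 0.1, -1.1]
gripper_width: 0.0487
```

```bash
python3 lane.py R -0.0745 .028;python3 -c "
from h import *
save(cap('side'),'s10.png',(230,130,150,120),5)"
```

```text
target 0.5988 -0.1771
t 23.60 pos [ 0.5933 -0.1773  0.0285] jaw 81.71 down [ 3.e-04 -1.e-04 -1.e+00] w 0.0487 F [-1.2  0.1 -1.1] j [-2.0, 30.0, -2.0, 0.0, -58.0, -96.0]
move [ 0.0054  0.0002 -0.0005] rot [ 0.01  0.01 -0.01]
```

View pics/s10.png

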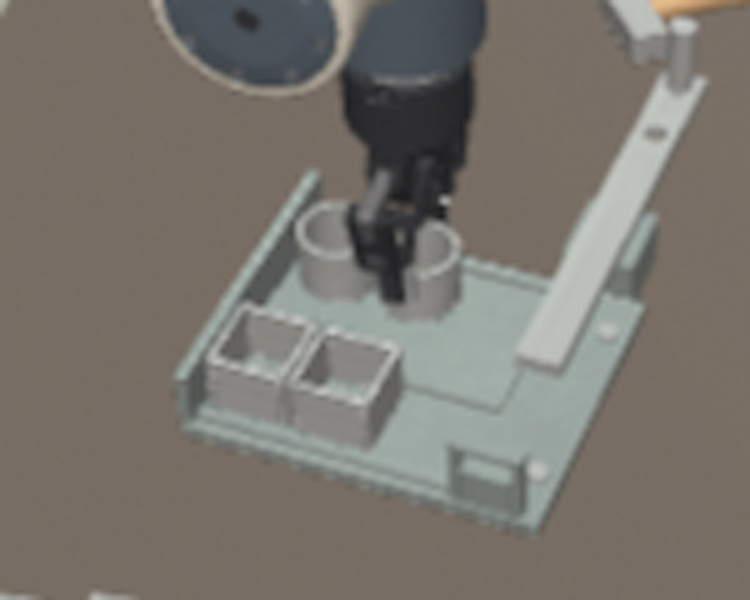

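Continue the push in 1 mm rows, watching the force.

Emit:
{"op": "carry_out", "data": {"steps": [[[200, 0.001, -0.0001, 0, 0, 0, 0], [200, 0.001, -0.0001, 0, 0, 0, 0], [200, 0, 0, 0, 0, 0, 0]]]}}

```text
time_s: 23.9
position: [0.5952, -0.1775, 0.0284]
orientation: [-104.4, 90.0, -22.7]
contact_force: [0.2, 0.0, -2.1]
gripper_width: 0.0488
```

Emit:
{"op": "carry_out", "data": {"steps": [[[200, 0.001, -0.0001, 0, 0, 0, 0], [200, 0.001, -0.0001, 0, 0, 0, 0], [200, 0, 0, 0, 0, 0, 0]]]}}

```text
time_s: 24.15
position: [0.5972, -0.1776, 0.0284]
orientation: [-95.6, 90.0, -13.9]
contact_force: [-0.6, -0.5, -2.5]
gripper_width: 0.0489
```

```bash
python3 lane.py R -0.0745 .028;python3 -c "
from h import *
save(cap('side'),'s11.png',(230,130,150,120),5)"
```

```text
target 0.5988 -0.1771
t 24.15 pos [ 0.5972 -0.1776  0.0284] jaw 81.71 down [ 1.e-04 -0.e+00 -1.e+00] w 0.0489 F [-0.6 -0.5 -2.5] j [-2.0, 30.0, -1.0, 0.0, -59.0, -96.0]
move [ 0.0015  0.0006 -0.0004] rot [ 0.    0.01 -0.01]
```

View pics/s11.png

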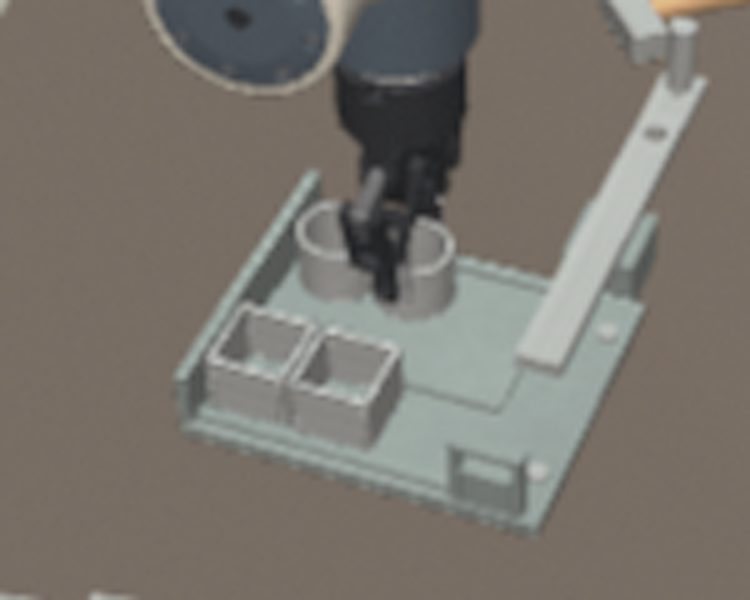

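Emit:
{"op": "carry_out", "data": {"steps": [[[200, 0.001, 0.0003, 0, 0, 0, 0], [200, 0.001, 0, 0, 0, 0, 0], [200, 0, 0, -0.0008, 0, 0, 0], [200, 0, 0, 0, 0, 0, 0], [50, 0, 0, 0, 0, 0, 0], [50, 0, 0, 0, 0, 0, 0], [50, 0, 0, 0, 0, 0, 0], [50, 0, 0, 0, 0, 0, 0], [50, 0, 0, 0.03, 0, 0, 0], [50, 0, 0, 0.03, 0, 0, 0], [50, 0, 0, 0.03, 0, 0, 0], [50, 0, 0, 0.03, 0, 0, 0]]]}}

```text
time_s: 25.2
position: [0.5989, -0.1774, 0.1492]
orientation: [-116.6, 90.0, -34.9]
contact_force: [1.7, 0.4, 0.1]
gripper_width: 0.0687
```

Emit:
{"op": "carry_out", "data": {"steps": [[[50, -0.02, 0.01, 0.02, 0, 0, 0], [50, -0.02, 0.01, 0.02, 0, 0, 0], [50, -0.02, 0.01, 0, 0, 0, 0], [50, 0, 0, 0, 0, 0, 0]]]}}

```text
time_s: 25.53
position: [0.5374, -0.1462, 0.1901]
orientation: [-71.3, 89.8, 10.4]
contact_force: [-0.2, 0.0, -0.0]
gripper_width: 0.0688
```

```bash
python3 -c "
from h import *
st()
save(cap('side'),'s12.png',(230,130,150,120),5)"; python3 ov.py wrist o12.png
```

```text
t 25.53 pos [ 0.5374 -0.1462  0.1901] jaw 81.75 down [ 3.8e-03  7.0e-04 -1.0e+00] w 0.0688 F [-0.2  0.  -0. ] j [1.0, 16.0, 2.0, -0.0, -76.0, -99.0]
```

View pics/o12.png

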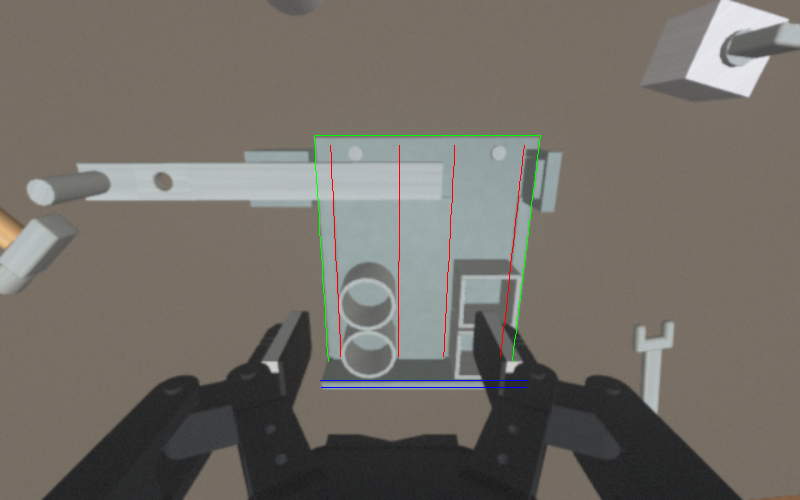

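View pics/s12.png

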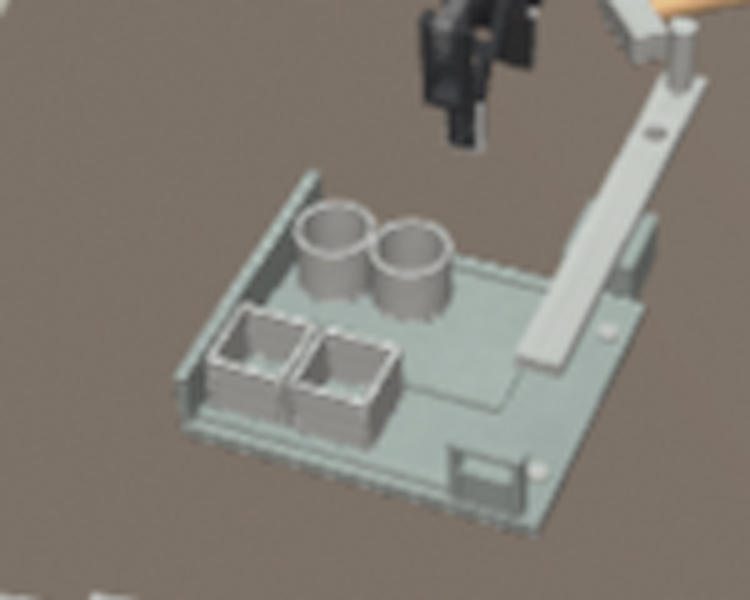

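Emit:
{"op": "carry_out", "data": {"steps": [[[110, -0.0122, -0.0362, 0, 0, 0, 0], [110, -0.0122, -0.0362, 0, 0, 0, 0], [110, -0.0122, -0.0362, 0, 0, 0, 0], [110, -0.0122, -0.0362, 0, 0, 0, 0], [110, -0.0122, -0.0362, -0.01, 0, 0, 0], [110, -0.0122, -0.0362, -0.01, 0, 0, 0], [110, 0, 0, 0, 0, 0, 0], [110, 0, 0, 0, 0, 0, 0]]]}}

```text
time_s: 26.3
position: [0.4647, -0.3666, 0.1656]
orientation: [75.5, 89.8, 157.0]
contact_force: [0.2, -0.3, 0.0]
gripper_width: 0.0483
```

```bash
python3 ov.py wrist o13.png; python3 -c "
from h import *
plan(.4645,-.3632,.063,81.7)
save(cap('top'),'t13.png',(280,130,170,110),4.7)
"
```

```text
t 26.35 pos [ 0.4656 -0.3655  0.1664] jaw 81.59 down [-1.7e-03  7.0e-04 -1.0e+00] w 0.0486 F [ 1.2 -0.1  0.5] j [-23.0, 21.0, 6.0, -0.0, -75.0, -75.0]
move [-0.0011  0.0023 -0.1034] rot [-0.04 -0.1   0.11]
```

View pics/o13.png

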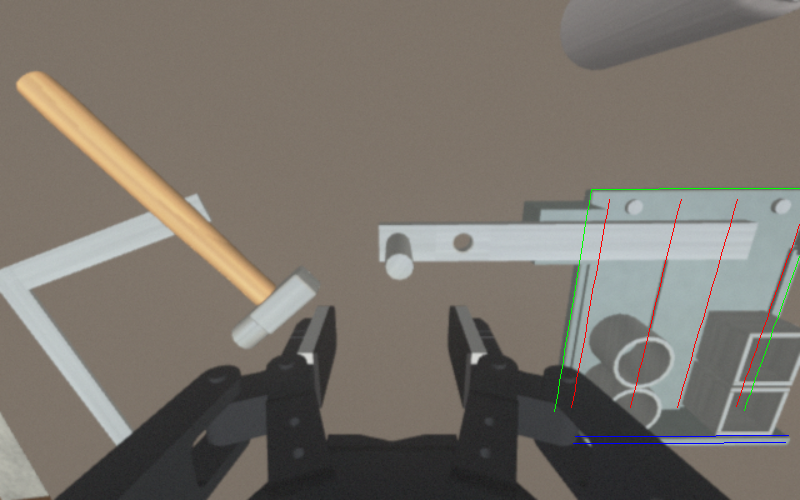

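View pics/t13.png

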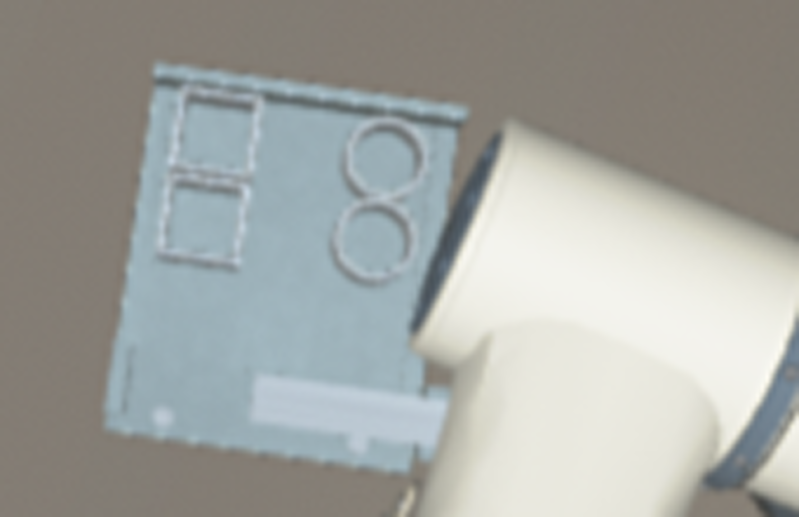

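```bash
python3 -c "
from ov import *
c=cap('top')
T=lambda u,v:((u+.5)/4.7-.5+280,(v+.5)/4.7-.5+130)
for n,u,v in (('p1',387,158),('p2',373,240),('s1',219,137),('s2',204,222),('wallFL',156,64),('wallFR',468,107)):
    q=ray(c,*T(u,v),.052); d=q[:2]-[RX,RY]; print(n,q.round(4),'lane x',(np.cos(RA)*d[0]+np.sin(RA)*d[1]-.096).round(4),'y',(-np.sin(RA)*d[0]+np.cos(RA)*d[1]).round(4))
q=ray(c,*T(0,0),.05)
# handle from wrist: base centre at (398,240)/1.25 z .05, top (400,266)/1.25 z .1
w=cap('wrist')
for u,v,z in ((400,266,.1),(462,242,.05)):
    print(ray(w,u/1.25,v/1.25,z).round(4))
"

```

```text
p1 [ 0.6436 -0.1835  0.052 ] lane x -0.0292 y -0.0519
p2 [ 0.5946 -0.175   0.052 ] lane x -0.0789 y -0.0506
s1 [ 0.6563 -0.0834  0.052 ] lane x -0.0311 y 0.049
s2 [ 0.6053 -0.0744  0.052 ] lane x -0.0828 y 0.0505
wallFL [ 0.7002 -0.0458  0.052 ] lane x 0.0069 y 0.0926
wallFR [ 0.6742 -0.232   0.052 ] lane x 0.0081 y -0.0955
[ 0.4672 -0.3585  0.1   ]
[ 0.4737 -0.3114  0.05  ]
```

```bash
python3 lane.py R -0.13 .13;python3 lane.py L -0.13 .03
```

```text
target 0.5438 -0.169
t 26.50 pos [ 0.4667 -0.3639  0.1678] jaw 81.78 down [ 4.e-04 -2.e-04 -1.e+00] w 0.0485 F [-0.2  0.6  0.8] j [-23.0, 21.0, 6.0, -0.0, -75.0, -75.0]
move [ 0.0772  0.1949 -0.0378] rot [ 0.01  0.02 -0.08]
target 0.5589 -0.0661
t 26.50 pos [ 0.4667 -0.3639  0.1678] jaw 81.78 down [ 4.e-04 -2.e-04 -1.e+00] w 0.0485 F [-0.2  0.6  0.8] j [-23.0, 21.0, 6.0, -0.0, -75.0, -75.0]
move [ 0.0922  0.2978 -0.1378] rot [ 0.01  0.02 -0.08]
```

Emit:
{"op": "carry_out", "data": {"steps": [[[255, 0.0128, 0.0325, 0, 0, 0, 0], [255, 0.0128, 0.0325, 0, 0, 0, 0], [255, 0.0128, 0.0325, 0, 0, 0, 0], [255, 0.0128, 0.0325, 0, 0, 0, 0], [255, 0.0128, 0.0325, 0, 0, 0, 0], [255, 0.0128, 0.0325, 0, 0, 0, 0], [255, 0, 0, -0.025, 0, 0, 0], [255, 0, 0, -0.025, 0, 0, 0], [255, 0, 0, -0.025, 0, 0, 0], [255, 0, 0, 0, 0, 0, 0], [255, 0, 0, 0, 0, 0, 0]]]}}

```text
time_s: 27.42
position: [0.5423, -0.1687, 0.0925]
orientation: [108.3, 89.9, -169.9]
contact_force: [0.0, -0.6, 0.5]
gripper_width: 0.0001
```

```bash
python3 lane.py R -0.13 .033; python3 ov.py wrist o14.png
```

```text
target 0.5438 -0.169
t 27.42 pos [ 0.5423 -0.1687  0.0925] jaw 81.81 down [-2.1e-03 -4.0e-04 -1.0e+00] w 0.0001 F [ 0.  -0.6  0.5] j [-1.0, 21.0, -5.0, 0.0, -64.0, -97.0]
move [ 0.0015 -0.0003 -0.0595] rot [ 0.02 -0.12 -0.11]
```

View pics/o14.png

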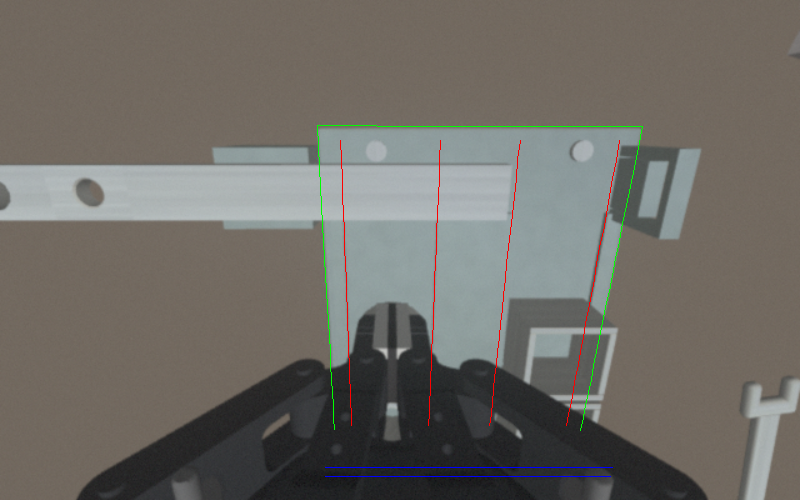

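Emit:
{"op": "carry_out", "data": {"steps": [[[255, 0, 0, -0.02, 0, 0, 0], [255, 0, 0, -0.02, 0, 0, 0], [255, 0, 0, -0.019, 0, 0, 0], [255, 0, 0, 0, 0, 0, 0], [255, 0.003, -0.0004, 0, 0, 0, 0], [255, 0.003, -0.0004, 0, 0, 0, 0], [255, 0.003, -0.0004, 0, 0, 0, 0], [255, 0, 0, 0, 0, 0, 0]]]}}

```text
time_s: 28.13
position: [0.5535, -0.171, 0.0353]
orientation: [-91.2, 89.8, -9.5]
contact_force: [0.3, -0.3, -0.2]
gripper_width: -0.0001
```

```bash
python3 lane.py R -0.113 .033; python3 -c "
from h import *
save(cap('side'),'s15.png',(230,130,150,120),5)"
```

```text
target 0.5607 -0.1715
t 28.13 pos [ 0.5535 -0.171   0.0353] jaw 81.72 down [ 3.4e-03 -6.0e-04 -1.0e+00] w -0.0001 F [ 0.3 -0.3 -0.2] j [-2.0, 25.0, -8.0, 0.0, -56.0, -97.0]
move [ 0.0071 -0.0005 -0.0023] rot [ 0.03  0.2  -0.02]
```

View pics/s15.png

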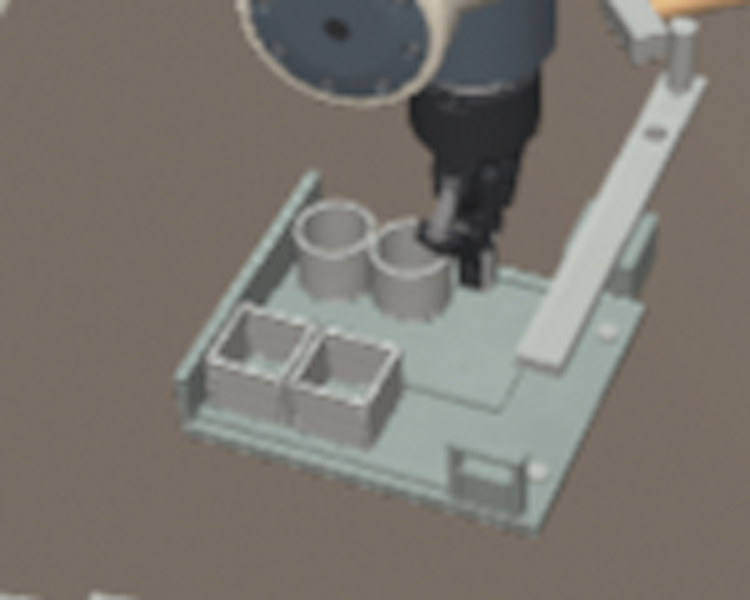

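Emit:
{"op": "carry_out", "data": {"steps": [[[255, 0.0015, -0.0002, 0, 0, 0, 0], [255, 0.0015, -0.0002, 0, 0, 0, 0], [255, 0.0015, -0.0002, 0, 0, 0, 0], [255, 0.001, -0.0001, 0, 0, 0, 0], [255, 0.001, -0.0001, 0, 0, 0, 0], [255, 0, 0, 0, 0, 0, 0]]]}}

```text
time_s: 28.68
position: [0.5583, -0.1715, 0.0336]
orientation: [124.1, 90.0, -154.2]
contact_force: [-0.5, 0.2, 0.5]
gripper_width: 0.0003
```

```bash
python3 lane.py R -0.1125 .033; python3 -c "
from h import *
save(cap('side'),'s16.png',(230,130,150,120),5)"
```

```text
target 0.5612 -0.1716
t 28.68 pos [ 0.5583 -0.1715  0.0336] jaw 81.71 down [-1.e-04 -0.e+00 -1.e+00] w 0.0003 F [-0.5  0.2  0.5] j [-2.0, 26.0, -7.0, 0.0, -57.0, -97.0]
move [ 0.0029 -0.     -0.0006] rot [ 0.   -0.   -0.01]
```

View pics/s16.png

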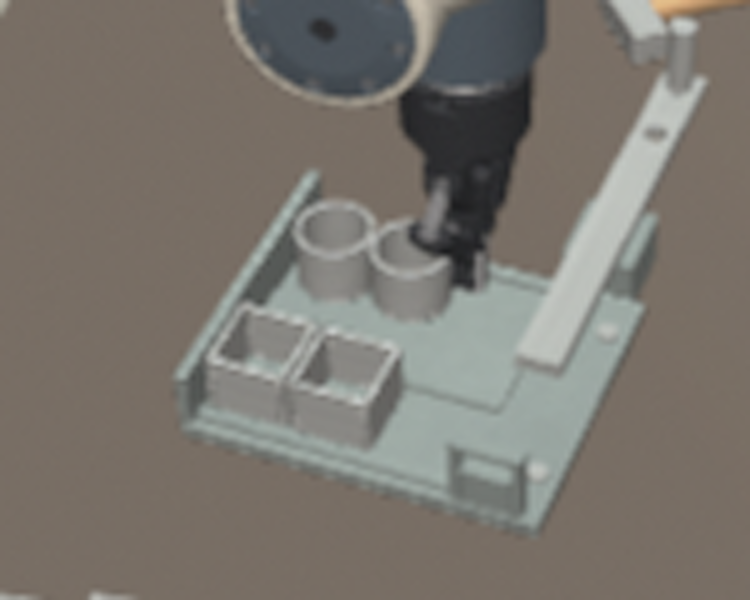

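Emit:
{"op": "carry_out", "data": {"steps": [[[255, 0.001, -0.0001, 0, 0, 0, 0], [255, 0.001, -0.0002, 0, 0, 0, 0], [255, 0.001, -0.0001, 0, 0, 0, 0], [255, 0, 0, 0, 0, 0, 0]]]}}

```text
time_s: 29.07
position: [0.5606, -0.1719, 0.0335]
orientation: [91.0, 89.9, 172.7]
contact_force: [-2.8, 0.6, 1.7]
gripper_width: -0.0
```

```bash
python3 lane.py R -0.1105 .033; python3 -c "
from h import *
save(cap('side'),'s17.png',(230,130,150,120),5)"
```

```text
target 0.5631 -0.1719
t 29.07 pos [ 0.5606 -0.1719  0.0335] jaw 81.70 down [-1.4e-03  2.0e-04 -1.0e+00] w -0.0000 F [-2.8  0.6  1.7] j [-2.0, 26.0, -7.0, -0.0, -57.0, -97.0]
move [ 0.0025 -0.     -0.0005] rot [-0.01 -0.08 -0.  ]
```

View pics/s17.png

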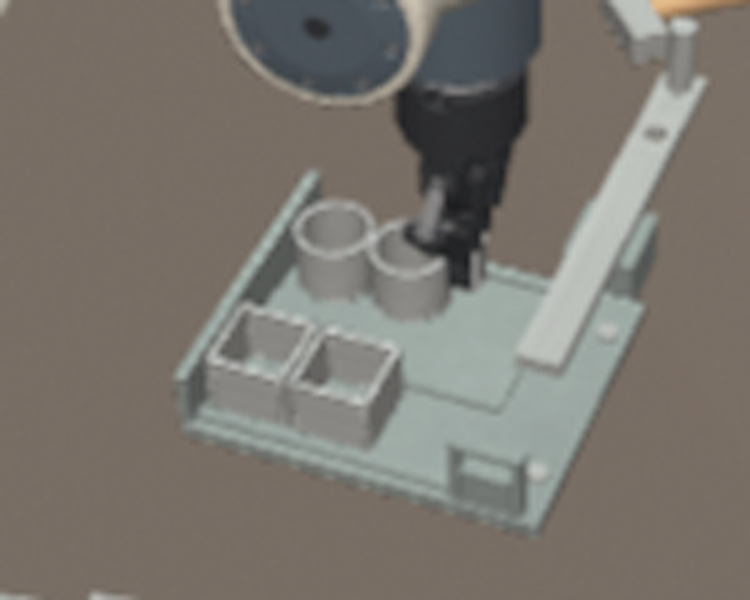

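Emit:
{"op": "carry_out", "data": {"steps": [[[255, 0.001, -0.0001, 0, 0, 0, 0], [255, 0.001, -0.0002, 0, 0, 0, 0], [255, 0, 0, 0, 0, 0, 0]]]}}

```text
time_s: 29.37
position: [0.5632, -0.1722, 0.0335]
orientation: [83.9, 90.0, 165.6]
contact_force: [-1.9, 0.1, 1.4]
gripper_width: -0.0002
```

```bash
python3 lane.py R -0.1105 .033
```

```text
target 0.5631 -0.1719
t 29.37 pos [ 0.5632 -0.1722  0.0335] jaw 81.71 down [-2.e-04  0.e+00 -1.e+00] w -0.0002 F [-1.9  0.1  1.4] j [-2.0, 27.0, -7.0, -0.0, -57.0, -96.0]
move [-0.      0.0003 -0.0005] rot [-0.   -0.01 -0.01]
```

Emit:
{"op": "carry_out", "data": {"steps": [[[255, -0.01, 0.0015, 0, 0, 0, 0], [255, -0.01, 0.0015, 0.03, 0, 0, 0], [255, 0, 0, 0.035, 0, 0, 0], [255, 0.005, 0.035, 0.01, 0, 0, 0], [255, 0.005, 0.035, 0, 0, 0, 0], [255, 0.005, 0.033, 0, 0, 0, 0], [255, 0, 0, -0.03, 0, 0, 0], [255, 0, 0, -0.03, 0, 0, 0], [255, 0, 0, 0, 0, 0, 0], [255, 0, 0, 0, 0, 0, 0]]]}}

```text
time_s: 30.2
position: [0.5576, -0.0664, 0.0479]
orientation: [117.2, 89.8, -161.1]
contact_force: [0.5, -0.7, 0.6]
gripper_width: -0.0001
```

```bash
python3 lane.py L -0.119 .033; python3 ov.py wrist o18.png
```

```text
target 0.5697 -0.0677
t 30.20 pos [ 0.5576 -0.0664  0.0479] jaw 81.73 down [-2.6e-03 -9.0e-04 -1.0e+00] w -0.0001 F [ 0.5 -0.7  0.6] j [9.0, 23.0, -10.0, 0.0, -57.0, -107.0]
move [ 0.0122 -0.0013 -0.0149] rot [ 0.05 -0.15 -0.03]
```

View pics/o18.png

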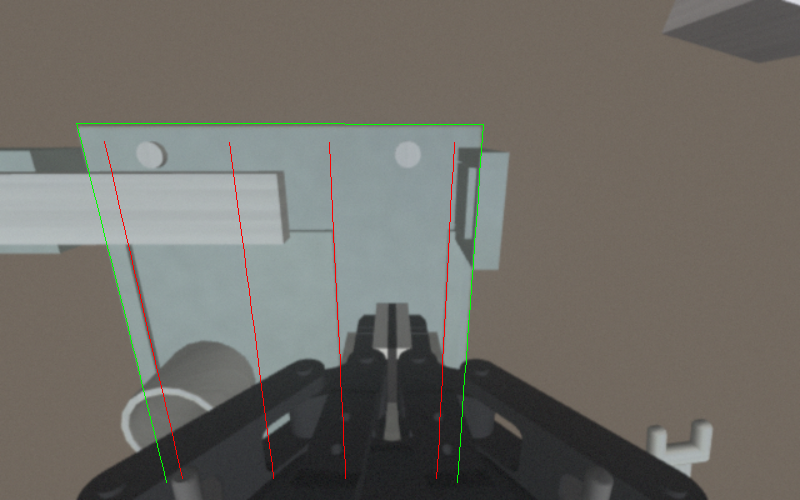

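Emit:
{"op": "carry_out", "data": {"steps": [[[255, 0, -0.0005, -0.0135, 0, 0, 0], [255, 0, 0, 0, 0, 0, 0], [255, 0.003, -0.0004, 0, 0, 0, 0], [255, 0.003, -0.0005, 0, 0, 0, 0], [255, 0.003, -0.0004, 0, 0, 0, 0], [255, 0.002, -0.0003, 0, 0, 0, 0], [255, 0, 0, 0, 0, 0, 0]]]}}

```text
time_s: 30.83
position: [0.57, -0.0684, 0.0356]
orientation: [-85.5, 89.9, -3.8]
contact_force: [0.3, -0.0, 0.4]
gripper_width: -0.0001
```

Emit:
{"op": "carry_out", "data": {"steps": [[[255, 0.001, -0.0001, 0, 0, 0, 0], [255, 0.001, -0.0002, 0, 0, 0, 0], [255, 0.001, -0.0001, 0, 0, 0, 0], [255, 0, 0, 0, 0, 0, 0]]]}}

```text
time_s: 31.17
position: [0.5723, -0.0687, 0.0351]
orientation: [171.3, 90.0, -107.0]
contact_force: [-0.2, 0.6, 0.2]
gripper_width: 0.0001
```

```bash
python3 lane.py L -0.112 .033; python3 -c "
from h import *
save(cap('side'),'s19.png',(230,130,150,120),5)"
```

```text
target 0.5767 -0.0687
t 31.17 pos [ 0.5723 -0.0687  0.0351] jaw 81.71 down [-0.e+00 -1.e-04 -1.e+00] w 0.0001 F [-0.2  0.6  0.2] j [9.0, 25.0, -8.0, 0.0, -56.0, -107.0]
move [ 0.0044 -0.     -0.0021] rot [ 0.   -0.   -0.01]
```

View pics/s19.png

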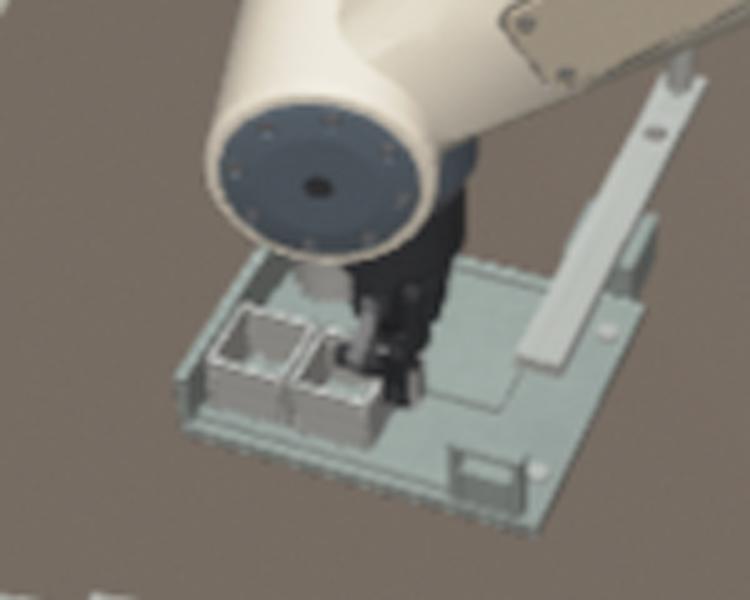

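Emit:
{"op": "carry_out", "data": {"steps": [[[255, 0.001, -0.0001, 0, 0, 0, 0], [255, 0.001, -0.0002, 0, 0, 0, 0], [255, 0.001, -0.0001, 0, 0, 0, 0], [255, 0, 0, 0, 0, 0, 0]]]}}

```text
time_s: 31.55
position: [0.575, -0.0691, 0.035]
orientation: [102.0, 90.0, -176.3]
contact_force: [-2.6, 0.2, 1.2]
gripper_width: -0.0003
```

Emit:
{"op": "carry_out", "data": {"steps": [[[255, 0.001, -0.0001, 0, 0, 0, 0], [255, 0.001, -0.0002, 0, 0, 0, 0], [255, 0, 0, 0, 0, 0, 0]]]}}

```text
time_s: 31.8
position: [0.5769, -0.0695, 0.035]
orientation: [102.6, 90.0, -175.7]
contact_force: [-3.1, 0.3, 2.0]
gripper_width: -0.0002
```

```bash
python3 lane.py L -0.112 .033; python3 -c "
from h import *
save(cap('side'),'s20.png',(230,130,150,120),5)"
```

```text
target 0.5767 -0.0687
t 31.80 pos [ 0.5769 -0.0695  0.035 ] jaw 81.70 down [-7.e-04 -1.e-04 -1.e+00] w -0.0002 F [-3.1  0.3  2. ] j [9.0, 26.0, -8.0, -0.0, -57.0, -107.0]
move [-0.0002  0.0007 -0.002 ] rot [ 0.   -0.04 -0.  ]
```

View pics/s20.png

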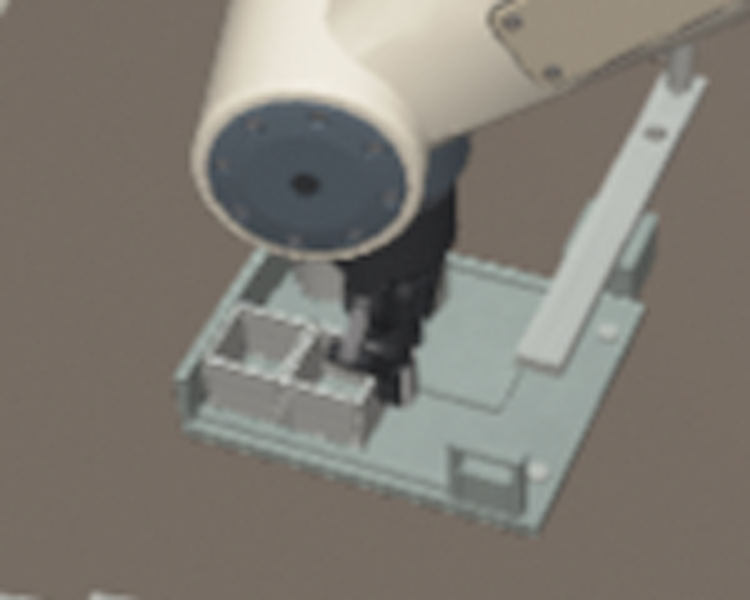

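Emit:
{"op": "carry_out", "data": {"steps": [[[255, 0.001, -0.0001, 0, 0, 0, 0], [255, 0.0005, -0.0001, 0, 0, 0, 0], [255, 0, 0, 0, 0, 0, 0], [255, -0.01, 0.0015, 0, 0, 0, 0], [255, -0.015, 0.0015, 0.02, 0, 0, 0], [255, -0.01, 0, 0.04, 0, 0, 0], [255, 0, 0, 0.04, 0, 0, 0], [110, 0, 0, 0.03, 0, 0, 0], [110, 0, 0, 0, 0, 0, 0]]]}}

```text
time_s: 32.6
position: [0.5486, -0.0671, 0.1734]
orientation: [-84.6, 89.1, -2.8]
contact_force: [0.7, 0.1, 0.6]
gripper_width: 0.0234
```

```bash
python3 ov.py wrist o21.png; python3 -c "
from h import *
plan(.4655,-.3615,.165,81.7)
save(cap('side'),'s21.png',(230,130,150,120),5)"
```

```text
t 32.65 pos [ 0.5471 -0.0666  0.1698] jaw 81.73 down [ 1.120e-02  4.000e-04 -9.999e-01] w 0.0304 F [-0.   0.  -1.6] j [9.0, 16.0, -1.0, 0.0, -72.0, -108.0]
move [-0.0816 -0.2949 -0.0048] rot [-0.02  0.64 -0.03]
```

View pics/o21.png

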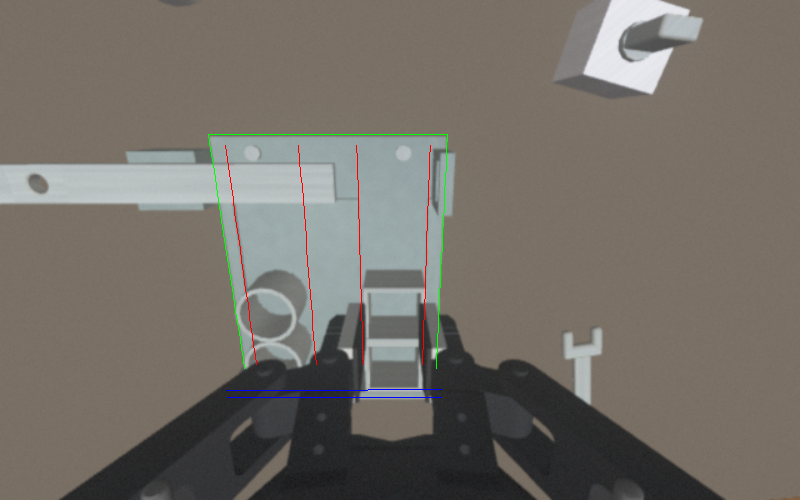

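View pics/s21.png

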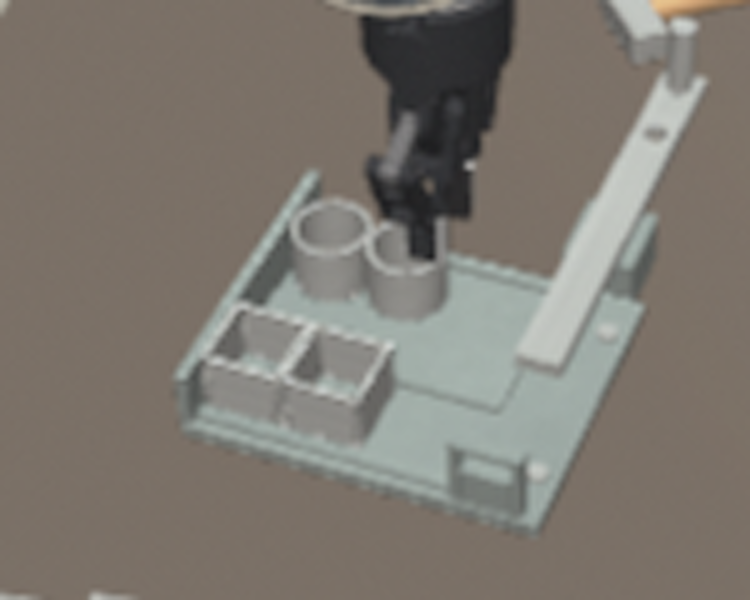

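Emit:
{"op": "carry_out", "data": {"steps": [[[110, -0.0102, -0.0369, 0, 0, 0, 0], [110, -0.0102, -0.0369, 0, 0, 0, 0], [110, -0.0102, -0.0369, 0, 0, 0, 0], [110, -0.0102, -0.0369, 0, 0, 0, 0], [110, -0.0102, -0.0369, 0, 0, 0, 0], [110, -0.0102, -0.0369, 0, 0, 0, 0], [110, -0.0102, -0.0369, 0, 0, 0, 0], [110, -0.0102, -0.0369, 0, 0, 0, 0], [110, 0, 0, 0, 0, 0, 0], [110, 0, 0, 0, 0, 0, 0]]]}}

```text
time_s: 33.53
position: [0.461, -0.3635, 0.1632]
orientation: [70.2, 89.9, 151.7]
contact_force: [0.1, 0.8, -0.5]
gripper_width: 0.0486
```

```bash
python3 -c "
from h import *
plan(.4655,-.3615,.063,81.7)
c=cap('wrist'); save(c,'w22.png'); print(proj(c,[[.4655,-.3615,.1],[.4655,-.3615,.05]]))
save(cap('top'),'t22.png',(280,130,170,110),4.7)
"
```

```text
t 33.53 pos [ 0.461  -0.3635  0.1632] jaw 81.49 down [-0.002   0.0011 -1.    ] w 0.0486 F [ 0.1  0.8 -0.5] j [-23.0, 20.0, 4.0, -0.0, -74.0, -75.0]
move [ 0.0045  0.002  -0.1002] rot [-0.06 -0.11  0.21]
[[315.91693218 220.17572127]
 [315.3503565  199.9558121 ]]
```

View pics/w22.png

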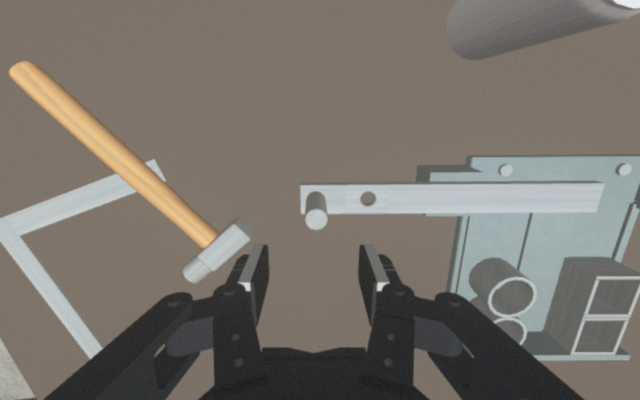

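View pics/t22.png

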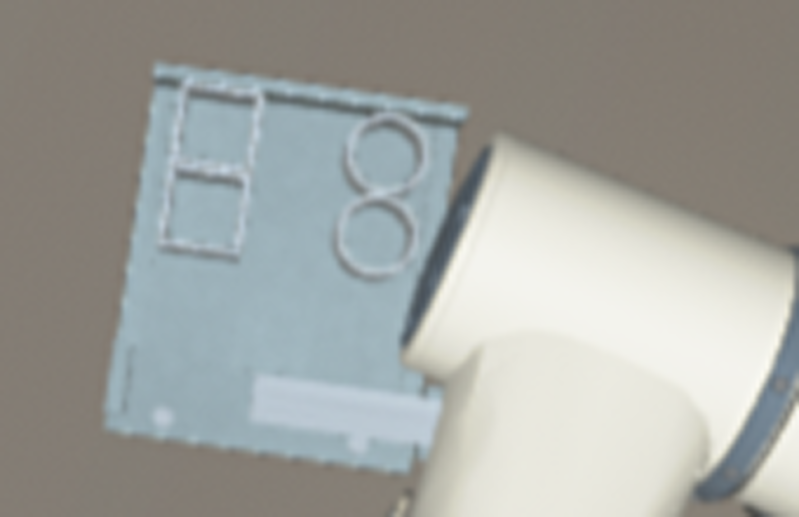

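Emit:
{"op": "carry_out", "data": {"steps": [[[110, 0.0045, 0.0015, -0.02, 0, 0, 0], [110, 0, 0, -0.03, 0, 0, 0], [110, 0, 0, -0.03, 0, 0, 0], [110, 0, 0, -0.017, 0, 0, 0], [110, 0, 0, 0, 0, 0, 0], [110, 0, 0, 0, 0, 0, 0]]]}}

```text
time_s: 34.13
position: [0.4667, -0.3592, 0.0678]
orientation: [87.7, 89.9, 169.5]
contact_force: [-0.7, 0.4, 1.2]
gripper_width: 0.0487
```

```bash
python3 -c "
from h import *
plan(.4655,-.3615,.063,81.7)
c=cap('wrist'); save(c,'w23.png')"
```

```text
t 34.13 pos [ 0.4667 -0.3592  0.0678] jaw 81.83 down [-1.7e-03  3.0e-04 -1.0e+00] w 0.0487 F [-0.7  0.4  1.2] j [-22.0, 25.0, -4.0, 0.0, -62.0, -76.0]
move [-0.0012 -0.0023 -0.0048] rot [-0.02 -0.1  -0.13]
```

View pics/w23.png

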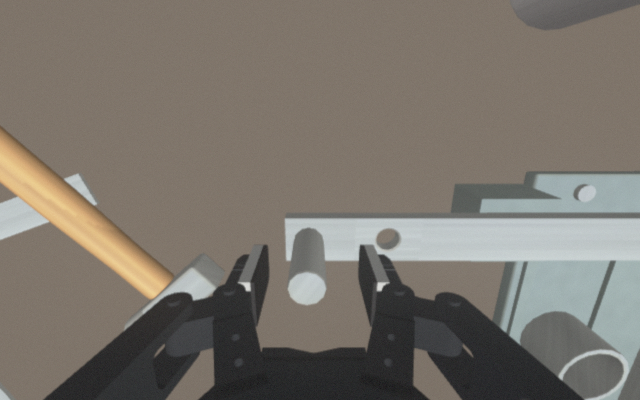

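Emit:
{"op": "carry_out", "data": {"steps": [[[178, -0.001, 0, -0.004, 0, 0, 0], [178, 0, 0, 0, 0, 0, 0], [178, 0, 0, 0, 0, 0, 0], [178, 0.0014, 0.0099, 0, 0, 0, 0], [178, 0.0029, 0.0198, 0, 0, 0, 0], [178, 0.0029, 0.0198, 0, 0, 0, 0], [178, 0.0029, 0.0198, 0, 0, 0, 0], [178, 0.0029, 0.0198, 0, 0, 0, 0], [178, 0.0014, 0.0099, 0, 0, 0, 0], [178, 0, 0, 0, 0, 0, 0]]]}}

```text
time_s: 35.02
position: [0.4783, -0.2733, 0.0651]
orientation: [176.5, 88.8, -101.5]
contact_force: [-1.6, -58.8, -20.7]
gripper_width: 0.026
```

```bash
python3 -c "
from h import *
plan(.4655,-.3615,.063,81.7)
c=cap('wrist'); save(c,'w24.png')
save(cap('side'),'s24.png',(230,100,180,150),4)"
```

```text
t 35.02 pos [ 0.4783 -0.2733  0.0651] jaw 81.96 down [-0.0044 -0.0214 -0.9998] w 0.0260 F [ -1.6 -58.8 -20.7] j [-13.0, 21.0, -11.0, 1.0, -58.0, -86.0]
move [-0.0128 -0.0882 -0.0021] rot [ 1.22 -0.25 -0.25]
```

View pics/w24.png

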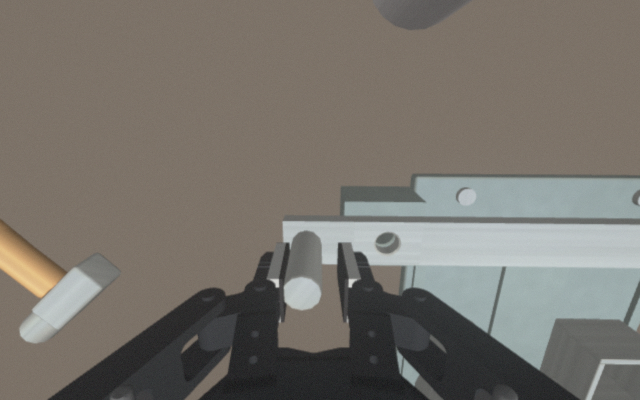

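View pics/s24.png

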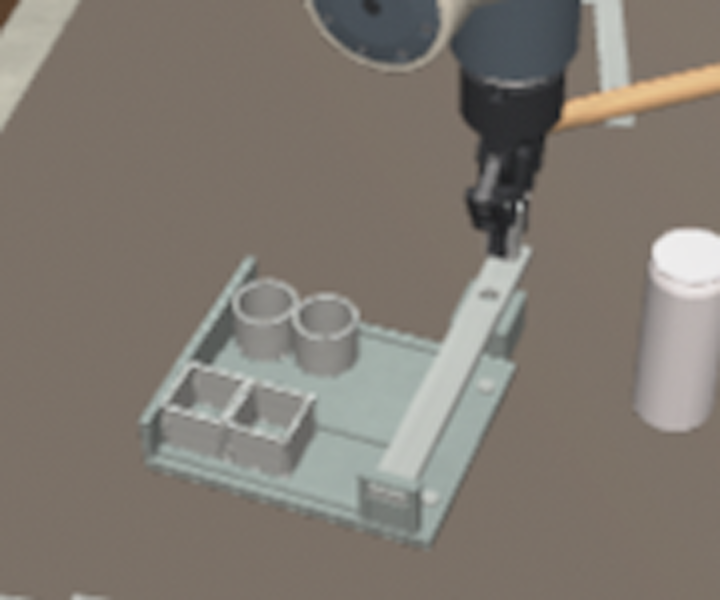

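Emit:
{"op": "carry_out", "data": {"steps": [[[178, -0.001, -0.007, 0, 0, 0, 0], [178, -0.001, -0.007, 0, 0, 0, 0], [178, 0, 0, 0, 0, 0, 0], [178, 0, 0, 0, 0, 0, 0]]]}}

```text
time_s: 35.45
position: [0.4781, -0.2751, 0.0644]
orientation: [-54.1, 89.9, 27.6]
contact_force: [-0.1, 0.7, 0.1]
gripper_width: 0.0255
```

```bash
python3 -c "
from ov import *
st()
c=cap('wrist'); save(c,'w25.png')"
```

```text
t 35.45 pos [ 0.4781 -0.2751  0.0644] jaw 81.67 down [ 8.e-04  4.e-04 -1.e+00] w 0.0255 F [-0.1  0.7  0.1] j [-14.0, 21.0, -10.0, -0.0, -59.0, -85.0]
```

View pics/w25.png

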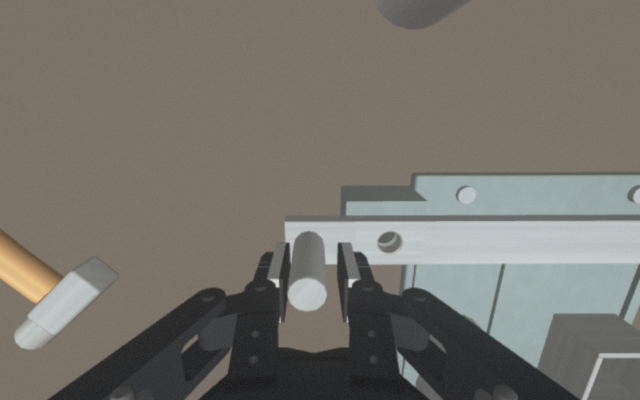

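Emit:
{"op": "carry_out", "data": {"steps": [[[178, 0, 0, 0.02, 0, 0, 0], [178, 0, 0, 0.03, 0, 0, 0], [178, 0, 0, 0.03, 0, 0, 0], [110, 0.005, 0.035, 0.01, 0, 0, 0], [110, 0.002, 0.012, 0, 0, 0, 0], [110, 0, 0, 0, 0, 0, 0], [110, 0, 0, 0, 0, 0, 0]]]}}

```text
time_s: 36.08
position: [0.485, -0.2269, 0.154]
orientation: [25.4, 90.0, 107.3]
contact_force: [0.2, -0.3, -0.4]
gripper_width: 0.0485
```

```bash
python3 -c "
from ov import *
plan(.442,.105,.17,81.7)
c=cap('wrist'); save(c,'w26.png'); save(c,'w26z.png',(250,150,160,120),5)
save(cap('side'),'s26.png',(300,140,100,80),7)"
```

```text
t 36.08 pos [ 0.485  -0.2269  0.154 ] jaw 81.86 down [-2.e-04  5.e-04 -1.e+00] w 0.0485 F [ 0.2 -0.3 -0.4] j [-8.0, 15.0, -5.0, -0.0, -70.0, -90.0]
move [-0.043   0.3319  0.016 ] rot [-0.03 -0.01 -0.16]
```

View pics/w26.png

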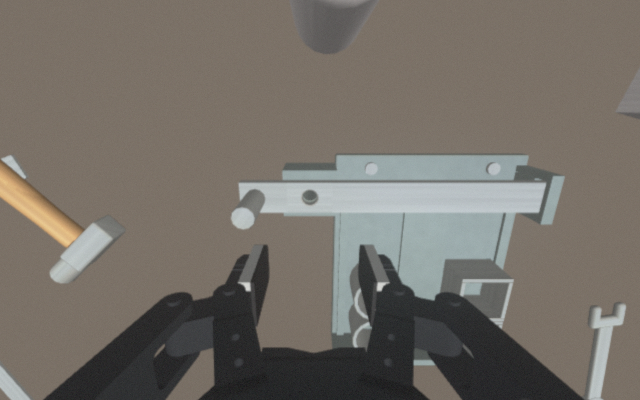

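View pics/w26z.png

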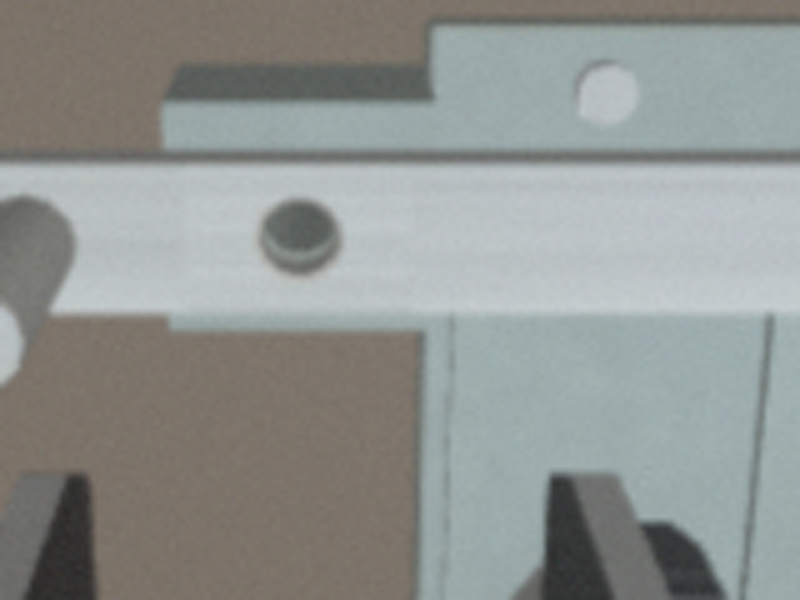

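View pics/s26.png

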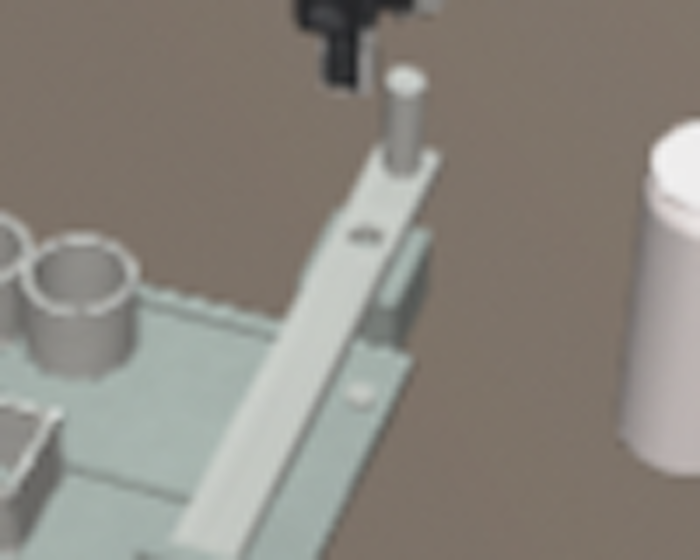

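Emit:
{"op": "carry_out", "data": {"steps": [[[50, -0.0048, 0.0369, 0.0018, 0, 0, 0], [50, -0.0048, 0.0369, 0.0018, 0, 0, 0], [50, -0.0048, 0.0369, 0.0018, 0, 0, 0], [50, -0.0048, 0.0369, 0.0018, 0, 0, 0], [50, -0.0048, 0.0369, 0.0018, 0, 0, 0], [50, -0.0048, 0.0369, 0.0018, 0, 0, 0], [50, -0.0048, 0.0369, 0.0018, 0, 0, 0], [50, -0.0048, 0.0369, 0.0018, 0, 0, 0], [50, -0.0048, 0.0369, 0.0018, 0, 0, 0], [50, 0, 0, 0, 0, 0, 0], [50, 0, 0, 0, 0, 0, 0]]]}}

```text
time_s: 37.1
position: [0.4415, 0.105, 0.1698]
orientation: [129.0, 89.9, -149.1]
contact_force: [0.1, -1.2, 0.5]
gripper_width: 0.0689
```

```bash
python3 -c "
from ov import *
M=[[0,0,-1]]
c=cap('side'); print('side hole',ray(c,351.7,173.1,.05).round(4))
# wrist shot at pose of w26
s=dict(position=np.array([.485,-.2269,.154]),orientation=np.array([25.4,90,107.3]))
w=cap('wrist')
from scipy.spatial.transform import Rotation as R
a=np.deg2rad(81.86); zt=np.array([np.cos(a),np.sin(a),0]); xt=np.array([0,0,-1.])
T=np.eye(4); T[:3,:3]=np.c_[xt,np.cross(zt,xt),zt]; T[:3,3]=s['position']
E=np.linalg.inv(T@w['T_tool_cam']); w2=dict(w); w2['R']=E[:3,:3]; w2['t']=E[:3,3]
print('wrist hole',ray(w2,309.8,196.8,.05).round(4))
print('rack model hole', W((-.086,-.1225,.05)))
plan(.442,.105,.0573,81.7)
save(w,'w27.png'); save(w,'w27z.png',(240,130,160,120),5)
"
```

```text
side hole [ 0.4833 -0.2298  0.05  ]
wrist hole [ 0.4831 -0.2291  0.05  ]
rack model hole [[ 0.48221715 -0.23130228  0.05      ]]
t 37.20 pos [0.4416 0.1032 0.1698] jaw 81.70 down [-1.e-03 -8.e-04 -1.e+00] w 0.0686 F [ 0.5 -0.2 -0.4] j [33.0, 5.0, -14.0, 0.0, -70.0, -131.0]
move [ 0.0004  0.0018 -0.1125] rot [ 0.05 -0.06  0.  ]
```

View pics/w27.png

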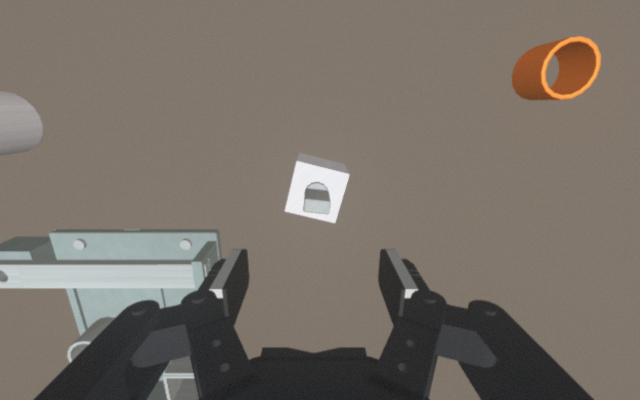

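View pics/w27z.png

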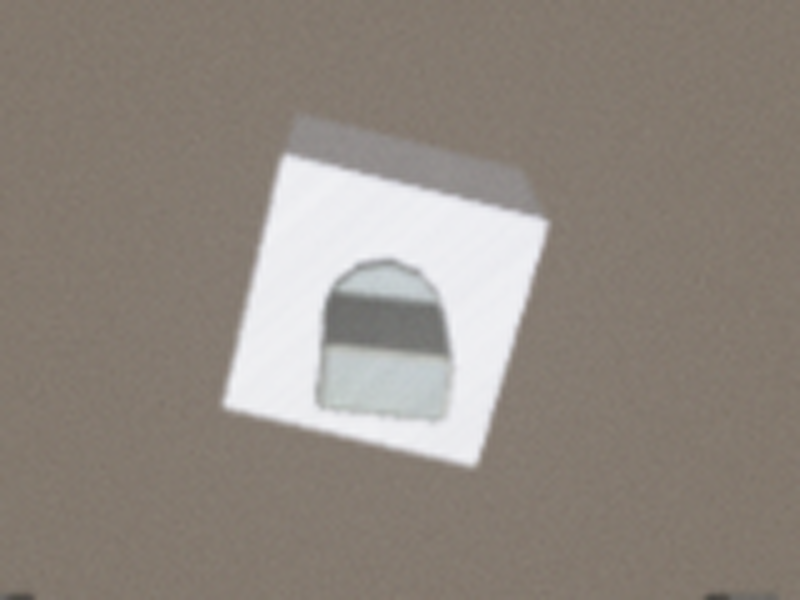

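```bash
python3 -c "
from h import *
c=cap('wrist')
f=lambda u,v:ray(c,(u+.5)/5-.5+240,(v+.5)/5-.5+130,.09)
A,B,C,D=[f(*p) for p in ((320,408),(442,420),(447,357),(325,345))]
print((A+B+C+D).round(4)/4, np.linalg.norm(A-B),np.linalg.norm(B-C),np.rad2deg(np.arctan2(*(B-A)[1::-1])),np.rad2deg(np.arctan2(*(C-D)[1::-1])))
m=(A+B+C+D)/4; plan(m[0],m[1],.062,166.5)
"
```

```text
[0.4408   0.106325 0.09    ] 0.02009066779537041 0.010896862836190195 75.71055830670008 75.79531223155577
t 37.25 pos [0.4417 0.1028 0.1699] jaw 81.64 down [-9.e-04 -7.e-04 -1.e+00] w 0.0688 F [ 0.1 -0.3  0.1] j [33.0, 5.0, -14.0, 0.0, -70.0, -131.0]
move [-0.0009  0.0035 -0.1079] rot [ 7.000e-02 -1.000e-02  8.486e+01]
```

Emit:
{"op": "carry_out", "data": {"steps": [[[50, -0.0009, 0.0035, -0.003, 0, 0, 7.03], [50, 0, 0, -0.003, 0, 0, 7.03], [50, 0, 0, -0.003, 0, 0, 7.03], [50, 0, 0, -0.003, 0, 0, 7.03], [50, 0, 0, -0.003, 0, 0, 7.03], [50, 0, 0, -0.003, 0, 0, 7.03], [50, 0, 0, -0.003, 0, 0, 7.03], [50, 0, 0, -0.003, 0, 0, 7.03], [50, 0, 0, -0.003, 0, 0, 7.03], [50, 0, 0, 0, 0, 0, 7.03], [50, 0, 0, 0, 0, 0, 7.03], [50, 0, 0, 0, 0, 0, 7.03]]]}}

```text
time_s: 38.25
position: [0.441, 0.1057, 0.143]
orientation: [54.2, 90.0, -139.5]
contact_force: [0.2, 0.4, 0.4]
gripper_width: 0.0686
```

Emit:
{"op": "carry_out", "data": {"steps": [[[50, 0, 0, 0, 0, 0, 0], [50, 0, 0, 0, 0, 0, 0]]]}}

```text
time_s: 38.42
position: [0.441, 0.1062, 0.1432]
orientation: [52.3, 90.0, -141.9]
contact_force: [-0.3, 0.6, 0.6]
gripper_width: 0.0684
```

```bash
python3 -c "
from h import *
plan(.4408,.1063,.062,166)
c=cap('wrist'); save(c,'w28.png'); save(c,'w28z.png',(240,130,160,120),5)
"
```

```text
t 38.42 pos [0.441  0.1062 0.1432] jaw 165.74 down [-3.e-04 -2.e-04 -1.e+00] w 0.0684 F [-0.3  0.6  0.6] j [33.0, 7.0, -17.0, 0.0, -66.0, -48.0]
move [-0.0002  0.0001 -0.0812] rot [ 0.01 -0.02  0.26]
```

View pics/w28.png

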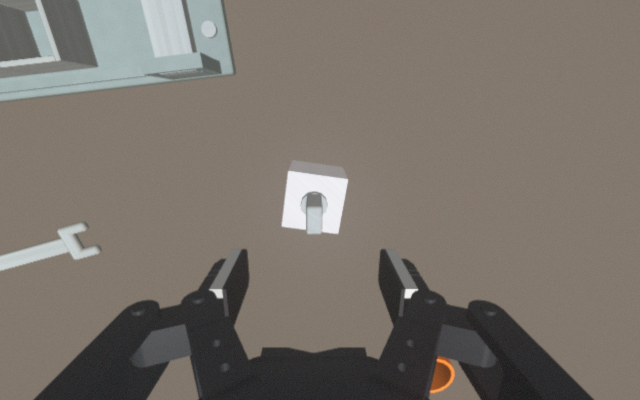

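View pics/w28z.png

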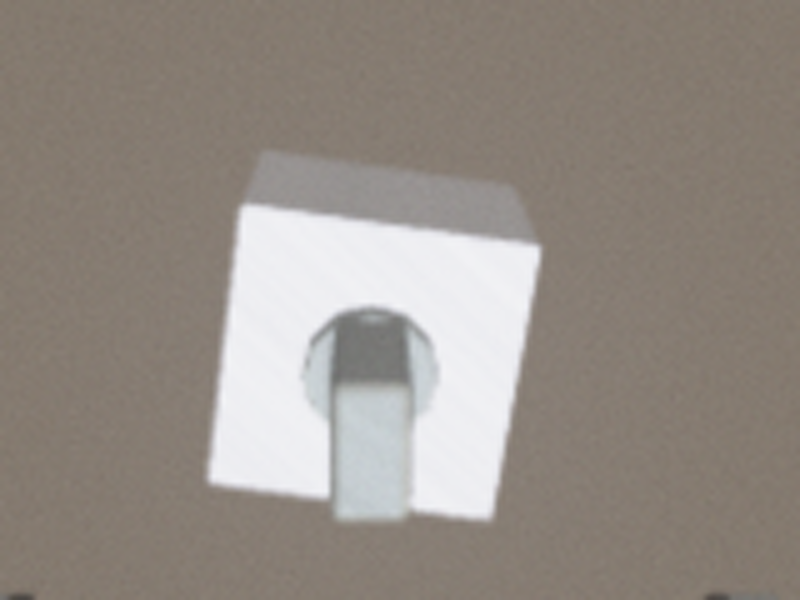

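Emit:
{"op": "carry_out", "data": {"steps": [[[130, 0, 0, -0.02, 0, 0, 0], [130, 0, 0, -0.02, 0, 0, 0], [130, 0, 0, -0.02, 0, 0, 0], [130, 0, 0, -0.015, 0, 0, 0], [130, 0, 0, 0, 0, 0, 0], [130, 0, 0, 0, 0, 0, 0]]]}}

```text
time_s: 38.97
position: [0.4406, 0.1067, 0.0682]
orientation: [59.0, 89.9, -135.1]
contact_force: [-0.1, -0.1, 1.2]
gripper_width: 0.0417
```

```bash
python3 -c "
from h import *
plan(.4408,.1063,.062,166)
c=cap('wrist'); save(c,'w29.png'); save(c,'w29z.png',(240,180,160,120),5)
u,v=314.0,219.6
"
```

```text
t 38.97 pos [0.4406 0.1067 0.0682] jaw 165.94 down [-0.0012 -0.0012 -1.    ] w 0.0417 F [-0.1 -0.1  1.2] j [34.0, 11.0, -24.0, 0.0, -55.0, -48.0]
move [ 0.0002 -0.0004 -0.0062] rot [ 0.07 -0.07  0.06]
```

View pics/w29.png

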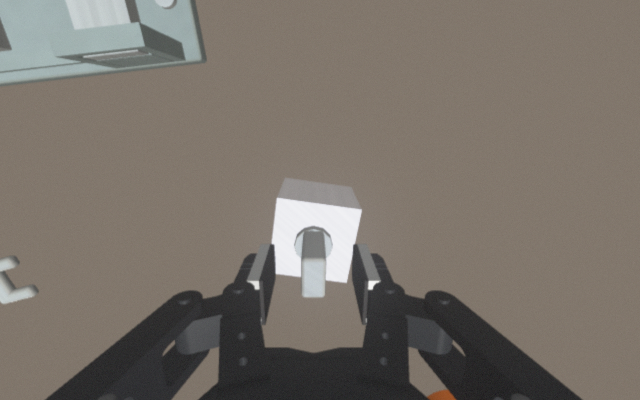

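Emit:
{"op": "carry_out", "data": {"steps": [[[130, 0, 0, -0.005, 0, 0, 0], [130, 0, 0, 0, 0, 0, 0], [130, 0, 0, 0, 0, 0, 0], [255, 0, 0, 0, 0, 0, 0], [255, 0, 0, 0, 0, 0, 0], [255, 0, 0, 0, 0, 0, 0], [255, 0, 0, 0, 0, 0, 0], [255, 0, 0, 0, 0, 0, 0]]]}}

```text
time_s: 39.68
position: [0.4412, 0.1075, 0.0637]
orientation: [-147.3, 89.9, 18.7]
contact_force: [-0.5, 0.4, 3.2]
gripper_width: 0.0112
```

```bash
python3 -c "
from h import *
plan(.4408,.1063,.062,166)"
```

```text
t 39.68 pos [0.4412 0.1075 0.0637] jaw 166.07 down [ 8.e-04  3.e-04 -1.e+00] w 0.0112 F [-0.5  0.4  3.2] j [34.0, 11.0, -24.0, 0.0, -54.0, -48.0]
move [-0.0004 -0.0012 -0.0017] rot [-0.02  0.05 -0.07]
```

Emit:
{"op": "carry_out", "data": {"steps": [[[255, 0, 0, 0.02, 0, 0, 0], [255, 0, 0, 0.025, 0, 0, 0], [255, 0, 0, 0.025, 0, 0, 0], [255, 0, 0, 0.025, 0, 0, 0], [255, 0.0047, -0.0336, 0, 0, 0, 0], [255, 0.0047, -0.0336, 0, 0, 0, 0], [255, 0.0047, -0.0336, 0, 0, 0, 0], [255, 0.0047, -0.0336, 0, 0, 0, 0], [255, 0.0047, -0.0336, 0, 0, 0, 0], [255, 0.0047, -0.0336, 0, 0, 0, 0], [255, 0.0047, -0.0336, 0, 0, 0, 0], [255, 0.0047, -0.0336, 0, 0, 0, 0]]]}}

```text
time_s: 40.68
position: [0.4781, -0.1631, 0.1579]
orientation: [-20.7, 90.0, 145.4]
contact_force: [0.9, 0.8, -0.9]
gripper_width: 0.011
```

Emit:
{"op": "carry_out", "data": {"steps": [[[255, 0.0047, -0.0336, 0, 0, 0, 0], [255, 0, -0.0336, 0, 0, 0, 0], [255, 0, 0, 0, 0, 0, 0], [255, 0, 0, 0, 0, 0, 0]]]}}

```text
time_s: 41.02
position: [0.4824, -0.2301, 0.1573]
orientation: [-4.8, 89.9, 161.1]
contact_force: [0.5, 0.4, -1.4]
gripper_width: 0.011
```

```bash
python3 -c "
from h import *
plan(.4836,-.2283,.116,166.07)
c=cap('wrist'); save(c,'w30.png'); save(cap('side'),'s30.png',(280,100,140,110),5)"
```

```text
t 41.02 pos [ 0.4824 -0.2301  0.1573] jaw 165.87 down [-1.8e-03  6.0e-04 -1.0e+00] w 0.0110 F [ 0.5  0.4 -1.4] j [-9.0, 15.0, -4.0, -0.0, -71.0, -5.0]
move [ 0.0012  0.0018 -0.0413] rot [-0.03 -0.1   0.2 ]
```

View pics/w30.png

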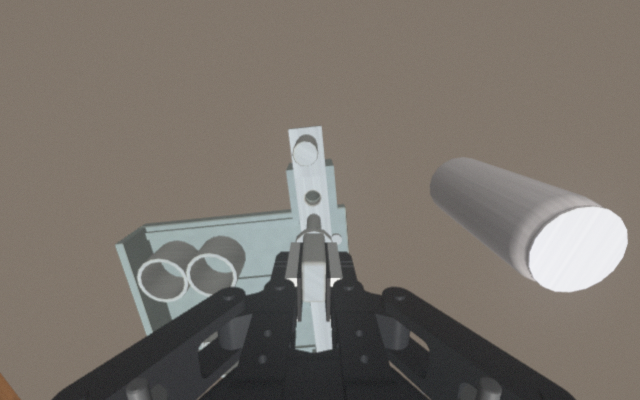

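View pics/s30.png

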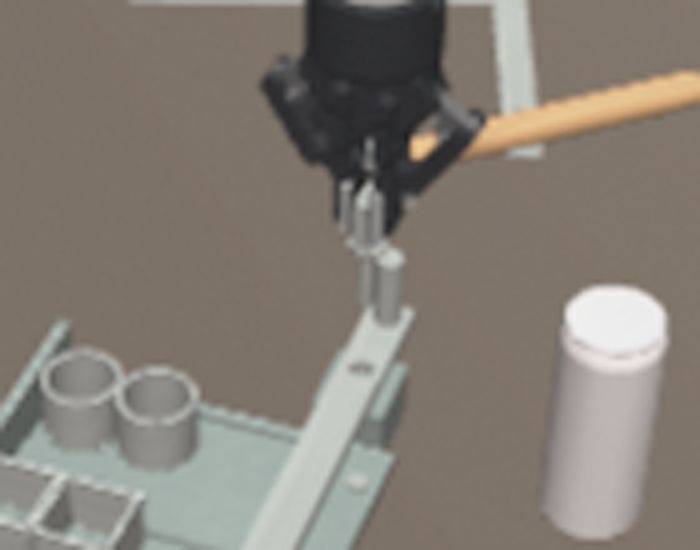

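Emit:
{"op": "carry_out", "data": {"steps": [[[255, 0.0012, 0.0015, -0.01, 0, 0, 0], [255, 0, 0, -0.01, 0, 0, 0], [255, 0, 0, -0.01, 0, 0, 0], [255, 0, 0, -0.006, 0, 0, 0], [255, 0, 0, 0, 0, 0, 0], [255, 0, 0, 0, 0, 0, 0]]]}}

```text
time_s: 41.62
position: [0.4841, -0.227, 0.1218]
orientation: [13.7, 89.9, 179.8]
contact_force: [0.7, 0.5, -0.6]
gripper_width: 0.0111
```

```bash
python3 -c "
from h import *
plan(.4836,-.2283,.116,166.07)
c=cap('wrist'); save(c,'w31z.png',(260,140,110,90),7); 
o=np.array([.4832,-.2295,0]); s,M=st(); 
print('hole',proj(c,[[.4832,-.2295,.05]]),'foot pred',proj(c,[s['position']+[-.0004,-.0012,-.0577]]))
cs=cap('side'); save(cs,'s31.png',(310,130,80,60),9); print(proj(cs,[[.4832,-.2295,.05]]),proj(cs,[s['position']+[-.0004,-.0012,-.0577]]))"
```

```text
t 41.62 pos [ 0.4841 -0.227   0.1218] jaw 166.10 down [-0.0013  0.     -1.    ] w 0.0111 F [ 0.7  0.5 -0.6] j [-8.0, 16.0, -8.0, 0.0, -66.0, -6.0]
move [-0.0005 -0.0013 -0.0058] rot [-0.   -0.07 -0.03]
t 41.67 pos [ 0.4844 -0.2272  0.1223] jaw 166.09 down [-2.e-04 -3.e-04 -1.e+00] w 0.0112 F [ 0.8  0.2 -0.6] j [-8.0, 16.0, -8.0, 0.0, -66.0, -6.0]
hole [[313.2151408  206.99949483]] foot pred [[312.48622736 215.28377019]]
[[351.72421673 173.17397   ]] [[351.51341828 169.79345985]]
```

View pics/w31z.png

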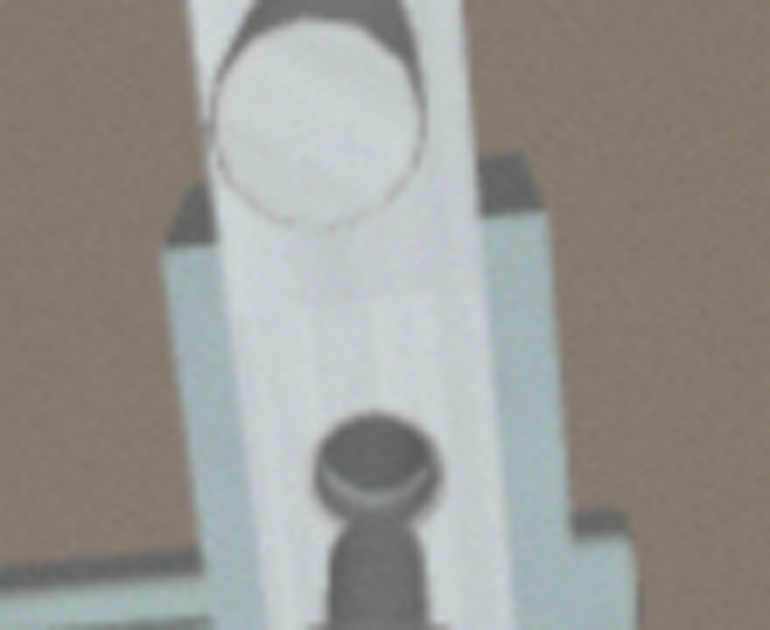

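View pics/s31.png

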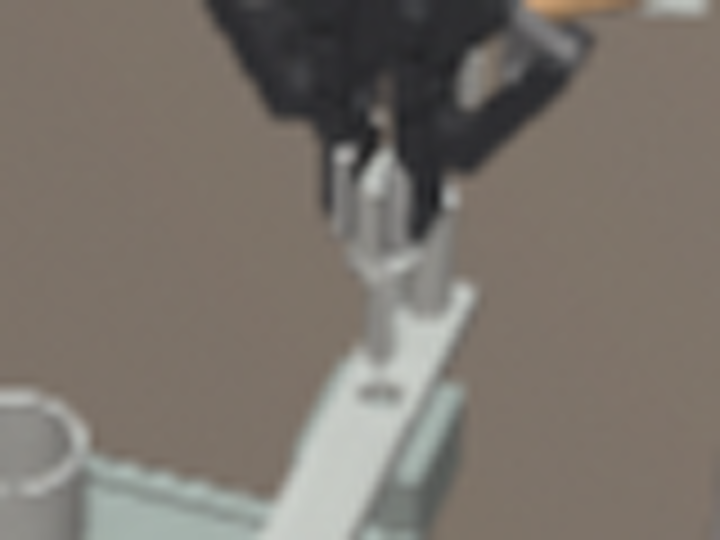

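Emit:
{"op": "carry_out", "data": {"steps": [[[255, -0.0002, -0.001, 0, 0, 0, 0], [255, 0, 0, -0.005, 0, 0, 0], [255, 0, 0, -0.005, 0, 0, 0], [255, 0, 0, 0, 0, 0, 0], [255, 0, 0, 0, 0, 0, 0]]]}}

```text
time_s: 42.13
position: [0.4837, -0.2282, 0.1118]
orientation: [1.1, 89.9, 167.1]
contact_force: [0.3, 0.7, -1.1]
gripper_width: 0.011
```

```bash
python3 -c "
from h import *
s,M=st()
c=cap('wrist'); save(c,'w32z.png',(260,150,110,90),7); 
print('hole',proj(c,[[.4832,-.2295,.05]]),'foot pred',proj(c,[s['position']+[-.0004,-.0012,-.0577]]))
cs=cap('side'); save(cs,'s32.png',(310,130,80,60),9)"
```

```text
t 42.13 pos [ 0.4837 -0.2282  0.1118] jaw 166.06 down [-1.1e-03  3.0e-04 -1.0e+00] w 0.0110 F [ 0.3  0.7 -1.1] j [-8.0, 17.0, -9.0, -0.0, -65.0, -5.0]
hole [[313.1934527  212.94843601]] foot pred [[313.04833172 215.09167535]]
```

View pics/w32z.png

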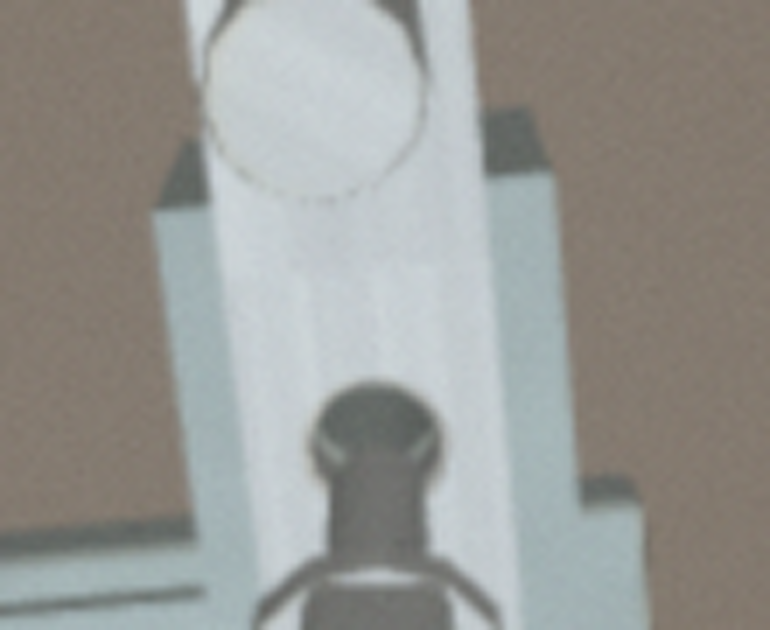

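View pics/s32.png

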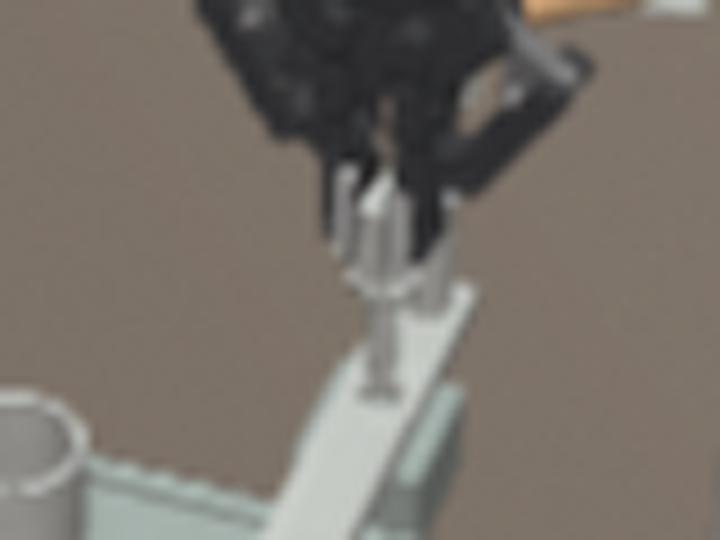

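Emit:
{"op": "carry_out", "data": {"steps": [[[255, 0, 0, -0.003, 0, 0, 0], [255, 0, 0, -0.003, 0, 0, 0], [255, 0, 0, -0.003, 0, 0, 0], [255, 0, 0, 0, 0, 0, 0]]]}}

```text
time_s: 42.57
position: [0.4836, -0.228, 0.1024]
orientation: [-5.6, 89.9, 160.5]
contact_force: [-0.1, 0.4, 0.4]
gripper_width: 0.0104
```

```bash
python3 -c "
from h import *
s,M=st()
c=cap('wrist'); save(c,'w33z.png',(260,150,110,90),7)"
```

```text
t 42.57 pos [ 0.4836 -0.228   0.1024] jaw 166.06 down [-1.5e-03  5.0e-04 -1.0e+00] w 0.0104 F [-0.1  0.4  0.4] j [-8.0, 17.0, -10.0, -0.0, -63.0, -5.0]
```

View pics/w33z.png

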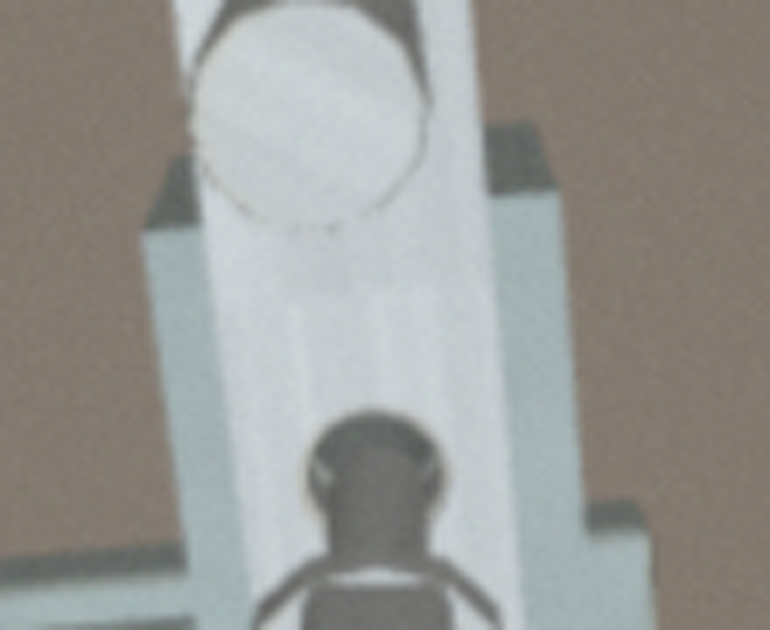

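Emit:
{"op": "carry_out", "data": {"steps": [[[255, 0, 0, -0.003, 0, 0, 0], [255, 0, 0, -0.003, 0, 0, 0], [255, 0, 0, -0.003, 0, 0, 0], [255, 0, 0, -0.003, 0, 0, 0], [255, 0, 0, 0, 0, 0, 0]]]}}

```text
time_s: 43.03
position: [0.4837, -0.228, 0.0905]
orientation: [-6.6, 89.9, 159.4]
contact_force: [0.1, -0.5, -1.4]
gripper_width: 0.0108
```

```bash
python3 -c "
from h import *
s,M=st(); print(s['moment'])
c=cap('wrist'); save(c,'w34z.png',(260,150,110,90),7)"
```

```text
t 43.03 pos [ 0.4837 -0.228   0.0905] jaw 166.06 down [-1.3e-03  5.0e-04 -1.0e+00] w 0.0108 F [ 0.1 -0.5 -1.4] j [-8.0, 18.0, -11.0, -0.0, -62.0, -5.0]
[-0.01978335 -0.0441824  -0.02246111]
```

View pics/w34z.png

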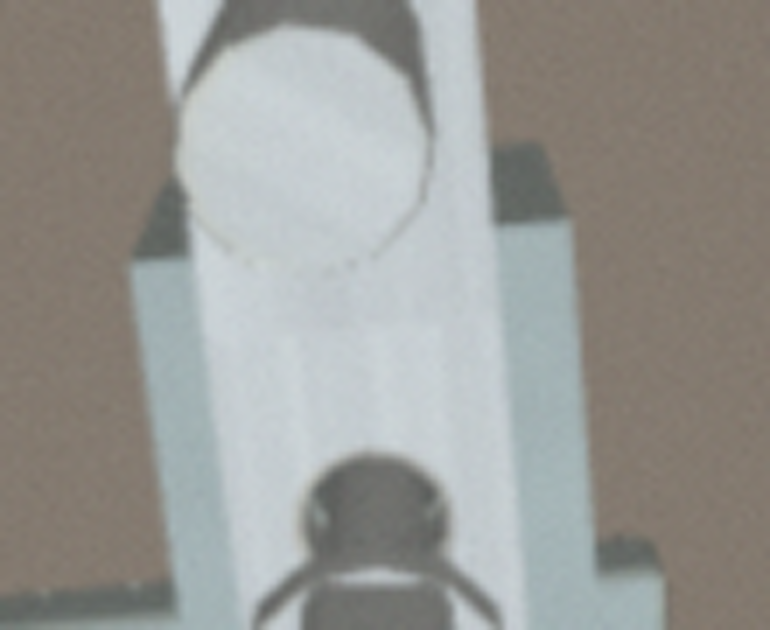

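Emit:
{"op": "carry_out", "data": {"steps": [[[255, 0, 0, -0.003, 0, 0, 0], [255, 0, 0, -0.003, 0, 0, 0], [255, 0, 0, -0.003, 0, 0, 0], [255, 0, 0, -0.003, 0, 0, 0], [255, 0, 0, -0.003, 0, 0, 0], [255, 0, 0, -0.003, 0, 0, 0], [255, 0, 0, -0.003, 0, 0, 0], [255, 0, 0, -0.003, 0, 0, 0], [255, 0, 0, 0, 0, 0, 0]]]}}

```text
time_s: 43.83
position: [0.4837, -0.2281, 0.0665]
orientation: [-3.1, 89.9, 163.0]
contact_force: [0.3, -0.7, -0.2]
gripper_width: 0.0107
```

```bash
python3 -c "
from h import *
s,M=st(); print(s['moment'])
c=cap('wrist'); save(c,'w35z.png',(260,150,110,90),7)
cs=cap('side'); save(cs,'s35.png',(310,130,80,60),9)"
```

```text
t 43.83 pos [ 0.4837 -0.2281  0.0665] jaw 166.06 down [-1.2e-03  4.0e-04 -1.0e+00] w 0.0107 F [ 0.3 -0.7 -0.2] j [-8.0, 19.0, -13.0, -0.0, -58.0, -5.0]
[-0.00010416 -0.00875376 -0.0081415 ]
```

View pics/s35.png

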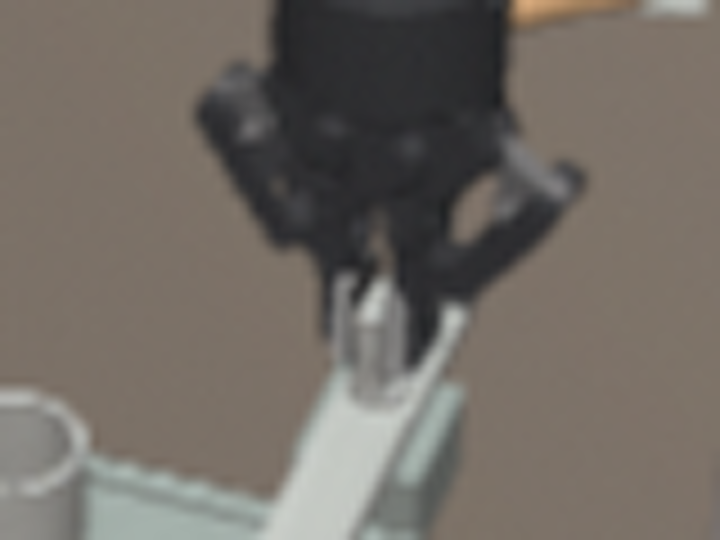

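Emit:
{"op": "carry_out", "data": {"steps": [[[255, 0, 0, -0.0015, 0, 0, 0], [255, 0, 0, -0.0012, 0, 0, 0], [255, 0, 0, 0, 0, 0, 0], [255, 0, 0, 0, 0, 0, 0]]]}}

```text
time_s: 44.27
position: [0.4841, -0.2282, 0.0646]
orientation: [-6.5, 90.0, 159.6]
contact_force: [0.6, -1.0, -0.8]
gripper_width: 0.0112
```

Emit:
{"op": "carry_out", "data": {"steps": [[[160, 0, 0, 0, 0, 0, 0], [160, 0, 0, 0, 0, 0, 0], [160, 0, 0, 0, 0, 0, 0], [160, 0, 0, 0, 0, 0, 0], [160, 0, 0, 0.015, 0, 0, 0], [160, 0, 0, 0.03, 0, 0, 0], [160, 0, 0, 0.035, 0, 0, 0], [160, 0, 0, 0.035, 0, 0, 0], [160, 0, 0, 0, 0, 0, 0]]]}}

```text
time_s: 45.02
position: [0.4877, -0.23, 0.1875]
orientation: [170.8, 89.2, -23.1]
contact_force: [1.1, 0.0, 1.5]
gripper_width: 0.0315
```

```bash
python3 -c "
from h import *
s,M=st(); print(s['moment'])
c=cap('wrist'); save(c,'w36.png')
cs=cap('side'); save(cs,'s36.png',(230,120,170,130),4.6)"
```

```text
t 45.02 pos [ 0.4877 -0.23    0.1875] jaw 166.12 down [ 0.0124 -0.0053 -0.9999] w 0.0315 F [1.1 0.  1.5] j [-8.0, 14.0, -1.0, 0.0, -74.0, -5.0]
[-0.08938542 -0.1940319  -0.03075479]
```

View pics/w36.png

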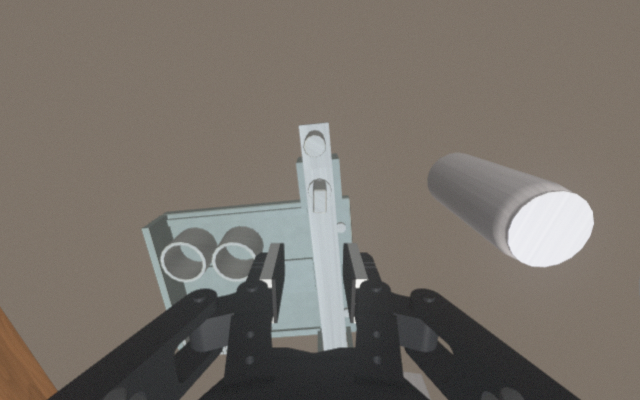

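View pics/s36.png

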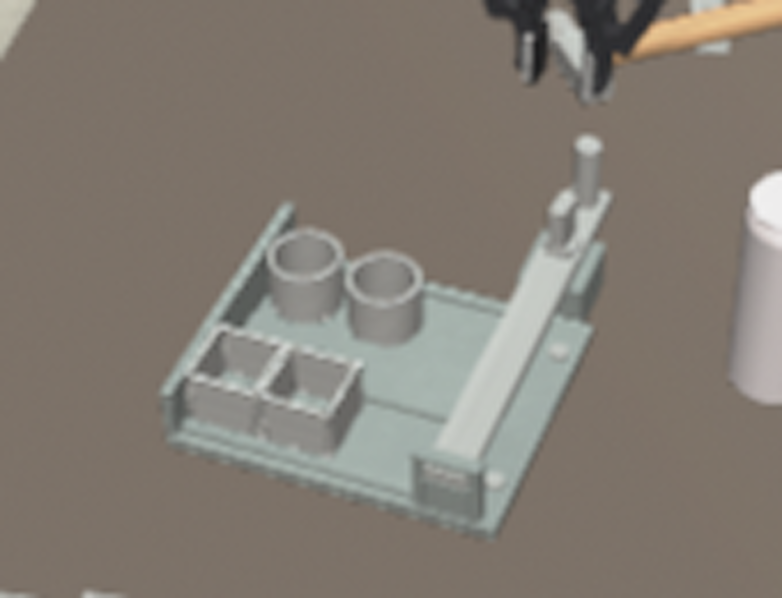

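Emit:
{"op": "carry_out", "data": {"steps": [[[110, -0.01, -0.03, 0.02, 0, 0, 0], [110, -0.01, -0.035, 0.02, 0, 0, 0], [110, -0.01, -0.035, 0.02, 0, 0, 0], [110, -0.01, -0.035, 0, 0, 0, 0], [110, -0.01, -0.035, 0, 0, 0, 0], [110, 0, -0.035, 0, 0, 0, 0], [110, 0, 0, 0, 0, 0, 0]]]}}

```text
time_s: 45.7
position: [0.4322, -0.4375, 0.2364]
orientation: [-6.4, 89.7, 159.4]
contact_force: [-0.4, 1.5, -1.9]
gripper_width: 0.0486
```

```bash
python3 -c "
from ov import *
st()
c=cap('top'); save(c,'t37.png'); save(c,'t37z.png',(280,130,170,110),4.7)
cs=cap('side'); save(cs,'s37.png',(230,120,170,130),4.6)"
```

```text
t 45.70 pos [ 0.4322 -0.4375  0.2364] jaw 165.80 down [-0.0044  0.0016 -1.    ] w 0.0486 F [-0.4  1.5 -1.9] j [-31.0, 22.0, 18.0, 0.0, -86.0, 17.0]
```

View pics/t37z.png

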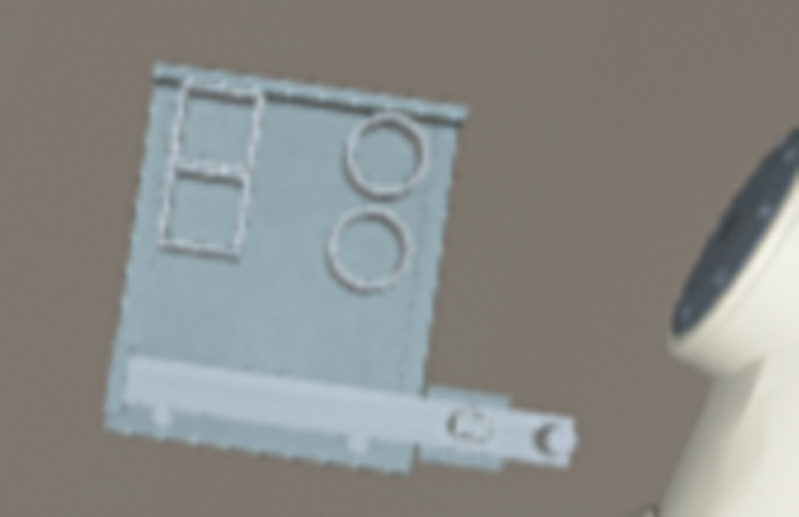

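View pics/s37.png

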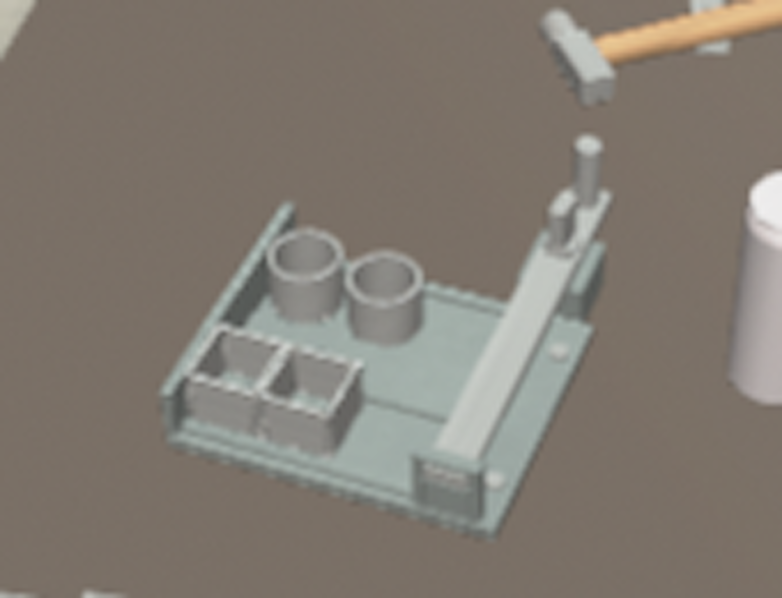

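```bash
cat > lc.py <<'E'
from ov import *
import sys
def lanec(q): d=q[:2]-[RX,RY]; return (np.cos(RA)*d[0]+np.sin(RA)*d[1]-.096).round(4),(-np.sin(RA)*d[0]+np.cos(RA)*d[1]).round(4)
T=lambda u,v:((u+.5)/4.7-.5+280,(v+.5)/4.7-.5+130)
if __name__=="__main__":
    c=cap('top')
    a=[float(x) for x in sys.argv[1:]]
    for u,v in zip(a[::2],a[1::2]):
        q=ray(c,*T(u,v),.052); print(u,v,q.round(4),lanec(q))
E
python3 lc.py 387 154 369.5 249 219 131 206 212 156 64 468 107; python3 -c "
from lc import *
c=cap('top')
g=cv2.cvtColor(cv2.resize(c['color'][130:240,280:450],None,fx=4.7,fy=4.7,interpolation=cv2.INTER_CUBIC),cv2.COLOR_RGB2GRAY)
h=cv2.HoughCircles(g,cv2.HOUGH_GRADIENT,1,60,param1=80,param2=18,minRadius=36,maxRadius=48)
print(h)
for u,v,r in h[0]: print(u,v,r,lanec(ray(c,*T(u,v),.052)))
"
```

```text
387.0 154.0 [ 0.646  -0.1836  0.052 ] (np.float64(-0.0268), np.float64(-0.0516))
369.5 249.0 [ 0.5892 -0.1729  0.052 ] (np.float64(-0.0846), np.float64(-0.0493))
219.0 131.0 [ 0.6599 -0.0834  0.052 ] (np.float64(-0.0276), np.float64(0.0495))
206.0 212.0 [ 0.6113 -0.0756  0.052 ] (np.float64(-0.0767), np.float64(0.0502))
156.0 64.0 [ 0.7002 -0.0458  0.052 ] (np.float64(0.0069), np.float64(0.0926))
468.0 107.0 [ 0.6742 -0.232   0.052 ] (np.float64(0.0081), np.float64(-0.0955))
[[[384.5 155.5  37.7]
  [369.5 249.5  37. ]]]
384.5 155.5 37.7 (np.float64(-0.0279), np.float64(-0.0503))
369.5 249.5 37.0 (np.float64(-0.0849), np.float64(-0.0493))
```

```bash
python3 lane.py R -0.130 .15
```

```text
target 0.5438 -0.169
t 45.90 pos [ 0.434  -0.4326  0.2386] jaw 166.07 down [-0.0014  0.0013 -1.    ] w 0.0482 F [-0.1  0.7 -0. ] j [-30.0, 22.0, 17.0, -0.0, -86.0, 16.0]
move [ 0.1099  0.2636 -0.0886] rot [-1.200e-01 -1.000e-02 -8.437e+01]
```

Emit:
{"op": "carry_out", "data": {"steps": [[[255, 0.0092, 0.022, 0, 0, 0, -7.03], [255, 0.0092, 0.022, 0, 0, 0, -7.03], [255, 0.0092, 0.022, 0, 0, 0, -7.03], [255, 0.0092, 0.022, 0, 0, 0, -7.03], [255, 0.0092, 0.022, 0, 0, 0, -7.03], [255, 0.0092, 0.022, 0, 0, 0, -7.03], [255, 0.0092, 0.022, 0, 0, 0, -7.03], [255, 0.0092, 0.022, 0, 0, 0, -7.03], [255, 0.0092, 0.022, -0.01, 0, 0, -7.03], [255, 0.0092, 0.022, -0.02, 0, 0, -7.03], [255, 0.0092, 0.022, -0.03, 0, 0, -7.03], [255, 0.0092, 0.022, -0.03, 0, 0, -7.03]]]}}

```text
time_s: 46.9
position: [0.5451, -0.1668, 0.1497]
orientation: [-80.8, 89.8, 0.7]
contact_force: [0.6, 0.1, -0.1]
gripper_width: -0.0004
```

Emit:
{"op": "carry_out", "data": {"steps": [[[255, 0, 0, 0, 0, 0, 0], [255, 0, 0, 0, 0, 0, 0]]]}}

```text
time_s: 47.07
position: [0.5435, -0.167, 0.1481]
orientation: [94.5, 89.8, 176.5]
contact_force: [-0.4, 0.2, 1.6]
gripper_width: -0.0
```

```bash
python3 lane.py R -0.130 .034; python3 ov.py wrist o38.png
```

```text
target 0.5438 -0.169
t 47.07 pos [ 0.5435 -0.167   0.1481] jaw 81.97 down [-3.8e-03  2.0e-04 -1.0e+00] w -0.0000 F [-0.4  0.2  1.6] j [-1.0, 19.0, 0.0, -0.0, -71.0, -97.0]
move [ 0.0003 -0.002  -0.1141] rot [-0.01 -0.22 -0.27]
```

View pics/o38.png

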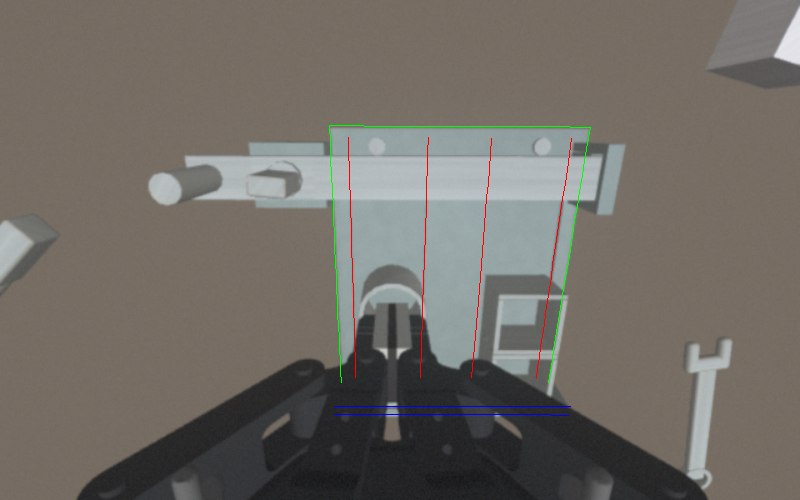

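Emit:
{"op": "carry_out", "data": {"steps": [[[255, -0.004, -0.002, 0, 0, 0, 0], [255, 0, 0, -0.03, 0, 0, 0], [255, 0, 0, -0.03, 0, 0, 0], [255, 0, 0, -0.03, 0, 0, 0], [255, 0, 0, -0.015, 0, 0, 0], [255, 0, 0, 0, 0, 0, 0], [255, 0, 0, 0, 0, 0, 0]]]}}

```text
time_s: 47.7
position: [0.5408, -0.1721, 0.0457]
orientation: [-118.5, 89.9, -36.8]
contact_force: [0.2, -0.4, 0.9]
gripper_width: 0.0001
```

```bash
python3 lane.py R -0.120 .034; python3 -c "
from h import *
save(cap('side'),'s39.png',(230,130,150,120),5)"
```

```text
target 0.5537 -0.1705
t 47.70 pos [ 0.5408 -0.1721  0.0457] jaw 81.71 down [ 1.e-03 -7.e-04 -1.e+00] w 0.0001 F [ 0.2 -0.4  0.9] j [-2.0, 24.0, -9.0, 0.0, -57.0, -96.0]
move [ 0.013   0.0016 -0.0117] rot [ 0.04  0.06 -0.01]
```

View pics/s39.png

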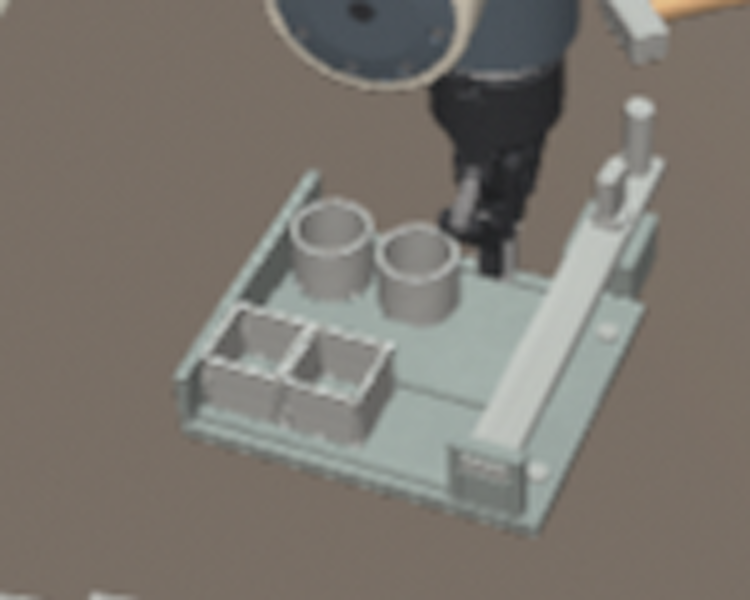

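Emit:
{"op": "carry_out", "data": {"steps": [[[255, 0, 0.0035, -0.011, 0, 0, 0], [255, 0, 0, 0, 0, 0, 0], [255, 0.003, -0.0004, 0, 0, 0, 0], [255, 0.003, -0.0004, 0, 0, 0, 0], [255, 0.003, -0.0005, 0, 0, 0, 0], [255, 0.002, -0.0003, 0, 0, 0, 0], [255, 0.002, -0.0003, 0, 0, 0, 0], [255, 0.0015, -0.0002, 0, 0, 0, 0], [255, 0.0015, -0.0002, 0, 0, 0, 0], [255, 0, 0, 0, 0, 0, 0]]]}}

```text
time_s: 48.58
position: [0.5565, -0.1701, 0.0335]
orientation: [105.0, 90.0, -173.3]
contact_force: [-0.6, -0.5, 1.2]
gripper_width: -0.0002
```

```bash
python3 lane.py R -0.1121 .034; python3 -c "
from h import *
save(cap('side'),'s40.png',(230,130,150,120),5)"
```

```text
target 0.5616 -0.1716
t 48.58 pos [ 0.5565 -0.1701  0.0335] jaw 81.71 down [-5.e-04 -1.e-04 -1.e+00] w -0.0002 F [-0.6 -0.5  1.2] j [-2.0, 26.0, -8.0, 0.0, -57.0, -97.0]
move [ 0.005  -0.0016  0.0005] rot [ 0.   -0.03 -0.01]
```

View pics/s40.png

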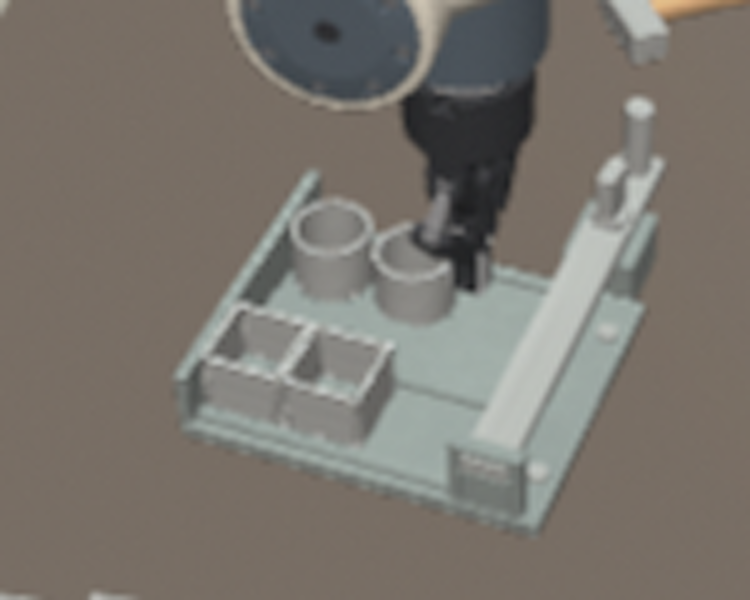

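Pipe 2 is moving and the gap is closing; 5 mm more.

Emit:
{"op": "carry_out", "data": {"steps": [[[255, 0.0012, -0.0002, 0, 0, 0, 0], [255, 0.0012, -0.0003, 0, 0, 0, 0], [255, 0.0012, -0.0002, 0, 0, 0, 0], [255, 0.0012, -0.0002, 0, 0, 0, 0], [255, 0, 0, 0, 0, 0, 0]]]}}

```text
time_s: 49.05
position: [0.5615, -0.1709, 0.0335]
orientation: [142.1, 90.0, -136.2]
contact_force: [-0.6, 0.1, 0.4]
gripper_width: -0.0003
```

```bash
python3 lane.py R -0.1121 .034; python3 -c "
from h import *
save(cap('side'),'s41.png',(230,130,150,120),5)"
```

```text
target 0.5616 -0.1716
t 49.05 pos [ 0.5615 -0.1709  0.0335] jaw 81.71 down [-0. -0. -1.] w -0.0003 F [-0.6  0.1  0.4] j [-2.0, 26.0, -7.0, 0.0, -57.0, -97.0]
move [ 0.     -0.0007  0.0005] rot [ 0.   -0.   -0.01]
```

View pics/s41.png

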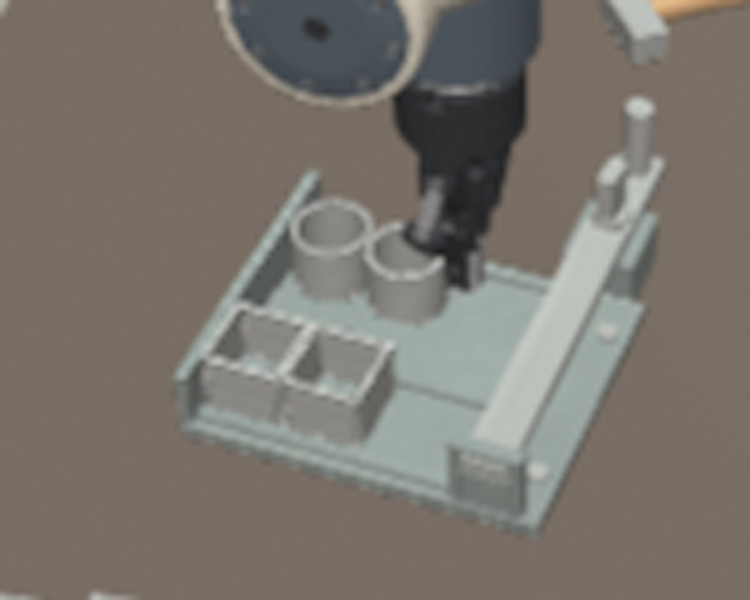

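One more millimetre, then retreat and lift clear.

Emit:
{"op": "carry_out", "data": {"steps": [[[255, 0.001, -0.0001, 0, 0, 0, 0], [255, 0.0005, -0.0001, 0, 0, 0, 0], [255, 0, 0, 0, 0, 0, 0], [255, -0.01, 0.0015, 0, 0, 0, 0], [255, -0.01, 0.0015, 0.01, 0, 0, 0], [255, 0, 0, 0.035, 0, 0, 0], [255, 0, 0, 0.035, 0, 0, 0], [255, 0, 0, 0.035, 0, 0, 0], [255, 0, 0, 0.035, 0, 0, 0], [255, 0, -0.02, 0.03, 0, 0, 0], [255, -0.01, -0.03, 0.01, 0, 0, 0], [255, -0.01, -0.035, 0, 0, 0, 0]]]}}

```text
time_s: 50.1
position: [0.5252, -0.2538, 0.2283]
orientation: [-98.5, 89.5, -16.6]
contact_force: [1.0, 0.0, -0.2]
gripper_width: 0.0001
```

Emit:
{"op": "carry_out", "data": {"steps": [[[255, -0.012, -0.035, 0, 0, 0, 0], [255, -0.012, -0.035, 0, 0, 0, 0], [255, -0.012, -0.035, 0, 0, 0, 0], [255, -0.012, -0.035, 0, 0, 0, 0], [255, -0.012, -0.035, 0, 0, 0, 0], [255, -0.012, -0.035, 0, 0, 0, 0], [255, 0, 0, 0, 0, 0, 0], [255, 0, 0, 0, 0, 0, 0], [255, 0, 0, 0, 0, 0, 0]]]}}

```text
time_s: 50.85
position: [0.4511, -0.4633, 0.2235]
orientation: [-94.1, 90.0, -12.4]
contact_force: [0.2, 0.4, 0.0]
gripper_width: 0.0
```

```bash
python3 -c "
from ov import *
st()
c=cap('top'); save(c,'t42.png'); save(c,'t42z.png',(280,130,170,110),4.7)
cs=cap('side'); save(cs,'s42.png',(230,120,170,130),4.6)"
```

```text
t 50.85 pos [ 0.4511 -0.4633  0.2235] jaw 81.68 down [ 6.e-04 -1.e-04 -1.e+00] w 0.0000 F [0.2 0.4 0. ] j [-32.0, 26.0, 22.0, -0.0, -86.0, -66.0]
```

View pics/t42z.png

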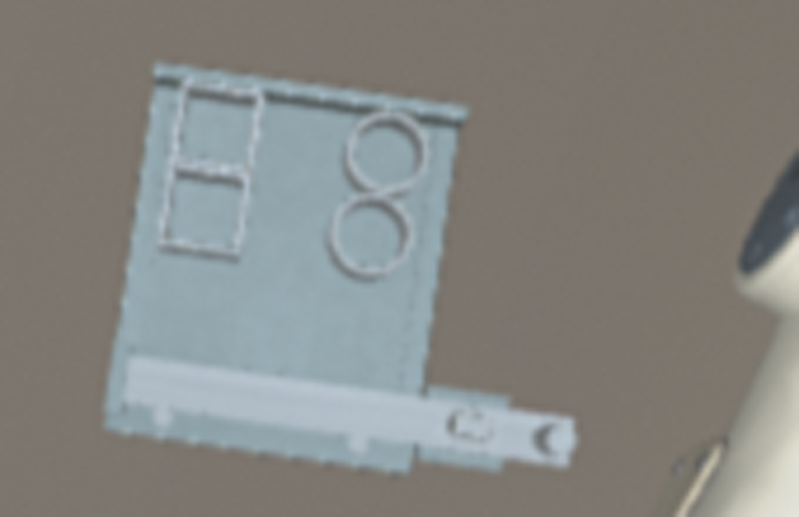

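View pics/s42.png

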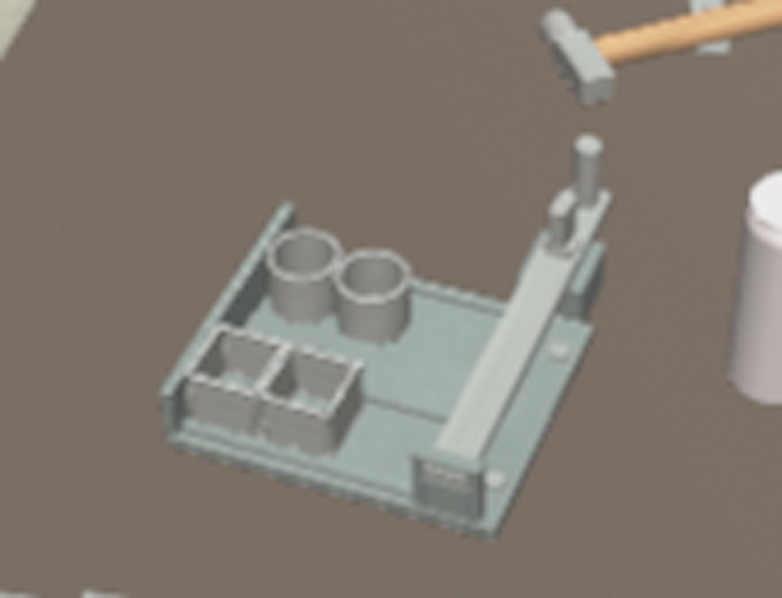

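View pics/t42.png

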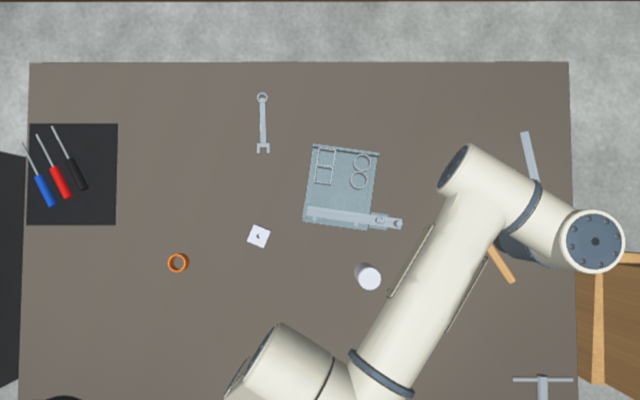

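```bash
python3 lc.py 388 151 371 237 219 131 206 212 156 64 468 107; python3 - <<'E'
from lc import *
cs=cap('side'); S=lambda u,v:((u+.5)/4.6-.5+230,(v+.5)/4.6-.5+120)
# side rim centres at z .052
for n,u,v in (("p1",304,257),("p2",372,278)): print(n,lanec(ray(cs,*S(u,v),.052)))
# pin expected projections, home: foot .006 -> collar top .056, tab top .09
for z in (.05,.056,.09): 
    q=proj(cs,[[.4832,-.2295,z]])[0]; print(z,((q+.5-[230,120])*4.6-.5).round(0))
save(cs,'s43.png',(335,145,40,40),14)
E
```

```text
388.0 151.0 [ 0.6478 -0.1842  0.052 ] (np.float64(-0.0249), np.float64(-0.0519))
371.0 237.0 [ 0.5964 -0.1738  0.052 ] (np.float64(-0.0773), np.float64(-0.0491))
219.0 131.0 [ 0.6599 -0.0834  0.052 ] (np.float64(-0.0276), np.float64(0.0495))
206.0 212.0 [ 0.6113 -0.0756  0.052 ] (np.float64(-0.0767), np.float64(0.0502))
156.0 64.0 [ 0.7002 -0.0458  0.052 ] (np.float64(0.0069), np.float64(0.0926))
468.0 107.0 [ 0.6742 -0.232   0.052 ] (np.float64(0.0081), np.float64(-0.0955))
p1 (np.float64(-0.027), np.float64(-0.0491))
p2 (np.float64(-0.0766), np.float64(-0.0463))
0.05 [562. 246.]
0.056 [562. 240.]
0.09 [563. 201.]
```

View pics/s43.png

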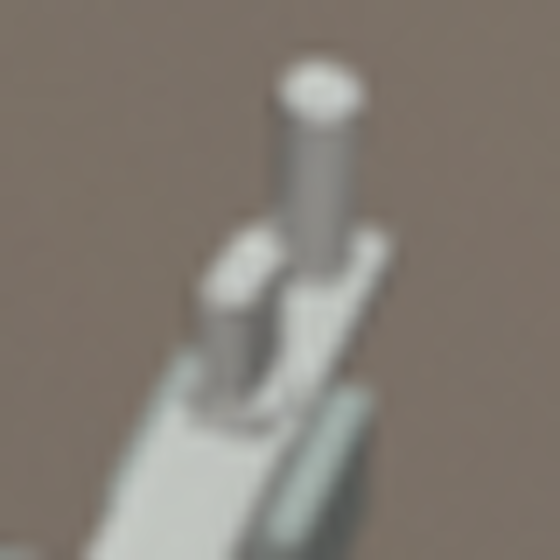

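```bash
python3 -c "
from h import *
s,M=st()
c=cap('top')
for t in ('hammer','wrench','spray_can'):
    for o in finder.outline_of(c,t)[:1]:
        ys,xs=np.nonzero(o['mask']); print(t,round(o['confidence'],2),o['bbox'],xs.mean().round(1),ys.mean().round(1))
print(arm.finish_job())"
```

```text
t 51.05 pos [ 0.4516 -0.4622  0.224 ] jaw 81.81 down [ 7.e-04 -3.e-04 -1.e+00] w -0.0002 F [ 0.1  0.8 -0.9] j [-32.0, 26.0, 22.0, -0.0, -86.0, -66.0]
hammer 0.78 [488.3, 244.4, 28.0, 38.4] 500.1 263.3
wrench 0.68 [256.3, 98.3, 12.9, 56.7] 262.2 125.6
spray_can 0.55 [354.1, 261.8, 26.9, 27.8] 367.3 275.6
the job is handed in; nothing more can be done
None
```

I racked the four loose pieces that were there, two square tubes in the left lane and two pipes in the right. Then I slid the bar shut, put the lock pin home and handed the job in at about 51 s. No verdict was reported, so what follows rests on my own image checks.

- **A knock:** after the bar was shut, the second pipe got knocked back, leaving it about 58 mm from the first, right at the limit. I pushed it back against its neighbour with closed fingers before handing in.
- **Rows:** the first pieces measured about 25–28 mm from the stop wall to their centre. The second pieces were about 77 mm from it, with neighbours touching or within 2–3 mm.
- **Sideways offset:** the least certain reading is the second pipe. The top view puts it 3 mm off mid-lane and the side view nearly 6 mm. The lane strips allow at most 4 mm for a piece standing on the floor, and the limit is 8 mm.
- **Bar:** I slid it to its end stop. It had been open only about 80 mm, so the push ran past the stop and reached about 59 N on the wrist before I backed off. The bar's hole lay concentric with the rack's hole before the pin went in.
- **Pin:** it went in with no noticeable force. The collar looks flat on the bar, and the tab's top is within about 0.1 pixel of where it should be when fully home.
- **Left alone:** the wrench and the spray can are within a pixel or two of their starting positions. The arm hid the hammer's head in the last top view, but the last side view shows the head undisturbed. The orange look-alike was not touched.

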